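# Stack the fittings totes, heaviest lowest, and put the clamps away

## Robot

A 6-joint arm with a two-finger parallel gripper is mounted at the origin on the work surface; the furniture and walls round the work are solid. World frame = base frame: x ahead of the robot, y to its left, z up, the work surface at z = 0. Lengths are in m, angles in rad, forces in N, time in s.
With the tool pointing down it reaches from about 0.4 to 0.925 m from the base axis. Payload 12.5 kg.
Tool frame: the origin (TCP) lies at the very end of the fingers, on their centre line; the grasp point (between the pads) lies ctrl.grip_point_offset behind it (ctrl.grip_point_offset is the distance from the TCP to the grasp point, in m); z points along the fingers, y is the direction in which the jaws open and shut (so a half turn about z gives the same grasp; the last joint's range is limited). The gripper opens to 95 mm and grips with 3 to 60 N. Pads are 20 mm wide; open, the fingers measure 119 mm over their backs; the gripper's body (75 mm by 180 mm) begins 59 mm behind the grasp point.
Start: joints at [-1.433, 0.491, 1.559, -0, 1.092, -0.106], TCP at [0.151, -0.607, 0.215] pointing down, gripper open.
Joint ranges: [-3.1, 3.1], [-0.84, 2.19], [0.05, 2.79], [-1.13, 4.28], [0.06, 2.93], [-2.69, 2.69]. Speed limits (rad/s): [2.22, 2.22, 2.79, 3.14, 3.14, 3.14].

## Interface

Orientations are given as a 3x3 rotation matrix whose columns are the frame's x, y, z axes.
In Python, from cell import telemetry, read_camera, calibration, workorder, ctrl gives the robot as it stands.
- The arm moves only by the shell command python3 -m creep 'ROWS' [OPENING]. ROWS is JSON, a list of rows, each an object with "dp": the shift along the tool's x, y, z in mm, a list of three; "spin": the turn about the tool's z in rad. A call has 1 to 5 rows; each row shifts and turns the commanded pose from where the row before left it, along the tool's axes as they then stand; what a row does not reach is not made up. A row lasts 1/10 s, in which the tool goes at most 50 mm and 8.59 degrees, less where a joint would pass 70% of its speed; a pose out of reach is approached as far as the arm can. A call with a gripper value outside its range is refused whole. OPENING is the closure in counts, from 0 (fully open) to 255 (shut), set as the call begins (- or left out, the last holds). The fingers move at their own pace and stop on an object; the grip force is fixed at half the most. Time passes only in rows, so rows that do not move let the fingers close. It gives the time, the measured TCP pose, the force and the opening at its end, in the units of the state.
- telemetry.observe(): the state, without advancing time (a new reading comes with each control period).
- read_camera(name): name is "scene" or "top" or "wrist"; returns the picture (420x560x3 uint8, red, green, blue); there is no depth.
- calibration(name): a dict with "fov_y" (degrees; the focal length in pixels is half the picture's height over the tangent of half this angle, whatever the lens; pixels are square), "cx", "cy" (the principal point, pixels), "cam_to_world" (4x4, takes a point from camera to world coordinates). Camera axes: x right, y up, looking along -z (the intrinsics and any distortion apply to the point x, -y, -z); pixel columns grow to the right and rows downward; lengths in m; the calibration is good to about 2 mm. A picture is of the moment at which its call begins: read the wrist's pose just before it. calibration takes no time and is no camera call; for the wrist camera it gives the pose at the moment of the call.
- workorder.job_done(): hands the job in, once; it reports no verdict.
The state is a dict: "time": time; "joints": joint angles; "qd": joint speeds; "joint_efforts": joint torques, N m; "position": TCP position; "ee_rot": TCP orientation; "wrist_force": force on the tool from outside, world axes, zero at the start; "wrist_torque": the same for the moment, N m; "finger_gap": finger opening in m.
Only numpy, scipy, OpenCV 4.12 (cv2) and the standard library are available. Lean on these libraries where they do the work, as an engineer would, in place of code of your own. Each camera call takes 0.05 s, during which the arm holds its last target.

## Task

Lift the two totes that hold cartons to feel which is heavier, then build one stack on the wooden base: the heavier carton tote at the bottom, fully down between the fences, the lighter one on it and the empty tote on top, each turned end for end to the one beneath (yellow end over grey end) so that they interlock and do not nest. Then put away every spool clamp that stands on the bench in the top tote, and leave the other things where they are.

Things in the scene. Friction and masses are not known exactly. Their poses are not given: they have to be found in the camera images.
- stack_base: Wooden stacking base fixed to the bench, 200 x 150 mm (x by y), its plate 8 mm thick, with corner fences 16 mm high that leave 172 x 122 mm for the base of a tote (either way round). Origin: centre of its underside.
- tote_a: Grey plastic tote, 180 mm long (x) x 130 wide (y) x 66 high, open on top, two sealed cartons fixed in it, one at each end, 42 mm high. Looks like tote_b, but one of the two, unknown which, weighs about twice the other (0.3 to 0.85 kg). Origin: centre of underside, z up. Base 164 x 114 mm, 28 high; mouth 172 x 122 inside. Its +x end has a yellow rim strip and plate; -x end grey.
- tote_b: Looks just like tote_a, same shape and yellow +x end; one of the two is about twice as heavy. How all totes stack: the opposite way round (yellow end over grey end) the base enters the mouth below by 6 mm with 4 mm of play, stands on lugs 60 mm above the lower underside and is locked sideways; the same way round it sinks 10 to 20 mm deeper onto the contents: wrong.
- tote_c: Same tote with yellow +x end, but empty, 0.25 kg. Two compartments, one on each side of the grip, each with a flat floor 4 mm above the underside: 64 mm long (x from 14 to 78 mm from the middle) and 88 mm wide (y from -44 to 44), with a ledge beside it at 32 mm height; inside above the ledge x to 86, y to 61 mm; walls 66 mm high. Room for two upright clamps in each.
- tote_a_grip (a point): Middle of the top edge of tote_a's hand grip, 63 mm above its underside: a solid bar right across the tote along its y, 14 mm thick (x), from 30 to 63 mm height. Grasp it from above, a finger in each compartment; 53 mm is free on each side of the bar, above a shoulder at 30 mm height.
- tote_a_yellow (a point): Point of tote_a half way from its middle towards its yellow end: 45 mm along its x, 66 mm above its underside (rim height).
- tote_b_grip (a point): Middle of the top edge of tote_b's hand grip, 63 mm above its underside: a solid bar right across the tote along its y, 14 mm thick (x), from 30 to 63 mm height. Grasp it from above, a finger in each compartment; 53 mm is free on each side of the bar, above a shoulder at 30 mm height.
- tote_b_yellow (a point): Point of tote_b half way from its middle towards its yellow end: 45 mm along its x, 66 mm above its underside (rim height).
- tote_c_grip (a point): Middle of the top edge of tote_c's hand grip, 63 mm above its underside: a solid bar right across the tote along its y, 14 mm thick (x), from 30 to 63 mm height. Grasp it from above, a finger in each compartment; 79 mm is free on each side of the bar, above a shoulder at 30 mm height.
- tote_c_yellow (a point): Point of tote_c half way from its middle towards its yellow end: 45 mm along its x, 66 mm above its underside (rim height).
- clamp_1: Turned wooden spool clamp with a brass wing nut, 45 g, standing upright on the bench: two wooden discs of 35 mm diameter, from 0 to 15 mm and from 34 to 49 mm above its foot, on a threaded rod; 68 mm high overall. Grip it round the discs. Origin: centre of its foot; its z runs along the rod to the wing nut. Two to four of the clamps are present (None if absent).
- clamp_2: Turned wooden spool clamp with a brass wing nut, 45 g, standing upright on the bench: two wooden discs of 35 mm diameter, from 0 to 15 mm and from 34 to 49 mm above its foot, on a threaded rod; 68 mm high overall. Grip it round the discs. Origin: centre of its foot; its z runs along the rod to the wing nut. Two to four of the clamps are present (None if absent).
- clamp_3: Turned wooden spool clamp with a brass wing nut, 45 g, standing upright on the bench: two wooden discs of 35 mm diameter, from 0 to 15 mm and from 34 to 49 mm above its foot, on a threaded rod; 68 mm high overall. Grip it round the discs. Origin: centre of its foot; its z runs along the rod to the wing nut. Two to four of the clamps are present (None if absent).
- clamp_4: Turned wooden spool clamp with a brass wing nut, 45 g, standing upright on the bench: two wooden discs of 35 mm diameter, from 0 to 15 mm and from 34 to 49 mm above its foot, on a threaded rod; 68 mm high overall. Grip it round the discs. Origin: centre of its foot; its z runs along the rod to the wing nut. Two to four of the clamps are present (None if absent).
- sanding_block: Bystander: cork sanding block, 46 x 90 x 27 mm; leave it where it is. Origin: centre of its underside.
- finger_plane: Bystander: small brass finger plane, 29 x 60 x 31 mm; leave it where it is. Origin: centre of its underside.
- mug: Bystander: white tea mug, 78 x 112 x 101 mm; leave it where it is. Origin: centre of its underside.
Things that resemble listed ones, but are neither listed nor needed, are in the scene too. What is shaped like the clamp_2 but orange or pink is not meant.

How it is judged:
On the way, in this order (a step that is already met when the one before it is completed fails the run):
1. a carton tote stands fully down in the base, let go ((((x of tote_a in the frame of stack_base between -0.008 and 0.008 m and y of tote_a in the frame of stack_base between -0.008 and 0.008 m and z of tote_a in the frame of stack_base between 0.004 and 0.012 m and angle between tote_a's own z axis and vertical below 0.06 rad and angle between the x axis of tote_a and the x axis of stack_base, either way round below 0.1 rad) and contact force between the fingers and tote_a below 0.3 N) or ((x of tote_b in the frame of stack_base between -0.008 and 0.008 m and y of tote_b in the frame of stack_base between -0.008 and 0.008 m and z of tote_b in the frame of stack_base between 0.004 and 0.012 m and angle between tote_b's own z axis and vertical below 0.06 rad and angle between the x axis of tote_b and the x axis of stack_base, either way round below 0.1 rad) and contact force between the fingers and tote_b below 0.3 N))), for 0.3 s.
2. the lighter carton tote is interlocked on the heavier one in the base, turned end for end, let go (the upper one presses on the lower with less than 5.2 N, which only the lighter one does) (((x of tote_a in the frame of stack_base between -0.008 and 0.008 m and y of tote_a in the frame of stack_base between -0.008 and 0.008 m and z of tote_a in the frame of stack_base between 0.004 and 0.012 m and angle between each of tote_a, tote_b's own z axis and vertical below 0.06 rad and angle between the x axis of tote_a and the x axis of stack_base, either way round below 0.1 rad and x of tote_b in the frame of tote_a between -0.008 and 0.008 m and y of tote_b in the frame of tote_a between -0.008 and 0.008 m and z of tote_b in the frame of tote_a between 0.056 and 0.064 m and angle between the x axis of tote_b and the x axis of tote_a, either way round below 0.1 rad and horizontal distance between tote_b_yellow and tote_a_yellow above 0.07 m and contact force between the fingers and tote_b below 0.3 N) or (x of tote_b in the frame of stack_base between -0.008 and 0.008 m and y of tote_b in the frame of stack_base between -0.008 and 0.008 m and z of tote_b in the frame of stack_base between 0.004 and 0.012 m and angle between each of tote_b, tote_a's own z axis and vertical below 0.06 rad and angle between the x axis of tote_b and the x axis of stack_base, either way round below 0.1 rad and x of tote_a in the frame of tote_b between -0.008 and 0.008 m and y of tote_a in the frame of tote_b between -0.008 and 0.008 m and z of tote_a in the frame of tote_b between 0.056 and 0.064 m and angle between the x axis of tote_a and the x axis of tote_b, either way round below 0.1 rad and horizontal distance between tote_a_yellow and tote_b_yellow above 0.07 m and contact force between the fingers and tote_a below 0.3 N)) and contact force between tote_a and tote_b between 1.5 and 5.2 N), for 0.3 s.
3. the empty tote is interlocked on that, turned end for end, let go ((((x of tote_a in the frame of stack_base between -0.008 and 0.008 m and y of tote_a in the frame of stack_base between -0.008 and 0.008 m and z of tote_a in the frame of stack_base between 0.004 and 0.012 m and angle between each of tote_a, tote_b's own z axis and vertical below 0.06 rad and angle between the x axis of tote_a and the x axis of stack_base, either way round below 0.1 rad and x of tote_b in the frame of tote_a between -0.008 and 0.008 m and y of tote_b in the frame of tote_a between -0.008 and 0.008 m and z of tote_b in the frame of tote_a between 0.056 and 0.064 m and angle between the x axis of tote_b and the x axis of tote_a, either way round below 0.1 rad and horizontal distance between tote_b_yellow and tote_a_yellow above 0.07 m and x of tote_c in the frame of tote_b between -0.008 and 0.008 m and y of tote_c in the frame of tote_b below 0.008 m) and (y of tote_c in the frame of tote_b above -0.008 m and z of tote_c in the frame of tote_b between 0.056 and 0.064 m and angle between tote_c's own z axis and vertical below 0.06 rad and angle between the x axis of tote_c and the x axis of tote_b, either way round below 0.1 rad and horizontal distance between tote_c_yellow and tote_b_yellow above 0.07 m and contact force between the fingers and tote_c below 0.3 N)) or ((x of tote_b in the frame of stack_base between -0.008 and 0.008 m and y of tote_b in the frame of stack_base between -0.008 and 0.008 m and z of tote_b in the frame of stack_base between 0.004 and 0.012 m and angle between each of tote_b, tote_a's own z axis and vertical below 0.06 rad and angle between the x axis of tote_b and the x axis of stack_base, either way round below 0.1 rad and x of tote_a in the frame of tote_b between -0.008 and 0.008 m and y of tote_a in the frame of tote_b between -0.008 and 0.008 m and z of tote_a in the frame of tote_b between 0.056 and 0.064 m and angle between the x axis of tote_a and the x axis of tote_b, either way round below 0.1 rad and horizontal distance between tote_a_yellow and tote_b_yellow above 0.07 m and x of tote_c in the frame of tote_a between -0.008 and 0.008 m and y of tote_c in the frame of tote_a below 0.008 m) and (y of tote_c in the frame of tote_a above -0.008 m and z of tote_c in the frame of tote_a between 0.056 and 0.064 m and angle between tote_c's own z axis and vertical below 0.06 rad and angle between the x axis of tote_c and the x axis of tote_a, either way round below 0.1 rad and horizontal distance between tote_c_yellow and tote_a_yellow above 0.07 m and contact force between the fingers and tote_c below 0.3 N)))), for 0.3 s.
At the end, for the whole second after the job is handed in: Heavier carton tote flat in the base, lighter one on it, empty one on top; each within 8 mm of centred, level, 60 mm (within 4) above the one beneath, yellow end over grey end; every clamp present is inside the top tote; all at rest ((((x of tote_a in the frame of stack_base between -0.008 and 0.008 m and y of tote_a in the frame of stack_base between -0.008 and 0.008 m and z of tote_a in the frame of stack_base between 0.004 and 0.012 m and angle between each of tote_a, tote_b's own z axis and vertical below 0.06 rad and angle between the x axis of tote_a and the x axis of stack_base, either way round below 0.1 rad and x of tote_b in the frame of tote_a between -0.008 and 0.008 m and y of tote_b in the frame of tote_a between -0.008 and 0.008 m and z of tote_b in the frame of tote_a between 0.056 and 0.064 m and angle between the x axis of tote_b and the x axis of tote_a, either way round below 0.1 rad and horizontal distance between tote_b_yellow and tote_a_yellow above 0.07 m and x of tote_c in the frame of tote_b between -0.008 and 0.008 m and y of tote_c in the frame of tote_b below 0.008 m) and (y of tote_c in the frame of tote_b above -0.008 m and z of tote_c in the frame of tote_b between 0.056 and 0.064 m and angle between tote_c's own z axis and vertical below 0.06 rad and angle between the x axis of tote_c and the x axis of tote_b, either way round below 0.1 rad and horizontal distance between tote_c_yellow and tote_b_yellow above 0.07 m)) or ((x of tote_b in the frame of stack_base between -0.008 and 0.008 m and y of tote_b in the frame of stack_base between -0.008 and 0.008 m and z of tote_b in the frame of stack_base between 0.004 and 0.012 m and angle between each of tote_b, tote_a's own z axis and vertical below 0.06 rad and angle between the x axis of tote_b and the x axis of stack_base, either way round below 0.1 rad and x of tote_a in the frame of tote_b between -0.008 and 0.008 m and y of tote_a in the frame of tote_b between -0.008 and 0.008 m and z of tote_a in the frame of tote_b between 0.056 and 0.064 m and angle between the x axis of tote_a and the x axis of tote_b, either way round below 0.1 rad and horizontal distance between tote_a_yellow and tote_b_yellow above 0.07 m and x of tote_c in the frame of tote_a between -0.008 and 0.008 m and y of tote_c in the frame of tote_a below 0.008 m) and (y of tote_c in the frame of tote_a above -0.008 m and z of tote_c in the frame of tote_a between 0.056 and 0.064 m and angle between tote_c's own z axis and vertical below 0.06 rad and angle between the x axis of tote_c and the x axis of tote_a, either way round below 0.1 rad and horizontal distance between tote_c_yellow and tote_a_yellow above 0.07 m))) and contact force between tote_a and tote_b between 1.5 and 9 N and x of clamp_1 in the frame of tote_c between -0.088 and 0.088 m and y of clamp_1 in the frame of tote_c between -0.064 and 0.064 m and z of clamp_1 in the frame of tote_c between -0.003 and 0.066 m and linear speed of each of clamp_1, clamp_2, clamp_3, clamp_4 below 0.03 m/s and x of clamp_2 in the frame of tote_c between -0.088 and 0.088 m and y of clamp_2 in the frame of tote_c between -0.064 and 0.064 m and z of clamp_2 in the frame of tote_c between -0.003 and 0.066 m and x of clamp_3 in the frame of tote_c between -0.088 and 0.088 m and y of clamp_3 in the frame of tote_c between -0.064 and 0.064 m and z of clamp_3 in the frame of tote_c between -0.003 and 0.066 m and x of clamp_4 in the frame of tote_c between -0.088 and 0.088 m and y of clamp_4 in the frame of tote_c between -0.064 and 0.064 m and z of clamp_4 in the frame of tote_c between -0.003 and 0.066 m and linear speed of each of tote_a, tote_b, tote_c below 0.02 m/s); the robot touches nothing.
It fails at once if a bystander (sanding block, finger plane, mug) is moved more than 4 cm (distance of any of sanding_block, finger_plane, mug from where it was at the start of the episode above 0.04 m).
Of clamp_1, clamp_2, clamp_3, clamp_4 only 2 to 4 are there at a start; the rules pass over those that are not, and their reading is None.
At some moment in a run one of clamp_1, clamp_2, clamp_3, clamp_4 may be knocked a few centimetres aside while the robot is not near it.
Once in a run the grip may slacken for a moment while it holds something.
It also fails if it takes over 210 s, if anything falls off the work surface, if the arm or the gripper's body presses on something with over 40 N, if the wrist force passes 120 N, or if a joint passes its speed limit or range.

## Working session

There is one attempt and no reset: what is moved stays moved. The work goes in short steps, Python scripts to look and compute and a shell command to move; the robot and the scene stay as the last step left them, time stands still between calls to the robot, and variables do not carry over. Pictures are saved under pics/ and viewed, and the job is handed in when it is done.

```bash
ls; mkdir -p pics
python3 - <<'E'
from cell import telemetry, read_camera, calibration, workorder, ctrl
import cv2, numpy as np
s=telemetry.observe()
for k,v in s.items(): print(k,np.round(v,3).tolist())
print(ctrl.grip_point_offset)
for n in ["scene","top","wrist"]:
    c=calibration(n); print(n,{k:(np.round(v,4).tolist()) for k,v in c.items()})
    im=read_camera(n); cv2.imwrite(f'pics/{n}0.png',im[:,:,::-1])
E
```

```text
pics
time 0.0
joints [-1.433, 0.492, 1.559, 0.0, 1.092, -0.106]
qd [-0.003, 0.001, 0.0, -0.0, 0.0, -0.001]
joint_efforts [-0.003, -61.265, -25.818, 0.069, 0.048, -0.0]
position [0.151, -0.606, 0.214]
ee_rot [[0.97, 0.241, -0.0], [0.241, -0.97, 0.001], [0.0, -0.001, -1.0]]
wrist_force [0.492, -0.399, 0.461]
wrist_torque [-0.016, 0.024, -0.079]
finger_gap 0.095
0.0188
scene {'fov_y': 53.8862, 'cx': 276.4746, 'cy': 203.4303, 'cam_to_world': [[0.588, 0.461, -0.6646, -0.2963], [-0.8086, 0.3133, -0.4981, -0.6721], [-0.0214, 0.8302, 0.557, 0.7036], [0.0, 0.0, 0.0, 1.0]]}
top {'fov_y': 47.9398, 'cx': 278.2676, 'cy': 213.3586, 'cam_to_world': [[-0.0113, 0.9882, -0.1526, 0.2685], [-0.9999, -0.0101, 0.0086, -0.0901], [0.0069, 0.1527, 0.9883, 1.4503], [0.0, 0.0, 0.0, 1.0]]}
wrist {'fov_y': 69.9752, 'cx': 278.7378, 'cy': 205.942, 'cam_to_world': [[0.2416, 0.9338, 0.2639, 0.2238], [-0.9704, 0.2326, 0.0653, -0.5864], [-0.0004, -0.2719, 0.9623, 0.3847], [0.0, 0.0, 0.0, 1.0]]}
```

View pics/scene0.png

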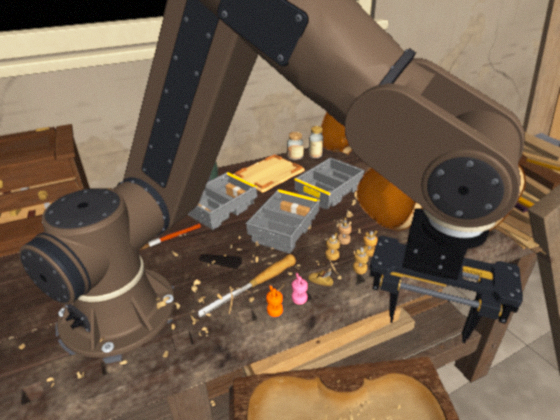

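View pics/top0.png

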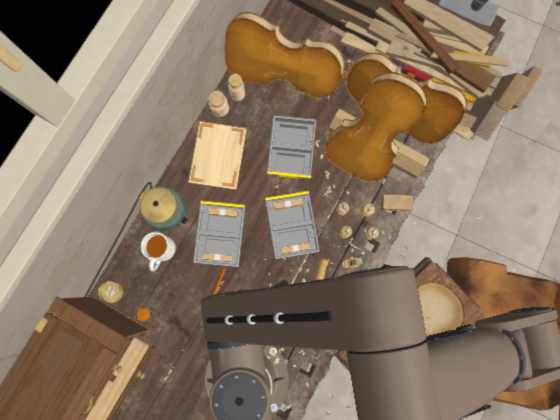

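View pics/wrist0.png

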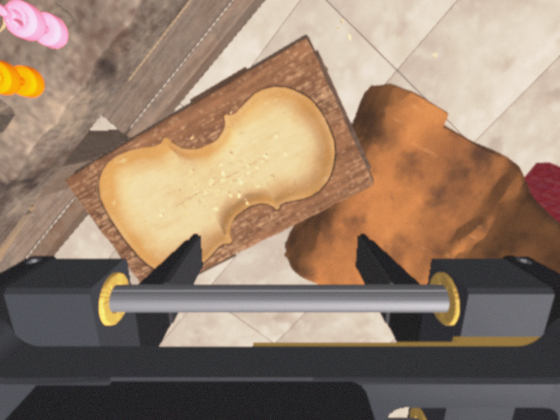

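```bash
cat > h.py <<'E'
from cell import telemetry, read_camera, calibration
import cv2, numpy as np
def snap(n,f,crop=None,sc=1):
    c=calibration(n); im=read_camera(n)[:,:,::-1].copy()
    if crop: x0,y0,x1,y1=crop; im=im[y0:y1,x0:x1]
    if sc!=1: im=cv2.resize(im,None,fx=sc,fy=sc,interpolation=cv2.INTER_CUBIC)
    cv2.imwrite(f'pics/{f}.png',im); return c
def foc(c): return 210/np.tan(np.radians(c['fov_y'])/2)
def ray(c,u,v):
    f=foc(c); T=np.array(c['cam_to_world'])
    d=T[:3,:3]@np.array([(u-c['cx'])/f,-(v-c['cy'])/f,-1.]); return T[:3,3],d
def at(c,u,v,z):
    o,d=ray(c,u,v); return o+d*(z-o[2])/d[2]
def proj(c,p):
    T=np.array(c['cam_to_world']); q=T[:3,:3].T@(np.asarray(p)-T[:3,3]); f=foc(c)
    return c['cx']+f*q[0]/-q[2], c['cy']-f*q[1]/-q[2]
def st():
    s=telemetry.observe(); R=np.array(s['ee_rot'])
    print('t',round(s['time'],2),'pos',np.round(s['position'],4),'yaw(x)',round(float(np.degrees(np.arctan2(R[1,0],R[0,0]))),2),'z',np.round(R[:,2],3),'gap',round(s['finger_gap'],4),'F',np.round(s['wrist_force'],2),'q6',round(s['joints'][5],2)); return s
E
python3 - <<'E'
from h import *
c=snap('top','top1',(180,100,420,280),3.3)
E
```

```text
(no output)
```

View pics/top1.png

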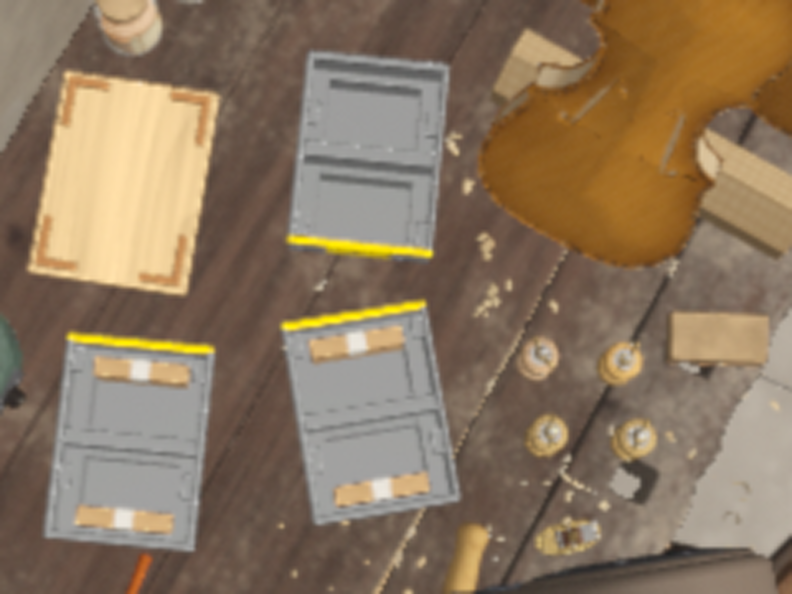

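Run:
```python
from h import *
c=calibration('top')
def P(x,y,z): return at(c,180+x/3.3,100+y/3.3,z)
Q={'left':[(68,334),(213,348),(194,549),(46,536)],'mid':[(283,325),(424,303),(459,500),(316,522)],'empty':[(309,53),(448,64),(433,255),(290,239)]}
for n,q in Q.items():
    p=np.array([P(x,y,.066) for x,y in q]); m=p.mean(0)
    ax=(p[0]+p[1]-p[2]-p[3])/2; lat=(p[0]+p[3]-p[1]-p[2])/2
    print(n,np.round(m,4),'L',np.linalg.norm(ax),'W',np.linalg.norm(lat),'yaw up',np.degrees(np.arctan2(ax[1],ax[0])),np.degrees(np.arctan2(-lat[0],lat[1])))
q=[(64,72),(218,94),(186,294),(28,271)]
for z in(.008,.02):
    p=np.array([P(x,y,z) for x,y in q]); m=p.mean(0)
    ax=(p[0]+p[1]-p[2]-p[3])/2; lat=(p[0]+p[3]-p[1]-p[2])/2
    print('base',np.round(m,4),'L',np.linalg.norm(ax),'W',np.linalg.norm(lat),np.degrees(np.arctan2(ax[1],ax[0])),np.degrees(np.arctan2(-lat[0],lat[1])))
for u,v in [(538,358),(621,363),(548,437),(634,439)]: print(np.round(P(u,v,.049),4))
st()
for n in ['scene']:
  snap('scene','sc1',(180,140,400,310),3.5)
```

```text
left [0.4238 0.0715 0.066 ] L 0.18127237040932648 W 0.13133022281584225 yaw up -5.34016495991251 -5.894343786536306
mid [ 0.4479 -0.1431  0.066 ] L 0.18025846895923636 W 0.12883015423135544 yaw up 8.8207862573278 8.275224859121256
empty [ 0.6885 -0.1466  0.066 ] L 0.18001659785855237 W 0.13015035391440924 yaw up -5.8875044866784885 -6.165986394640519
base [0.6787 0.0861 0.008 ] L 0.19834396130256687 W 0.15063551393968413 -8.92183854721792 -8.97913230445435
base [0.6753 0.0847 0.02  ] L 0.19669369668707437 W 0.14938219391492197 -8.921838547217924 -8.979132304454351
[ 0.4977 -0.2974  0.049 ]
[ 0.4923 -0.373   0.049 ]
[ 0.4252 -0.3041  0.049 ]
[ 0.4225 -0.382   0.049 ]
t 0.2 pos [ 0.1509 -0.6064  0.2143] yaw(x) 13.97 z [-0.     0.001 -1.   ] gap 0.0952 F [ 0.62  0.52 -0.63] q6 -0.11
```

View pics/sc1.png

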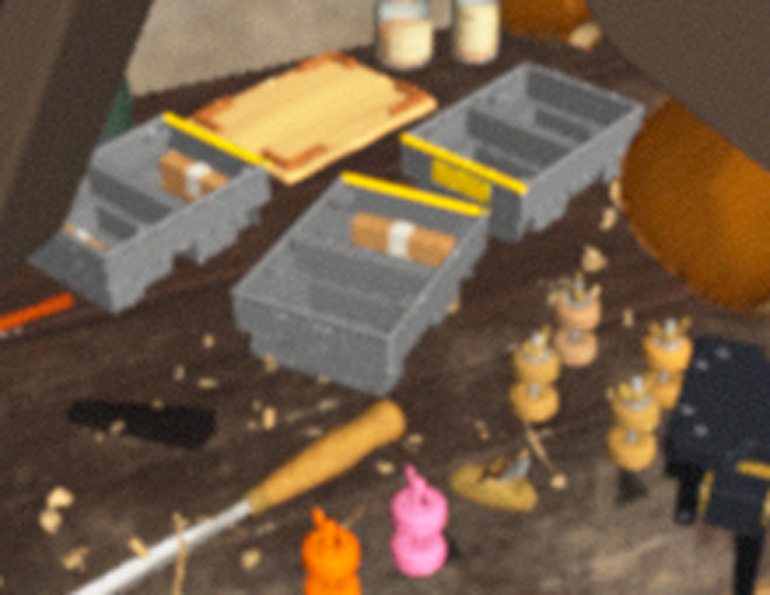

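```bash
cat > plan.py <<'E'
import sys,json
from h import *
# usage: plan.py x y z yawdeg [step_mm]
s=telemetry.observe(); R=np.array(s['ee_rot']); p=np.array(s['position'])*1000
yaw=np.arctan2(R[1,0],R[0,0])
t=np.array([float(a) for a in sys.argv[1:4]])*1000; ty=np.radians(float(sys.argv[4])); step=float(sys.argv[5]) if len(sys.argv)>5 else 40
dy=(ty-yaw); 
if len(sys.argv)<=6: dy=(dy+np.pi)%(2*np.pi)-np.pi
elif sys.argv[6]=='+' and dy<0: dy+=2*np.pi
elif sys.argv[6]=='-' and dy>0: dy-=2*np.pi
n=int(max(np.ceil(np.linalg.norm(t-p)/step),np.ceil(abs(dy)/0.145),1))
y0=yaw; cur=p.copy(); y=yaw; rows=[]
for i in range(n):
    tgt=p+(t-p)*(i+1)/n
    A=np.array([[np.cos(y),np.sin(y),0],[np.sin(y),-np.cos(y),0],[0,0,-1]])
    d=np.round(A.T@(tgt-cur),0 if i<n-1 else 1)
    sp=round(-(y0+dy*(i+1)/n-y),3 if i==n-1 else 2)
    cur=cur+A@d; y-=sp; rows.append({"dp":[float(f'{v:g}') for v in d],"spin":sp})
for i in range(0,n,5): print(json.dumps([{"dp":[int(v) if v==int(v) else v for v in r["dp"]],"spin":r["spin"]} if r["spin"] else {"dp":[int(v) if v==int(v) else v for v in r["dp"]]} for r in rows[i:i+5]]).replace(' ',''))
E
python3 plan.py .448 -.143 .25 98.5
```

```text
[{"dp":[29,-27,-3],"spin":-0.11},{"dp":[31,-24,-2],"spin":-0.1},{"dp":[34,-20,-3],"spin":-0.11},{"dp":[35,-17,-2],"spin":-0.1},{"dp":[37,-13,-3],"spin":-0.11}]
[{"dp":[39,-9,-2],"spin":-0.1},{"dp":[39,-5,-3],"spin":-0.11},{"dp":[39,0,-2],"spin":-0.1},{"dp":[39,3,-3],"spin":-0.11},{"dp":[39,7,-2],"spin":-0.1}]
[{"dp":[37,12,-3],"spin":-0.11},{"dp":[36,15,-3],"spin":-0.1},{"dp":[35,19,-2],"spin":-0.11},{"dp":[32.1,22.8,-2.6],"spin":-0.105}]
```

```bash
python3 -m creep '[{"dp":[29,-27,-3],"spin":-0.11},{"dp":[31,-24,-2],"spin":-0.1},{"dp":[34,-20,-3],"spin":-0.11},{"dp":[35,-17,-2],"spin":-0.1},{"dp":[37,-13,-3],"spin":-0.11}]' 0
python3 -m creep '[{"dp":[39,-9,-2],"spin":-0.1},{"dp":[39,-5,-3],"spin":-0.11},{"dp":[39,0,-2],"spin":-0.1},{"dp":[39,3,-3],"spin":-0.11},{"dp":[39,7,-2],"spin":-0.1}]'
python3 -m creep '[{"dp":[37,12,-3],"spin":-0.11},{"dp":[36,15,-3],"spin":-0.1},{"dp":[35,19,-2],"spin":-0.11},{"dp":[32,23,-3],"spin":-0.1}]'
python3 -c "
from h import *
st();snap('wrist','w1');snap('top','t2',(130,60,420,300),2.7);st()"
```

```text
time: 0.75
position: [0.2572, -0.4396, 0.2277]
ee_rot: [[0.713, 0.702, 0.0], [0.702, -0.713, 0.0], [0.0, -0.0, -1.0]]
wrist_force: [0.7, -0.7, 0.4]
finger_gap: 0.0951
time: 1.25
position: [0.3635, -0.2737, 0.2399]
ee_rot: [[0.269, 0.963, 0.0], [0.963, -0.269, -0.0], [-0.0, 0.0, -1.0]]
wrist_force: [-0.4, -0.9, 0.2]
finger_gap: 0.0949
time: 1.65
position: [0.4488, -0.1416, 0.2508]
ee_rot: [[-0.147, 0.989, 0.0], [0.989, 0.147, -0.0], [-0.0, 0.0, -1.0]]
wrist_force: [1.3, 0.1, 0.7]
finger_gap: 0.0951
t 1.65 pos [ 0.4488 -0.1416  0.2508] yaw(x) 98.45 z [ 0. -0. -1.] gap 0.0951 F [1.26 0.12 0.65] q6 -0.59
t 1.75 pos [ 0.4499 -0.1402  0.251 ] yaw(x) 98.6 z [ 0.001  0.    -1.   ] gap 0.0951 F [-0.58 -0.69 -0.17] q6 -0.59
```

View pics/w1.png

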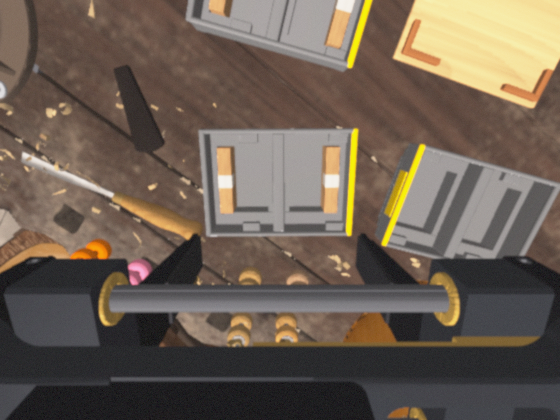

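View pics/t2.png

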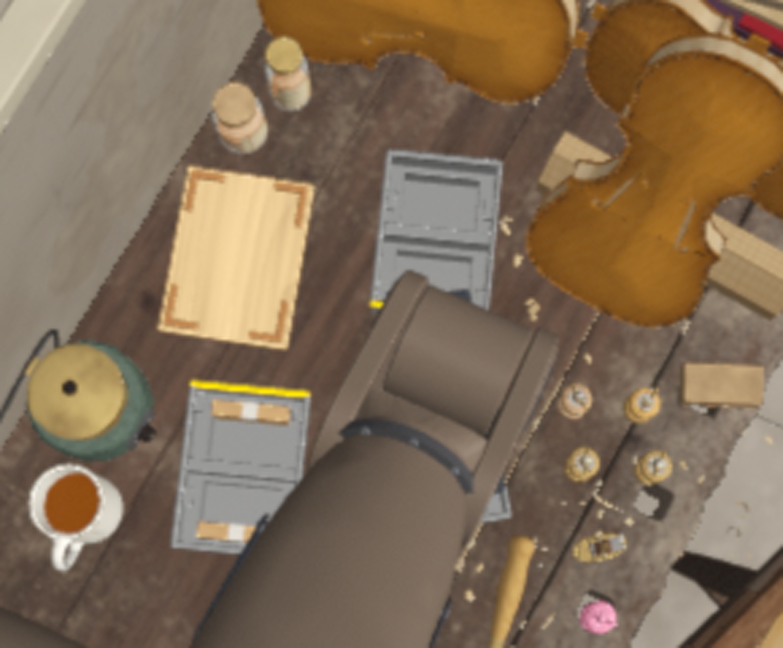

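Run:
```python
from h import *
s=st(); c=calibration('wrist')
for n,z,q in [('mid',.066,[(357,130),(200,130),(208,236),(352,235)])]:
    p=np.array([at(c,u,v,z) for u,v in q]); print(np.round(p,4),np.round(p.mean(0),4)); ax=p[0]+p[3]-p[1]-p[2]; print(np.degrees(np.arctan2(ax[1],ax[0])),np.linalg.norm(ax)/2)
a=at(c,278,135,.063);b=at(c,278,230,.063); print(a,b,np.degrees(np.arctan2((b-a)[0],-(b-a)[1])))
# proj check of TCP
print(proj(c,s['position']))
```

```text
t 1.75 pos [ 0.4499 -0.1402  0.251 ] yaw(x) 98.6 z [ 0.001  0.    -1.   ] gap 0.0951 F [-0.58 -0.69 -0.17] q6 -0.59
[[ 0.5276 -0.0592  0.066 ]
 [ 0.3492 -0.0862  0.066 ]
 [ 0.3695 -0.2149  0.066 ]
 [ 0.5497 -0.1864  0.066 ]] [ 0.449  -0.1367  0.066 ]
8.801306963220258 0.1814320901162222
[ 0.43864282 -0.07846832  0.063     ] [ 0.45617312 -0.19477649  0.063     ] 8.571267604546495
(np.float64(280.8986340353643), np.float64(252.99558408918264))
```

```bash
python3 -m creep '[{"dp":[1,-1,42]},{"dp":[0,0,42]},{"dp":[0,0,42]},{"dp":[0,0,30]},{"dp":[0,0,30]}]' 105
python3 -m creep '[{"dp":[0,0,15]},{"dp":[0,0,14]},{"dp":[0,0,0]}]'
python3 -c "
from h import *
st();snap('wrist','w2')"
```

```text
t 1.75 pos [ 0.4499 -0.1402  0.251 ] yaw(x) 98.6 z [ 0.001  0.    -1.   ] gap 0.0951 F [-0.58 -0.69 -0.17] q6 -0.59invalid input at $[0]: expected keys dp, spin
invalid input at $[0]: expected keys dp, spin
```

View pics/w2.png

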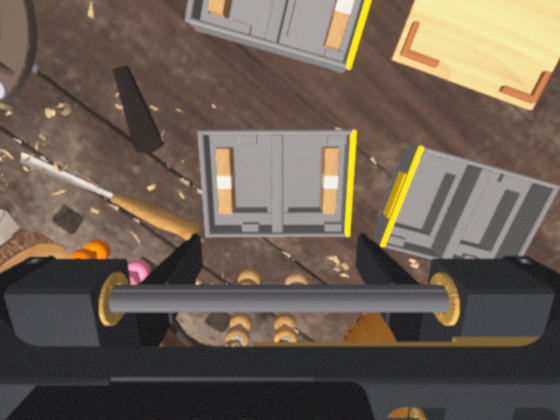

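Spin is required in every row. Nothing moved.

```bash
python3 -m creep '[{"dp":[1,-1,42],"spin":0},{"dp":[0,0,42],"spin":0},{"dp":[0,0,42],"spin":0},{"dp":[0,0,30],"spin":0},{"dp":[0,0,20],"spin":0}]' 105
python3 -m creep '[{"dp":[0,0,14],"spin":0},{"dp":[0,0,14],"spin":0},{"dp":[0,0,10],"spin":0},{"dp":[0,0,0],"spin":0}]'
python3 -c "
from h import *
st();snap('wrist','w3')"
sed -i 's/ if r\["spin"\] else {"dp":\[int(v) if v==int(v) else v for v in r\["dp"\]\]}//' plan.py
```

```text
time: 2.3
position: [0.4459, -0.143, 0.0726]
ee_rot: [[-0.14, 0.99, -0.002], [0.99, 0.14, 0.001], [0.001, -0.002, -1.0]]
wrist_force: [-0.3, -0.2, 0.2]
finger_gap: 0.0605
time: 2.7
position: [0.4464, -0.1428, 0.0357]
ee_rot: [[-0.141, 0.99, -0.002], [0.99, 0.141, 0.001], [0.001, -0.002, -1.0]]
wrist_force: [0.8, 0.7, -0.4]
finger_gap: 0.0556
t 2.7 pos [ 0.4464 -0.1428  0.0357] yaw(x) 98.11 z [-0.002  0.001 -1.   ] gap 0.0556 F [ 0.76  0.72 -0.42] q6 -0.59
```

View pics/w3.png

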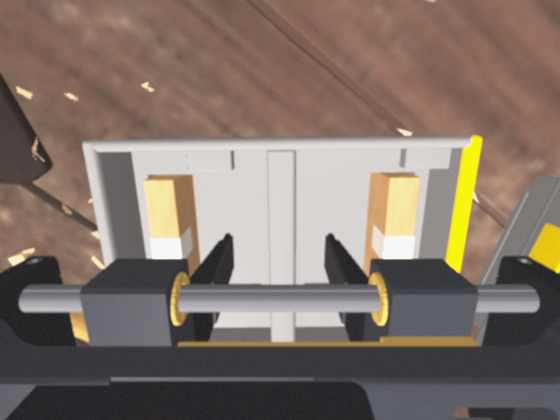

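```bash
python3 -m creep '[{"dp":[0,0,0],"spin":0},{"dp":[0,0,0],"spin":0},{"dp":[0,0,0],"spin":0},{"dp":[0,0,0],"spin":0},{"dp":[0,0,0],"spin":0}]' 255
python3 -c "
from h import *
st()"
python3 -m creep '[{"dp":[0,0,-5],"spin":0},{"dp":[0,0,-10],"spin":0},{"dp":[0,0,-20],"spin":0},{"dp":[0,0,-20],"spin":0},{"dp":[0,0,0],"spin":0}]'
python3 -m creep '[{"dp":[0,0,0],"spin":0},{"dp":[0,0,0],"spin":0},{"dp":[0,0,0],"spin":0}]'
python3 -c "
from h import *
s=st();print(s['wrist_torque'])"
```

```text
time: 3.25
position: [0.4472, -0.1423, 0.0368]
ee_rot: [[-0.143, 0.99, 0.0], [0.99, 0.143, -0.0], [-0.0, 0.0, -1.0]]
wrist_force: [-0.1, 0.3, -0.7]
finger_gap: 0.0213
t 3.25 pos [ 0.4472 -0.1423  0.0368] yaw(x) 98.2 z [ 0. -0. -1.] gap 0.0213 F [-0.13  0.31 -0.68] q6 -0.59
time: 3.75
position: [0.4479, -0.1426, 0.0938]
ee_rot: [[-0.143, 0.99, 0.003], [0.99, 0.143, -0.002], [-0.002, 0.003, -1.0]]
wrist_force: [-0.3, -0.9, -4.4]
finger_gap: 0.0136
time: 4.05
position: [0.4467, -0.1422, 0.0909]
ee_rot: [[-0.142, 0.99, -0.001], [0.99, 0.142, 0.001], [0.001, -0.001, -1.0]]
wrist_force: [0.2, -0.6, -3.7]
finger_gap: 0.0137
t 4.05 pos [ 0.4467 -0.1422  0.0909] yaw(x) 98.19 z [-0.001  0.001 -1.   ] gap 0.0137 F [ 0.22 -0.58 -3.66] q6 -0.59
[-0.08341013 -0.0969314  -0.02165119]
```

```bash
python3 -c "
from h import *
snap('wrist','w4');snap('scene','s4',(150,100,450,320),2.6)"
python3 -m creep '[{"dp":[0,0,20],"spin":0},{"dp":[0,0,15],"spin":0},{"dp":[0,0,12],"spin":0},{"dp":[0,0,7],"spin":0},{"dp":[0,0,0],"spin":0}]'
python3 -c "
from h import *
st()"
```

```text
time: 4.65
position: [0.4469, -0.1423, 0.0373]
ee_rot: [[-0.143, 0.99, -0.001], [0.99, 0.143, 0.0], [0.0, -0.001, -1.0]]
wrist_force: [0.5, 0.6, -3.5]
finger_gap: 0.0138
t 4.65 pos [ 0.4469 -0.1423  0.0373] yaw(x) 98.19 z [-0.001  0.    -1.   ] gap 0.0138 F [ 0.49  0.64 -3.48] q6 -0.59
```

View pics/s4.png

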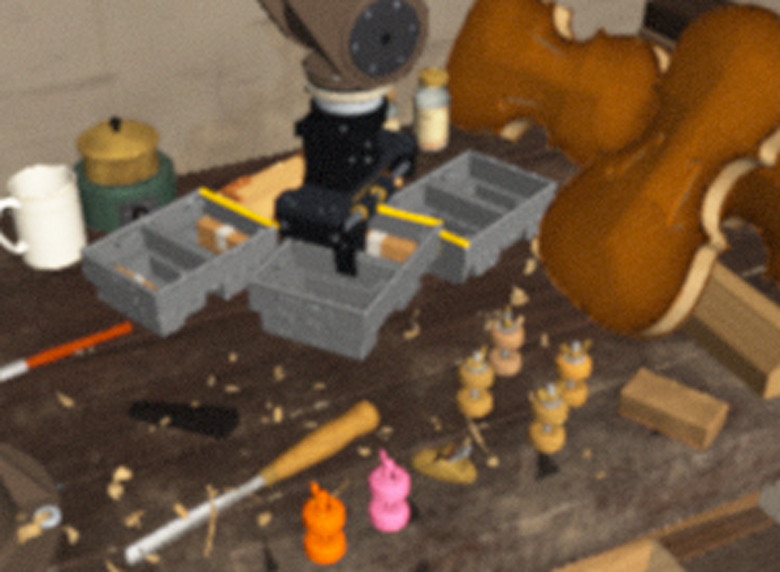

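View pics/w4.png

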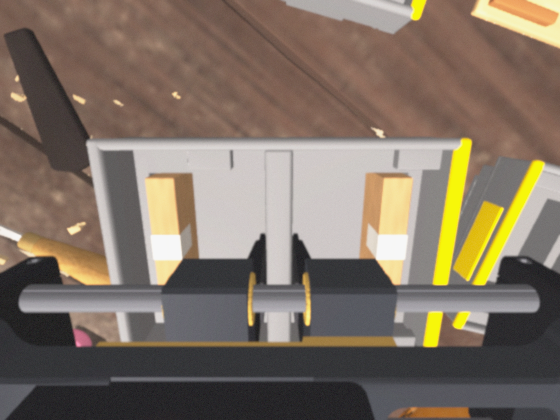

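```bash
python3 -m creep '[{"dp":[0,0,1],"spin":0},{"dp":[0,0,1],"spin":0},{"dp":[0,0,0],"spin":0}]'
python3 -m creep '[{"dp":[0,0,0],"spin":0},{"dp":[0,0,0],"spin":0},{"dp":[0,0,0],"spin":0}]' 105
python3 -m creep '[{"dp":[0,0,-20],"spin":0},{"dp":[0,0,-40],"spin":0},{"dp":[0,0,-45],"spin":0},{"dp":[0,0,-45],"spin":0}]'
python3 plan.py .424 .073 .21 84.3
```

```text
time: 4.95
position: [0.447, -0.1424, 0.0372]
ee_rot: [[-0.143, 0.99, 0.001], [0.99, 0.143, -0.001], [-0.001, 0.001, -1.0]]
wrist_force: [-8.0, 1.7, 29.3]
finger_gap: 0.0142
time: 5.25
position: [0.4472, -0.1424, 0.0356]
ee_rot: [[-0.143, 0.99, 0.0], [0.99, 0.143, -0.0], [-0.0, 0.0, -1.0]]
wrist_force: [0.3, 0.4, 0.4]
finger_gap: 0.0322
time: 5.65
position: [0.4468, -0.1421, 0.187]
ee_rot: [[-0.143, 0.99, -0.001], [0.99, 0.143, 0.0], [0.0, -0.001, -1.0]]
wrist_force: [0.9, -0.8, -0.4]
finger_gap: 0.0553
[{"dp":[36,1,-4],"spin":0.04},{"dp":[36,0,-4],"spin":0.04},{"dp":[36,-1,-3],"spin":0.04},{"dp":[36,-3,-4],"spin":0.04},{"dp":[36,-5,-4],"spin":0.04}]
[{"dp":[35.4,-5.5,-4],"spin":0.043}]
```

```bash
python3 -m creep '[{"dp":[36,1,-4],"spin":0.04},{"dp":[36,0,-4],"spin":0.04},{"dp":[36,-1,-3],"spin":0.04},{"dp":[36,-3,-4],"spin":0.04},{"dp":[36,-5,-4],"spin":0.04}]'
python3 -m creep '[{"dp":[35,-5,-4],"spin":0.04},{"dp":[0,0,0],"spin":0}]'
python3 -c "
from h import *
st();c=snap('wrist','w5')"
```

```text
time: 6.15
position: [0.4274, 0.0385, 0.2047]
ee_rot: [[0.059, 0.998, -0.0], [0.998, -0.059, -0.0], [-0.0, -0.0, -1.0]]
wrist_force: [1.2, -0.5, -0.4]
finger_gap: 0.0561
time: 6.35
position: [0.4243, 0.0752, 0.2089]
ee_rot: [[0.095, 0.996, 0.0], [0.996, -0.095, 0.0], [0.0, 0.0, -1.0]]
wrist_force: [-0.6, 0.7, 0.2]
finger_gap: 0.0558
t 6.35 pos [0.4243 0.0752 0.2089] yaw(x) 84.57 z [ 0.  0. -1.] gap 0.0558 F [-0.65  0.75  0.19] q6 0.12
```

View pics/w5.png

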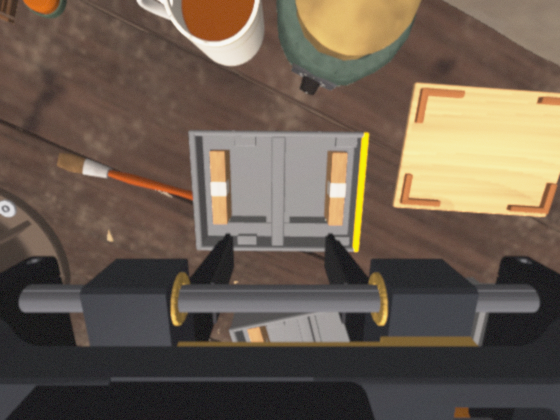

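```bash
python3 - <<'E'
from h import *
s=st(); c=calibration('wrist')
q=[(368,133),(190,131),(198,250),(358,251)]
p=np.array([at(c,u,v,.066) for u,v in q]); print(np.round(p,4),np.round(p.mean(0),4)); ax=p[0]+p[3]-p[1]-p[2]; print(np.degrees(np.arctan2(ax[1],ax[0])),np.linalg.norm(ax)/2)
for u in [(415,84),(395,207)]: print(np.round(at(c,*u,.008),4))
E
python3 plan.py .4245 .073 .065 84.4
```

```text
t 6.4 pos [0.4246 0.0738 0.2086] yaw(x) 84.64 z [ 0. -0. -1.] gap 0.0558 F [ 0.12  0.66 -1.3 ] q6 0.11
[[0.5195 0.1315 0.066 ]
 [0.3399 0.1503 0.066 ]
 [0.3262 0.0203 0.066 ]
 [0.5066 0.0021 0.066 ]] [0.423  0.0761 0.066 ]
-5.869053948719385 0.18087240490429568
[0.5907 0.1778 0.008 ]
[0.5695 0.0316 0.008 ]
[{"dp":[0,0,36],"spin":0.0},{"dp":[0,0,36],"spin":0.0},{"dp":[-1,0,36],"spin":0.0},{"dp":[0.2,0,35.6],"spin":0.004}]
```

```bash
python3 -m creep '[{"dp":[0,0,36],"spin":0.0},{"dp":[0,0,36],"spin":0.0},{"dp":[0,0,36],"spin":0.0},{"dp":[0,0,35],"spin":0},{"dp":[0,0,20],"spin":0}]' 105
python3 -m creep '[{"dp":[0,0,10],"spin":0.0},{"dp":[0,0,0],"spin":0.0}]'
python3 -c "
from h import *
st()"
python3 -m creep '[{"dp":[0,0,0],"spin":0},{"dp":[0,0,0],"spin":0},{"dp":[0,0,0],"spin":0},{"dp":[0,0,0],"spin":0},{"dp":[0,0,0],"spin":0}]' 255
python3 -m creep '[{"dp":[0,0,0],"spin":0},{"dp":[0,0,0],"spin":0}]'
python3 -m creep '[{"dp":[0,0,-5],"spin":0},{"dp":[0,0,-15],"spin":0},{"dp":[0,0,-25],"spin":0},{"dp":[0,0,-25],"spin":0},{"dp":[0,0,0],"spin":0}]'
python3 -m creep '[{"dp":[0,0,0],"spin":0},{"dp":[0,0,0],"spin":0},{"dp":[0,0,0],"spin":0}]'
python3 -c "
from h import *
s=st();print(s['wrist_torque']);snap('wrist','w6')"
```

```text
time: 6.9
position: [0.4241, 0.0713, 0.0432]
ee_rot: [[0.097, 0.995, -0.003], [0.995, -0.097, -0.0], [-0.0, -0.003, -1.0]]
wrist_force: [0.3, -0.2, 0.7]
finger_gap: 0.0559
time: 7.1
position: [0.4245, 0.0717, 0.0347]
ee_rot: [[0.097, 0.995, -0.002], [0.995, -0.097, -0.0], [-0.0, -0.002, -1.0]]
wrist_force: [-0.1, -0.6, 0.2]
finger_gap: 0.0557
t 7.1 pos [0.4245 0.0717 0.0347] yaw(x) 84.41 z [-0.002 -0.    -1.   ] gap 0.0557 F [-0.13 -0.6   0.15] q6 0.11
time: 7.6
position: [0.4249, 0.0724, 0.036]
ee_rot: [[0.097, 0.995, 0.001], [0.995, -0.097, -0.0], [-0.0, 0.001, -1.0]]
wrist_force: [-0.3, 0.6, 0.3]
finger_gap: 0.0212
time: 7.8
position: [0.424, 0.0724, 0.0357]
ee_rot: [[0.097, 0.995, -0.001], [0.995, -0.097, 0.0], [-0.0, -0.001, -1.0]]
wrist_force: [-4.2, 0.8, 7.2]
finger_gap: 0.014
time: 8.3
position: [0.4258, 0.0724, 0.1076]
ee_rot: [[0.097, 0.995, 0.004], [0.995, -0.097, -0.0], [0.0, 0.004, -1.0]]
wrist_force: [0.1, -0.3, -7.7]
finger_gap: 0.0138
time: 8.6
position: [0.4242, 0.0723, 0.1045]
ee_rot: [[0.097, 0.995, -0.002], [0.995, -0.097, -0.0], [-0.0, -0.002, -1.0]]
wrist_force: [-0.3, 0.0, -7.5]
finger_gap: 0.0139
t 8.6 pos [0.4242 0.0723 0.1045] yaw(x) 84.44 z [-0.002 -0.    -1.   ] gap 0.0139 F [-0.34  0.01 -7.53] q6 0.11
[-0.06815409 -0.12231434  0.05795819]
```

View pics/w6.png

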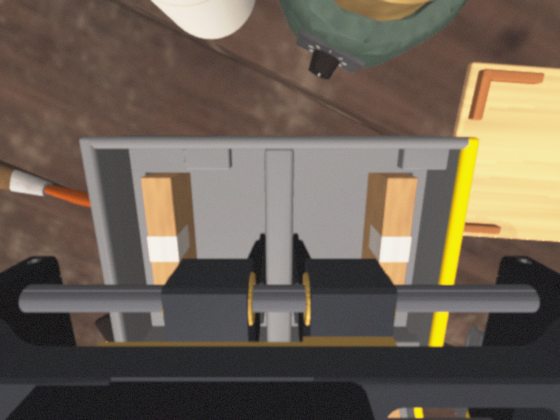

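Run:
```python
from h import *
c=calibration('top')
for n,u,v,z in [('mug',156,246,.1),('mug right edge',176,246,.05),('pot knob',161,208,.15),('pot r edge',184,215,.05),('pot knob z.1',161,208,.1),('jar1',219,98,.08),('jar2',237,81,.08)]: print(n,np.round(at(c,u,v,z),3))
w=calibration('wrist'); s=telemetry.observe(); p=np.array(s['position']);R=np.array(s['ee_rot'])
for u,v in [(278,138),(278,149),(83,142),(477,140)]:
    q=at(w,u,v,p[2]+.0303); print(np.round(R.T@(q-p)*1000,1))
q=at(w,235,62,.0); print('mug edge',q)
```

```text
mug [0.386 0.249 0.1  ]
mug right edge [0.39  0.202 0.05 ]
pot knob [0.488 0.225 0.15 ]
pot r edge [0.483 0.18  0.05 ]
pot knob z.1 [0.496 0.237 0.1  ]
jar1 [0.838 0.075 0.08 ]
jar2 [0.892 0.02  0.08 ]
[ 70.7  -2.1 -30.3]
[ 65.8  -2.1 -30.3]
[ 68.9 -91.5 -30.2]
[ 69.9  88.8 -30.5]
mug edge [0.39816472 0.20117381 0.        ]
```

```bash
python3 plan.py .424 .045 .13 -6 40 -
```

```text
[{"dp":[-2,0,-2],"spin":0.14},{"dp":[-3,1,-3],"spin":0.15},{"dp":[-2,1,-2],"spin":0.14},{"dp":[-2,1,-2],"spin":0.14},{"dp":[-2,2,-3],"spin":0.15}]
[{"dp":[-2,1,-2],"spin":0.14},{"dp":[-2,2,-2],"spin":0.14},{"dp":[-1,3,-2],"spin":0.15},{"dp":[-1,2,-3],"spin":0.14},{"dp":[0,2,-2],"spin":0.14}]
[{"dp":[-0.2,2.7,-2.4],"spin":0.148}]
```

```bash
python3 -m creep '[{"dp":[-2,0,-2],"spin":0.14},{"dp":[-3,1,-3],"spin":0.14},{"dp":[-2,1,-2],"spin":0.14},{"dp":[-2,1,-2],"spin":0.14},{"dp":[-2,2,-3],"spin":0.14}]' 
python3 -m creep '[{"dp":[-2,1,-2],"spin":0.14},{"dp":[-2,2,-2],"spin":0.14},{"dp":[-1,3,-2],"spin":0.14},{"dp":[-1,2,-3],"spin":0.14},{"dp":[0,2,-2],"spin":0.14}]'
python3 -m creep '[{"dp":[0,3,-2],"spin":0.14},{"dp":[0,0,0],"spin":0.04},{"dp":[0,0,0],"spin":0}]'
python3 -c "
from h import *
st();snap('wrist','w7')"
```

```text
time: 9.15
position: [0.4249, 0.0599, 0.1169]
ee_rot: [[0.719, 0.695, -0.002], [0.695, -0.719, -0.0], [-0.001, -0.001, -1.0]]
wrist_force: [-0.5, -0.6, -7.9]
finger_gap: 0.0141
time: 9.65
position: [0.4245, 0.0477, 0.1281]
ee_rot: [[0.998, 0.068, -0.001], [0.068, -0.998, -0.0], [-0.001, -0.0, -1.0]]
wrist_force: [0.3, 0.2, -8.4]
finger_gap: 0.0138
time: 9.95
position: [0.4248, 0.0447, 0.13]
ee_rot: [[0.994, -0.107, -0.001], [-0.107, -0.994, -0.0], [-0.001, 0.0, -1.0]]
wrist_force: [0.1, 0.3, -7.8]
finger_gap: 0.0136
t 9.95 pos [0.4248 0.0447 0.13  ] yaw(x) -6.12 z [-0.001 -0.    -1.   ] gap 0.0136 F [ 0.14  0.27 -7.79] q6 1.63
```

View pics/w7.png

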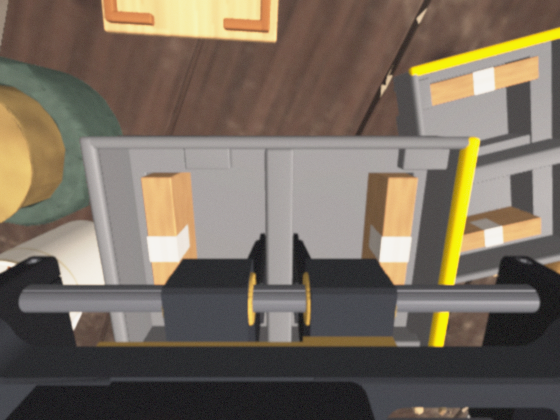

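```bash
python3 -m creep '[{"dp":[0,0,30],"spin":0},{"dp":[0,0,30],"spin":0},{"dp":[0,0,20],"spin":0},{"dp":[0,0,10],"spin":0},{"dp":[0,0,0],"spin":0}]'
python3 -m creep '[{"dp":[0,0,3],"spin":0},{"dp":[0,0,1],"spin":0},{"dp":[0,0,0],"spin":0}]'
python3 -c "
from h import *
st()"
```

```text
time: 10.5
position: [0.4247, 0.0448, 0.0396]
ee_rot: [[0.994, -0.105, -0.002], [-0.105, -0.994, 0.0], [-0.002, 0.0, -1.0]]
wrist_force: [-0.2, -0.4, -6.8]
finger_gap: 0.0137
time: 10.8
position: [0.4254, 0.0448, 0.0372]
ee_rot: [[0.994, -0.106, 0.001], [-0.106, -0.994, -0.0], [0.001, 0.0, -1.0]]
wrist_force: [0.2, 1.0, -4.3]
finger_gap: 0.0141
t 10.8 pos [0.4254 0.0448 0.0372] yaw(x) -6.08 z [ 0.001 -0.    -1.   ] gap 0.0141 F [ 0.19  0.99 -4.3 ] q6 1.63
```

```bash
python3 -m creep '[{"dp":[0,0,0.5],"spin":0},{"dp":[0,0,0],"spin":0},{"dp":[0,0,0],"spin":0},{"dp":[0,0,0],"spin":0}]' 105
python3 -m creep '[{"dp":[0,0,-20],"spin":0},{"dp":[0,0,-40],"spin":0},{"dp":[0,0,-45],"spin":0},{"dp":[0,0,-45],"spin":0},{"dp":[0,0,-25],"spin":0}]'
python3 -m creep '[{"dp":[0,0,0],"spin":0},{"dp":[0,0,0],"spin":0}]'
python3 -c "
from h import *
st();c=snap('wrist','w8');np.save('w8.npy',c)"
python3 -m creep '[{"dp":[0,0,0],"spin":-0.14},{"dp":[0,0,0],"spin":-0.14},{"dp":[0,0,0],"spin":-0.14},{"dp":[0,0,0],"spin":-0.14},{"dp":[0,0,0],"spin":-0.14}]'
python3 -m creep '[{"dp":[0,0,0],"spin":-0.14},{"dp":[0,0,0],"spin":-0.14},{"dp":[0,0,0],"spin":-0.14},{"dp":[0,0,0],"spin":-0.14},{"dp":[0,0,0],"spin":-0.14}]'
python3 -m creep '[{"dp":[0,0,0],"spin":-0.14},{"dp":[0,0,0],"spin":-0.14},{"dp":[0,0,0],"spin":-0.14},{"dp":[0,0,0],"spin":-0.14},{"dp":[0,0,0],"spin":-0.14}]'
python3 -m creep '[{"dp":[0,0,0],"spin":-0.14},{"dp":[0,0,0],"spin":-0.14},{"dp":[0,0,0],"spin":-0.14},{"dp":[0,0,0],"spin":-0.14},{"dp":[0,0,0],"spin":-0.14}]'
python3 -m creep '[{"dp":[0,0,0],"spin":-0.14},{"dp":[0,0,0],"spin":-0.14},{"dp":[0,0,0],"spin":-0.06},{"dp":[0,0,0],"spin":0},{"dp":[0,0,0],"spin":0}]'
python3 -c "
from h import *
st();c=snap('wrist','w9');np.save('w9.npy',c);snap('top','t9',(130,60,420,300),2.7)"
```

```text
time: 11.2
position: [0.4253, 0.0448, 0.0363]
ee_rot: [[0.994, -0.106, 0.001], [-0.106, -0.994, -0.0], [0.001, 0.0, -1.0]]
wrist_force: [-0.4, -0.7, 0.6]
finger_gap: 0.0405
time: 11.7
position: [0.4255, 0.0448, 0.2144]
ee_rot: [[0.994, -0.106, 0.004], [-0.106, -0.994, -0.0], [0.004, -0.0, -1.0]]
wrist_force: [0.4, 1.0, -1.5]
finger_gap: 0.0557
time: 11.9
position: [0.4249, 0.0448, 0.2111]
ee_rot: [[0.994, -0.106, 0.001], [-0.106, -0.994, -0.0], [0.001, 0.0, -1.0]]
wrist_force: [0.4, -0.4, -0.3]
finger_gap: 0.0557
t 11.9 pos [0.4249 0.0448 0.2111] yaw(x) -6.09 z [ 0.001 -0.    -1.   ] gap 0.0557 F [ 0.44 -0.39 -0.29] q6 1.63
time: 12.45
position: [0.4245, 0.0448, 0.2096]
ee_rot: [[0.826, 0.564, -0.003], [0.564, -0.826, 0.0], [-0.002, -0.002, -1.0]]
wrist_force: [0.0, -0.4, -0.7]
finger_gap: 0.0561
time: 12.95
position: [0.4245, 0.0448, 0.2096]
ee_rot: [[0.268, 0.963, -0.003], [0.963, -0.268, 0.0], [-0.001, -0.003, -1.0]]
wrist_force: [-0.9, -0.2, 0.2]
finger_gap: 0.0559
time: 13.45
position: [0.4245, 0.0448, 0.2096]
ee_rot: [[-0.416, 0.91, -0.003], [0.91, 0.416, 0.0], [0.001, -0.003, -1.0]]
wrist_force: [-0.1, 0.9, -0.4]
finger_gap: 0.0561
time: 13.95
position: [0.4245, 0.0448, 0.2096]
ee_rot: [[-0.904, 0.428, -0.003], [0.428, 0.904, 0.0], [0.003, -0.001, -1.0]]
wrist_force: [0.1, -0.2, -0.3]
finger_gap: 0.0558
time: 14.45
position: [0.4247, 0.0448, 0.2102]
ee_rot: [[-0.994, 0.11, -0.002], [0.11, 0.994, -0.0], [0.002, -0.0, -1.0]]
wrist_force: [-1.1, 0.6, -0.1]
finger_gap: 0.0562
t 14.45 pos [0.4247 0.0448 0.2102] yaw(x) 173.71 z [-0.002 -0.    -1.   ] gap 0.0562 F [-1.13  0.56 -0.1 ] q6 -1.51
```

View pics/w8.png

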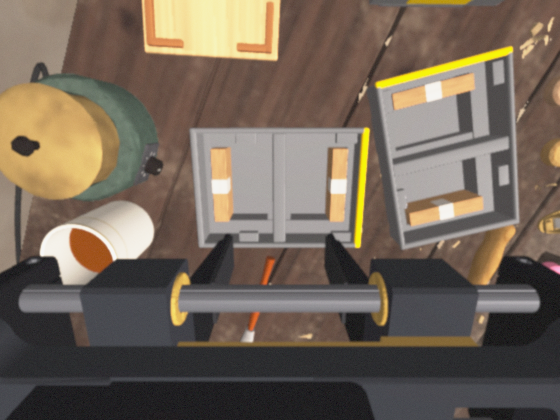

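View pics/w9.png

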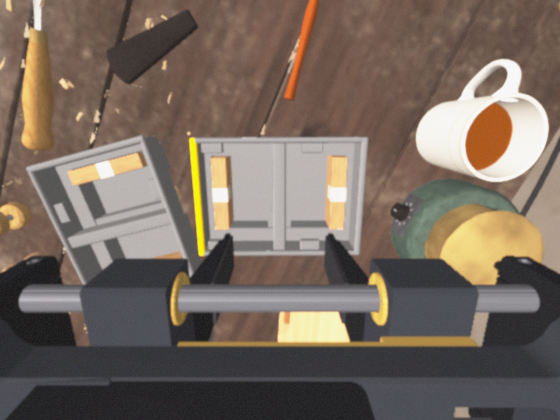

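View pics/t9.png

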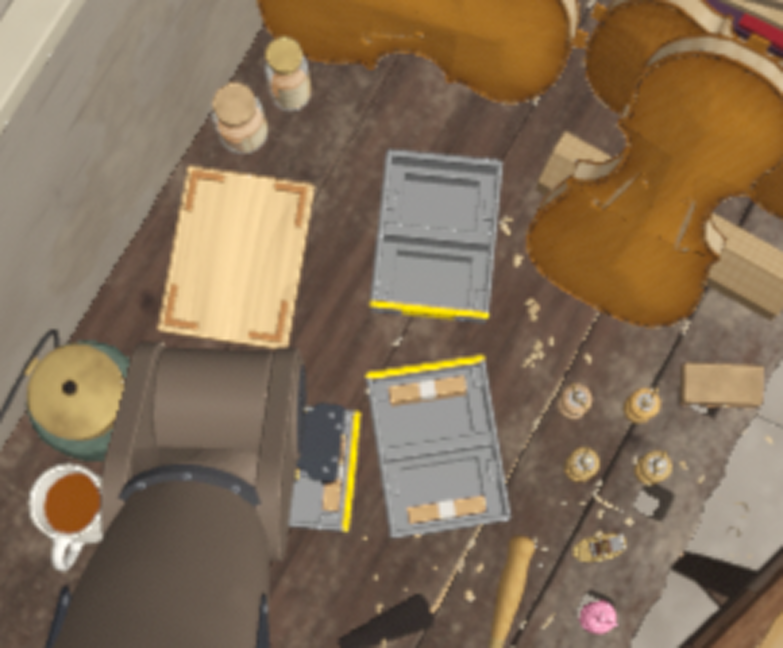

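Run:
```python
from h import *
for n,q in [('w8',[(368,129),(191,129),(199,247),(361,246)]),('w9',[(367,138),(191,139),(200,256),(359,255)])]:
    c=np.load(n+'.npy',allow_pickle=True).item()
    p=np.array([at(c,u,v,.066) for u,v in q]); ax=p[0]+p[3]-p[1]-p[2]; print(n,np.round(p.mean(0),4),np.degrees(np.arctan2(ax[1],ax[0])))
```

```text
w8 [0.4277 0.0447 0.066 ] -95.88208656591762
w9 [0.4289 0.0461 0.066 ] 84.07915647748824
```

```bash
python3 -m creep '[{"dp":[-3.5,1,36],"spin":-0.006},{"dp":[0,0,36],"spin":0.0},{"dp":[0,0,36],"spin":0.0},{"dp":[0,0,35],"spin":0},{"dp":[0,0,20],"spin":0}]' 105
python3 -m creep '[{"dp":[0,0,11],"spin":0.0},{"dp":[0,0,0],"spin":0.0},{"dp":[0,0,0],"spin":0.0}]'
python3 -m creep '[{"dp":[0,0,0],"spin":0},{"dp":[0,0,0],"spin":0},{"dp":[0,0,0],"spin":0},{"dp":[0,0,0],"spin":0},{"dp":[0,0,0],"spin":0}]' 255
python3 -m creep '[{"dp":[0,0,0],"spin":0},{"dp":[0,0,0],"spin":0}]'
python3 -c "
from h import *
st()"
python3 -m creep '[{"dp":[0,0,-5],"spin":0},{"dp":[0,0,-25],"spin":0},{"dp":[0,0,-45],"spin":0},{"dp":[0,0,-45],"spin":0},{"dp":[0,0,-40],"spin":0}]'
python3 -m creep '[{"dp":[0,0,0],"spin":0},{"dp":[0,0,0],"spin":0}]'
python3 -c "
from h import *
st();snap('wrist','w10')"
python3 plan.py .50 -.02 .22 81.1 40 -
```

```text
time: 15.05
position: [0.4278, 0.0454, 0.0459]
ee_rot: [[-0.995, 0.103, -0.002], [0.103, 0.995, 0.0], [0.002, -0.0, -1.0]]
wrist_force: [-0.6, 0.5, -0.1]
finger_gap: 0.0559
time: 15.35
position: [0.4287, 0.0454, 0.0372]
ee_rot: [[-0.995, 0.102, -0.0], [0.102, 0.995, -0.0], [0.0, -0.0, -1.0]]
wrist_force: [0.5, 0.7, -0.6]
finger_gap: 0.0557
time: 15.85
position: [0.4287, 0.0454, 0.0373]
ee_rot: [[-0.995, 0.102, 0.0], [0.102, 0.995, -0.0], [-0.0, -0.0, -1.0]]
wrist_force: [0.2, -0.1, 0.1]
finger_gap: 0.0211
time: 16.05
position: [0.4287, 0.0453, 0.0372]
ee_rot: [[-0.995, 0.102, 0.0], [0.102, 0.995, -0.0], [-0.0, -0.0, -1.0]]
wrist_force: [0.4, -1.4, 2.6]
finger_gap: 0.0139
t 16.05 pos [0.4287 0.0453 0.0372] yaw(x) 174.15 z [ 0. -0. -1.] gap 0.0139 F [ 0.39 -1.41  2.56] q6 -1.52
time: 16.55
position: [0.4279, 0.0455, 0.199]
ee_rot: [[-0.995, 0.101, -0.001], [0.101, 0.995, -0.0], [0.001, -0.0, -1.0]]
wrist_force: [0.6, 0.0, -8.7]
finger_gap: 0.0136
time: 16.75
position: [0.428, 0.0455, 0.1968]
ee_rot: [[-0.995, 0.102, -0.0], [0.102, 0.995, -0.0], [0.0, -0.0, -1.0]]
wrist_force: [0.0, 0.8, -8.4]
finger_gap: 0.0136
t 16.75 pos [0.428  0.0455 0.1968] yaw(x) 174.17 z [-0. -0. -1.] gap 0.0136 F [ 0.05  0.8  -8.36] q6 -1.52
[{"dp":[-7,-5,-2],"spin":0.14},{"dp":[-7,-4,-2],"spin":0.13},{"dp":[-7,-3,-2],"spin":0.14},{"dp":[-8,-1,-2],"spin":0.13},{"dp":[-8,-1,-2],"spin":0.14}]
[{"dp":[-8,0,-2],"spin":0.13},{"dp":[-8,2,-2],"spin":0.14},{"dp":[-8,2,-2],"spin":0.13},{"dp":[-7,4,-2],"spin":0.14},{"dp":[-7,4,-2],"spin":0.13}]
[{"dp":[-6,6,-2],"spin":0.14},{"dp":[-5.7,6,-2.1],"spin":0.134}]
```

View pics/w10.png

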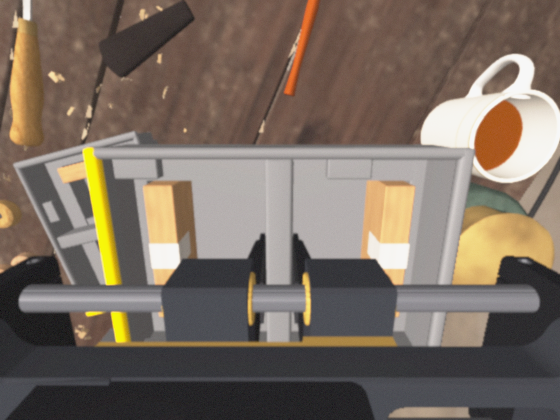

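```bash
python3 - <<'E'
from h import *
s=telemetry.observe(); c=calibration('wrist');p=np.array(s['position']);R=np.array(s['ee_rot'])
for u,v in [(278,147),(85,150),(472,150)]:
    q=at(c,u,v,p[2]+.029); print(np.round(R.T@(q-p)*1000,1))
E
python3 plan.py .66 -.072 .22 81.1 40 -
```

```text
[ 67.    1.  -28.9]
[ 65.6 -89.  -28.8]
[ 65.6  91.4 -28.9]
[{"dp":[-20,-8,-2],"spin":0.14},{"dp":[-21,-5,-2],"spin":0.13},{"dp":[-22,-2,-2],"spin":0.14},{"dp":[-22,1,-2],"spin":0.13},{"dp":[-21,4,-2],"spin":0.14}]
[{"dp":[-21,7,-2],"spin":0.13},{"dp":[-19,9,-2],"spin":0.14},{"dp":[-18,12,-2],"spin":0.13},{"dp":[-17,14,-2],"spin":0.14},{"dp":[-14,16,-2],"spin":0.13}]
[{"dp":[-12,19,-2],"spin":0.14},{"dp":[-9.3,19.1,-2.1],"spin":0.134}]
```

```bash
python3 -m creep '[{"dp":[-20,-8,-2],"spin":0.14},{"dp":[-21,-5,-2],"spin":0.13},{"dp":[-22,-2,-2],"spin":0.14},{"dp":[-22,1,-2],"spin":0.13},{"dp":[-21,4,-2],"spin":0.14}]'
python3 -m creep '[{"dp":[-21,7,-2],"spin":0.13},{"dp":[-19,9,-2],"spin":0.14},{"dp":[-18,12,-2],"spin":0.13},{"dp":[-17,14,-2],"spin":0.14},{"dp":[-14,16,-2],"spin":0.13}]'
python3 -m creep '[{"dp":[-12,19,-2],"spin":0.14},{"dp":[-9,19,-2],"spin":0.13},{"dp":[0,0,0],"spin":0},{"dp":[0,0,0],"spin":0}]'
python3 -c "
from h import *
st();c=snap('wrist','w11',(120,0,460,200),2.35);np.save('w11.npy',c)"
```

```text
time: 17.3
position: [0.5254, -0.004, 0.2043]
ee_rot: [[-0.706, 0.708, -0.005], [0.709, 0.706, 0.001], [0.004, -0.003, -1.0]]
wrist_force: [1.0, 0.3, -7.0]
finger_gap: 0.0139
time: 17.8
position: [0.6217, -0.053, 0.2136]
ee_rot: [[-0.113, 0.994, -0.005], [0.994, 0.113, 0.001], [0.002, -0.005, -1.0]]
wrist_force: [-0.2, 0.5, -7.4]
finger_gap: 0.0136
time: 18.2
position: [0.6601, -0.0716, 0.2176]
ee_rot: [[0.149, 0.989, -0.005], [0.989, -0.149, 0.001], [0.0, -0.005, -1.0]]
wrist_force: [-0.1, -0.4, -8.5]
finger_gap: 0.014
t 18.2 pos [ 0.6601 -0.0716  0.2176] yaw(x) 81.42 z [-0.005  0.001 -1.   ] gap 0.014 F [-0.12 -0.42 -8.54] q6 -0.06
```

View pics/w11.png

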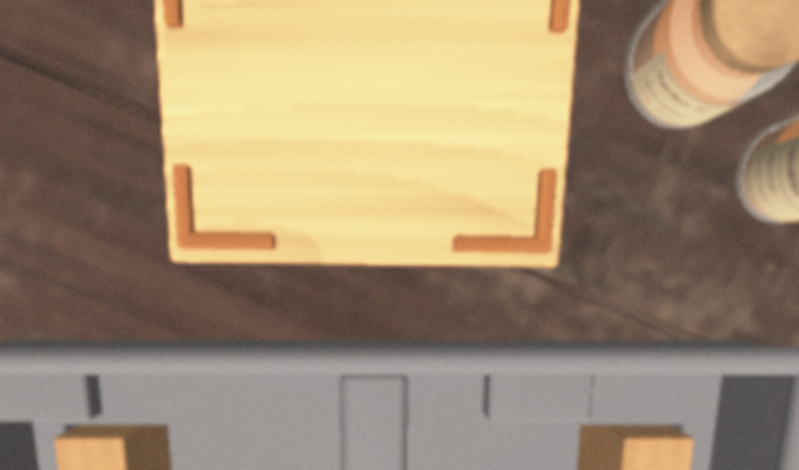

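Run:
```python
from h import *
c=np.load('w11.npy',allow_pickle=True).item()
def P(x,y,z): return at(c,120+x/2.35,y/2.35,z)
for z,a,b,off in [(.008,(170,262),(558,266),.075),(.024,(191,233),(537,235),.061),(.016,(191,233),(537,235),.061),(.008,(191,233),(537,235),.061)]:
    A=P(*a,z);B=P(*b,z);d=B-A;L=np.linalg.norm(d);d/=L; n=np.array([-d[1],d[0],0])
    m=(A+B)/2+n*off; print(z,'L',round(L,4),np.round(m,4),np.degrees(np.arctan2(d[1],d[0])))
# left side plate edge (157,0)->(170,262); right (578,0)->(558,266)
for a,b in [((157,0),(170,262)),((579,0),(558,266))]:
    A=P(*a,.008);B=P(*b,.008);d=A-B; print(np.degrees(np.arctan2(-d[0],d[1])))
```

```text
0.008 L 0.1998 [0.6778 0.0906 0.008 ] -9.140356217263554
0.024 L 0.1688 [0.6776 0.0902 0.024 ] -8.89899721502107
0.016 L 0.1725 [0.6776 0.0907 0.016 ] -8.898997215021069
0.008 L 0.1762 [0.6775 0.0912 0.008 ] -8.898997215021073
-10.091040264032795
-9.203283777816518
```

Run:
```python
from h import *
s=telemetry.observe();R=np.array(s['ee_rot']);p=np.array(s['position'])
for i in range(2):
    c=calibration('wrist');T=np.array(c['cam_to_world']); print(np.round(R.T@(T[:3,3]-p),4), np.round(R.T@T[:3,:3],4).tolist())
for n in ['w8','w9','w11']:
    c=np.load(n+'.npy',allow_pickle=True).item();print(n,np.round(np.array(c['cam_to_world']),4).tolist())
```

```text
[ 0.0782 -0.002  -0.1705] [[0.0002, 0.962, 0.273], [1.0, 0.0, -0.001], [-0.001, 0.273, -0.962]]
[ 0.0782 -0.002  -0.1705] [[0.0002, 0.962, 0.273], [1.0, 0.0, -0.001], [-0.001, 0.273, -0.962]]
w8 [[-0.1058, 0.9572, 0.2695, 0.4995], [-0.9944, -0.1019, -0.0283, 0.0382], [0.0003, -0.271, 0.9626, 0.3817], [0.0, 0.0, 0.0, 1.0]]
w9 [[0.1094, -0.9566, -0.2702, 0.3469], [0.994, 0.1052, 0.0302, 0.0548], [-0.0005, -0.2719, 0.9623, 0.3809], [0.0, 0.0, 0.0, 1.0]]
w11 [[0.9888, 0.1421, 0.0449, 0.6707], [-0.149, 0.9515, 0.269, 0.0058], [-0.0045, -0.2727, 0.9621, 0.3882], [0.0, 0.0, 0.0, 1.0]]
```

```bash
python3 plan.py .6795 .090 .20 81.0 40; python3 -c "
from h import *
st()"
```

```text
[{"dp":[33,-1,4],"spin":0.0},{"dp":[32,-1,3],"spin":0.0},{"dp":[33,-1,4],"spin":0.0},{"dp":[32,-1,4],"spin":0.01},{"dp":[32.5,-1,3.4],"spin":-0.002}]
t 18.25 pos [ 0.6599 -0.0714  0.2184] yaw(x) 81.44 z [-0.005  0.001 -1.   ] gap 0.0139 F [ 0.62  0.61 -8.53] q6 -0.06
```

```bash
python3 -m creep '[{"dp":[33,-1,4],"spin":0.0},{"dp":[32,-1,3],"spin":0.0},{"dp":[33,-1,4],"spin":0.0},{"dp":[32,-1,4],"spin":0.01},{"dp":[32,-1,3],"spin":-0.002}]'
python3 -m creep '[{"dp":[0,0,40],"spin":0.0},{"dp":[0,0,40],"spin":0},{"dp":[0,0,20],"spin":0},{"dp":[0,0,0],"spin":0},{"dp":[0,0,0],"spin":0}]'
python3 -c "
from h import *
st()"
```

```text
time: 18.75
position: [0.6796, 0.0908, 0.2018]
ee_rot: [[0.157, 0.988, -0.002], [0.988, -0.157, -0.0], [-0.0, -0.002, -1.0]]
wrist_force: [1.1, -0.7, -7.5]
finger_gap: 0.0137
time: 19.25
position: [0.6805, 0.0893, 0.1033]
ee_rot: [[0.157, 0.988, -0.0], [0.988, -0.157, -0.0], [-0.0, -0.0, -1.0]]
wrist_force: [1.2, 0.7, -6.4]
finger_gap: 0.0134
t 19.25 pos [0.6805 0.0893 0.1033] yaw(x) 80.94 z [-0. -0. -1.] gap 0.0134 F [ 1.23  0.7  -6.43] q6 0.19
```

```bash
python3 -m creep '[{"dp":[0.5,-1,20],"spin":0.0},{"dp":[0,0,14],"spin":0},{"dp":[0,0,0],"spin":0},{"dp":[0,0,0],"spin":0}]'
python3 -c "
from h import *
st();snap('wrist','w12');snap('scene','s12',(180,110,340,230),4.8)"
```

```text
time: 19.65
position: [0.6801, 0.0898, 0.0698]
ee_rot: [[0.158, 0.987, 0.001], [0.987, -0.158, -0.0], [0.0, 0.001, -1.0]]
wrist_force: [0.4, 0.7, -6.8]
finger_gap: 0.0139
t 19.65 pos [0.6801 0.0898 0.0698] yaw(x) 80.89 z [ 0.001 -0.    -1.   ] gap 0.0139 F [ 0.41  0.68 -6.78] q6 0.19
```

View pics/s12.png

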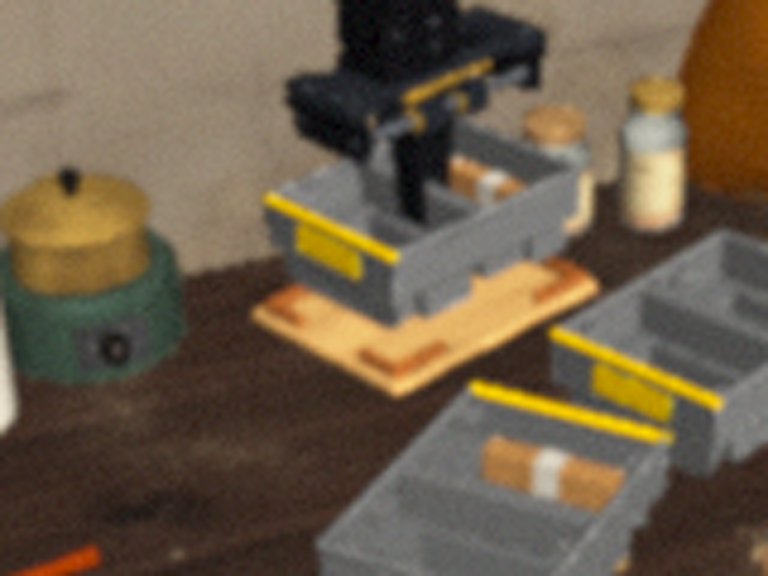

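View pics/w12.png

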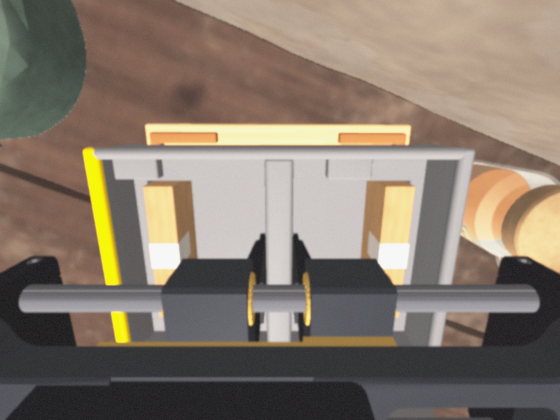

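Run:
```python
from h import *
s=telemetry.observe(); c=calibration('wrist');p=np.array(s['position']);R=np.array(s['ee_rot'])
e=np.array([.0018,-.0014,0])
for u,v,z in [(147,125,.008),(410,125,.008),(152,134,.024),(405,134,.024),(278,147,p[2]+.029),(85,152,p[2]+.029),(472,152,p[2]+.029)]:
    q=at(c,u,v,z)+e; print(np.round(R.T@(q-p)*1000,1))
```

```text
[ 74.  -98.3  62.1]
[74.  98.7 62.4]
[ 68.1 -88.8  46.1]
[68.1 89.1 46.4]
[ 65.3  -0.2 -29. ]
[ 63.1 -90.1 -29.1]
[ 63.   90.5 -28.8]
```

```bash
python3 -m creep '[{"dp":[0,0,12],"spin":0},{"dp":[0,0,7],"spin":0},{"dp":[0,0,0],"spin":0},{"dp":[0,0,0],"spin":0}]'
python3 -m creep '[{"dp":[0,0,3],"spin":0},{"dp":[0,0,1],"spin":0},{"dp":[0,0,0],"spin":0}]'
```

```text
time: 20.15
position: [0.6797, 0.0898, 0.0497]
ee_rot: [[0.158, 0.987, -0.001], [0.987, -0.158, -0.0], [-0.0, -0.001, -1.0]]
wrist_force: [0.2, 0.2, -7.2]
finger_gap: 0.0137
time: 20.45
position: [0.6798, 0.0898, 0.046]
ee_rot: [[0.158, 0.987, -0.0], [0.987, -0.158, -0.0], [-0.0, -0.0, -1.0]]
wrist_force: [-0.3, 0.2, -7.7]
finger_gap: 0.0139
```

```bash
python3 -m creep '[{"dp":[0,0,0.7],"spin":0},{"dp":[0,0,0],"spin":0},{"dp":[0,0,0],"spin":0}]'
python3 -m creep '[{"dp":[0,0,0],"spin":0},{"dp":[0,0,0],"spin":0},{"dp":[0,0,0],"spin":0},{"dp":[0,0,0],"spin":0}]' 105
python3 -m creep '[{"dp":[0,0,-20],"spin":0},{"dp":[0,0,-40],"spin":0},{"dp":[0,0,-45],"spin":0},{"dp":[0,0,-45],"spin":0},{"dp":[0,0,-25],"spin":0}]'
python3 -m creep '[{"dp":[0,0,0],"spin":0},{"dp":[0,0,0],"spin":0}]'
python3 -c "
from h import *
st();c=snap('wrist','w13');np.save('w13.npy',c);snap('scene','s13',(180,110,340,230),4.8)"
```

```text
time: 20.75
position: [0.6798, 0.0898, 0.0454]
ee_rot: [[0.158, 0.987, 0.0], [0.987, -0.158, -0.0], [-0.0, 0.0, -1.0]]
wrist_force: [0.1, 0.0, -7.2]
finger_gap: 0.0139
time: 21.15
position: [0.6801, 0.0898, 0.0459]
ee_rot: [[0.158, 0.987, 0.001], [0.987, -0.158, -0.0], [0.0, 0.001, -1.0]]
wrist_force: [-0.1, -0.1, 0.3]
finger_gap: 0.0405
time: 21.65
position: [0.6806, 0.0899, 0.2248]
ee_rot: [[0.158, 0.987, 0.005], [0.987, -0.158, 0.0], [0.001, 0.005, -1.0]]
wrist_force: [0.6, 0.7, -0.0]
finger_gap: 0.0559
time: 21.85
position: [0.6797, 0.0898, 0.2205]
ee_rot: [[0.158, 0.987, 0.001], [0.987, -0.158, -0.0], [0.0, 0.001, -1.0]]
wrist_force: [1.0, -0.3, -0.3]
finger_gap: 0.0559
t 21.85 pos [0.6797 0.0898 0.2205] yaw(x) 80.89 z [ 0.001 -0.    -1.   ] gap 0.0559 F [ 0.98 -0.28 -0.27] q6 0.19
```

View pics/s13.png

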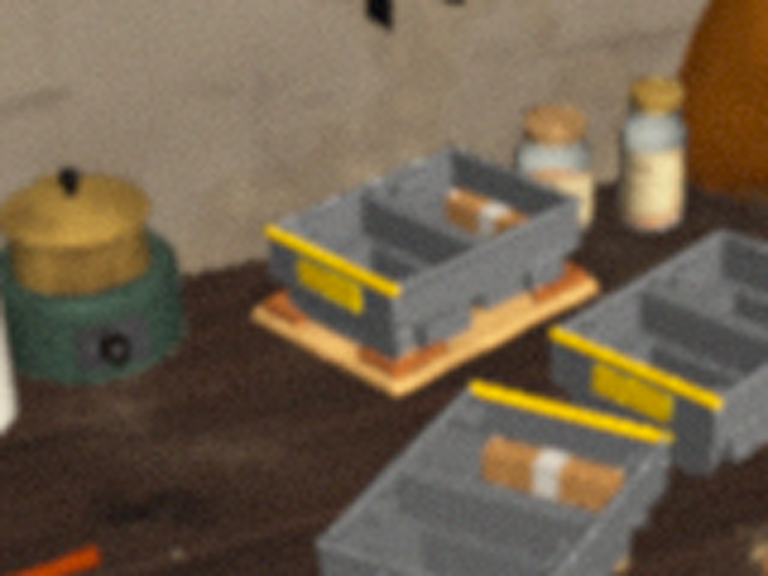

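View pics/w13.png

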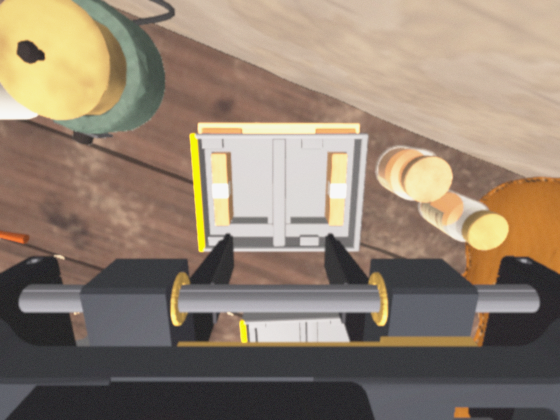

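```bash
python3 - <<'E'
from h import *
e=np.array([.0018,-.0014,0])
c=np.load('w13.npy',allow_pickle=True).item()
q=[(367,134),(191,134),(200,251),(359,251)]
p=np.array([at(c,u,v,.074) for u,v in q])+e; ax=p[0]+p[3]-p[1]-p[2]; print(np.round(p.mean(0),4),np.degrees(np.arctan2(ax[1],ax[0])))
E
python3 plan.py .449 -.141 .21 98.4
```

```text
[0.6805 0.0883 0.074 ] -9.118242042550257
[{"dp":[-29,-21,1],"spin":-0.03},{"dp":[-29,-22,1],"spin":-0.04},{"dp":[-28,-23,1],"spin":-0.03},{"dp":[-27,-25,1],"spin":-0.04},{"dp":[-26,-25,1],"spin":-0.03}]
[{"dp":[-25,-25,1],"spin":-0.03},{"dp":[-25,-27,1],"spin":-0.04},{"dp":[-24,-28,1],"spin":-0.03},{"dp":[-22.2,-27.9,1],"spin":-0.036}]
```

```bash
python3 -m creep '[{"dp":[-29,-21,1],"spin":-0.03},{"dp":[-29,-22,1],"spin":-0.04},{"dp":[-28,-23,1],"spin":-0.03},{"dp":[-27,-25,1],"spin":-0.04},{"dp":[-26,-25,1],"spin":-0.03}]'
python3 -m creep '[{"dp":[-25,-25,1],"spin":-0.03},{"dp":[-25,-27,1],"spin":-0.04},{"dp":[-24,-28,1],"spin":-0.03},{"dp":[-22,-28,1],"spin":-0.04},{"dp":[0,0,0],"spin":0}]'
python3 -m creep '[{"dp":[0,0,0],"spin":0}]'
python3 -c "
from h import *
st();c=snap('wrist','w14');np.save('w14.npy',c)"
```

```text
time: 22.45
position: [0.5498, -0.039, 0.214]
ee_rot: [[-0.013, 1.0, -0.002], [1.0, 0.013, 0.0], [0.0, -0.002, -1.0]]
wrist_force: [0.6, 0.2, 0.2]
finger_gap: 0.0562
time: 22.95
position: [0.4469, -0.1424, 0.2104]
ee_rot: [[-0.149, 0.989, -0.003], [0.989, 0.149, 0.001], [0.001, -0.003, -1.0]]
wrist_force: [0.2, -0.4, 0.4]
finger_gap: 0.0559
time: 23.05
position: [0.4492, -0.1411, 0.2108]
ee_rot: [[-0.148, 0.989, -0.001], [0.989, 0.148, 0.001], [0.001, -0.001, -1.0]]
wrist_force: [0.4, -0.9, -0.2]
finger_gap: 0.056
t 23.05 pos [ 0.4492 -0.1411  0.2108] yaw(x) 98.53 z [-0.001  0.001 -1.   ] gap 0.056 F [ 0.36 -0.9  -0.25] q6 -0.59
```

View pics/w14.png

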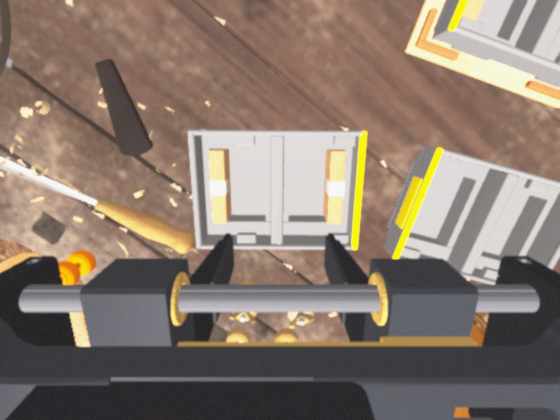

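Run:
```python
from h import *
e=np.array([.0018,-.0014,0])
c=np.load('w14.npy',allow_pickle=True).item()
q=[(366,132),(189,132),(197,248),(356,248)]
p=np.array([at(c,u,v,.066) for u,v in q])+e; ax=p[0]+p[3]-p[1]-p[2]; m=p.mean(0);print(np.round(m,4),np.degrees(np.arctan2(ax[1],ax[0])))
s=telemetry.observe();print(np.array(s['ee_rot']).T@(m-s['position'])*1000)
```

```text
[ 0.4473 -0.1394  0.066 ] 8.539070031417634
[  1.51372226  -2.09990377 144.89585411]
```

```bash
python3 -m creep '[{"dp":[1.5,-2,36],"spin":0},{"dp":[0,0,36],"spin":0.0},{"dp":[0,0,36],"spin":0.0},{"dp":[0,0,35],"spin":0},{"dp":[0,0,20],"spin":0}]' 105
python3 -m creep '[{"dp":[0,0,11],"spin":0.0},{"dp":[0,0,0],"spin":0.0},{"dp":[0,0,0],"spin":0.0}]'
python3 -m creep '[{"dp":[0,0,0],"spin":0},{"dp":[0,0,0],"spin":0},{"dp":[0,0,0],"spin":0},{"dp":[0,0,0],"spin":0},{"dp":[0,0,0],"spin":0}]' 255
python3 -m creep '[{"dp":[0,0,0],"spin":0},{"dp":[0,0,0],"spin":0}]'
python3 -c "
from h import *
st()"
python3 -m creep '[{"dp":[0,0,-5],"spin":0},{"dp":[0,0,-25],"spin":0},{"dp":[0,0,-45],"spin":0},{"dp":[0,0,-45],"spin":0},{"dp":[0,0,-45],"spin":0}]'
python3 -m creep '[{"dp":[0,0,0],"spin":0},{"dp":[0,0,0],"spin":0}]'
python3 -c "
from h import *
st();snap('wrist','w15')"
python3 plan.py .6800 .0887 .24 80.9 40
```

```text
time: 23.6
position: [0.4471, -0.1383, 0.0457]
ee_rot: [[-0.151, 0.988, -0.003], [0.988, 0.151, 0.001], [0.002, -0.002, -1.0]]
wrist_force: [0.1, -0.3, 0.1]
finger_gap: 0.0562
time: 23.9
position: [0.4478, -0.1394, 0.0378]
ee_rot: [[-0.151, 0.989, 0.0], [0.989, 0.151, -0.0], [-0.0, 0.0, -1.0]]
wrist_force: [0.3, -0.1, 0.2]
finger_gap: 0.0559
time: 24.4
position: [0.4473, -0.1397, 0.0376]
ee_rot: [[-0.15, 0.989, 0.0], [0.989, 0.15, -0.0], [-0.0, 0.0, -1.0]]
wrist_force: [-0.9, -0.7, -0.3]
finger_gap: 0.0209
time: 24.6
position: [0.4472, -0.1396, 0.0375]
ee_rot: [[-0.15, 0.989, -0.0], [0.989, 0.15, -0.0], [-0.0, -0.0, -1.0]]
wrist_force: [-1.1, -0.2, 3.5]
finger_gap: 0.0143
t 24.6 pos [ 0.4472 -0.1396  0.0375] yaw(x) 98.64 z [-0. -0. -1.] gap 0.0143 F [-1.06 -0.23  3.47] q6 -0.59
time: 25.1
position: [0.4466, -0.1393, 0.2042]
ee_rot: [[-0.151, 0.989, -0.001], [0.989, 0.151, 0.0], [0.0, -0.001, -1.0]]
wrist_force: [1.5, -0.3, -4.0]
finger_gap: 0.0136
time: 25.3
position: [0.447, -0.1395, 0.2027]
ee_rot: [[-0.151, 0.989, 0.001], [0.989, 0.151, -0.001], [-0.001, 0.001, -1.0]]
wrist_force: [-1.1, 0.3, -5.2]
finger_gap: 0.0139
t 25.3 pos [ 0.447  -0.1395  0.2027] yaw(x) 98.66 z [ 0.001 -0.001 -1.   ] gap 0.0139 F [-1.1   0.28 -5.2 ] q6 -0.59
[{"dp":[21,29,-4],"spin":0.03},{"dp":[22,29,-5],"spin":0.04},{"dp":[23,28,-4],"spin":0.03},{"dp":[24,27,-4],"spin":0.04},{"dp":[25,27,-4],"spin":0.03}]
[{"dp":[26,25,-5],"spin":0.04},{"dp":[27,24,-4],"spin":0.03},{"dp":[28,24,-4],"spin":0.04},{"dp":[28,22.4,-4.4],"spin":0.03}]
```

View pics/w15.png

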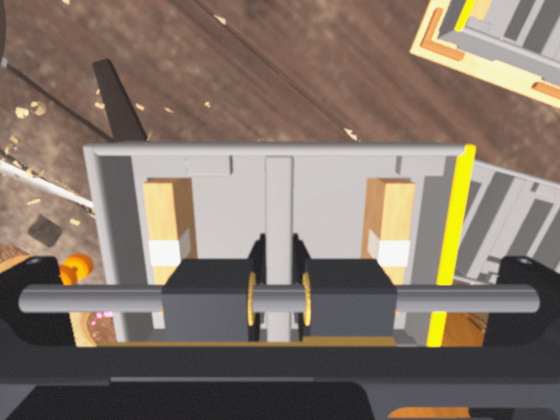

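```bash
python3 -m creep '[{"dp":[21,29,-4],"spin":0.03},{"dp":[22,29,-5],"spin":0.04},{"dp":[23,28,-4],"spin":0.03},{"dp":[24,27,-4],"spin":0.04},{"dp":[25,27,-4],"spin":0.03}]'
python3 -m creep '[{"dp":[26,25,-5],"spin":0.04},{"dp":[27,24,-4],"spin":0.03},{"dp":[28,24,-4],"spin":0.04},{"dp":[28,22,-4],"spin":0.03},{"dp":[0,0,0],"spin":0}]'
python3 -m creep '[{"dp":[0,0,40],"spin":0},{"dp":[0,0,40],"spin":0},{"dp":[0,0,25],"spin":0},{"dp":[0,0,0],"spin":0},{"dp":[0,0,0],"spin":0}]'
python3 -c "
from h import *
st();c=snap('wrist','w16');np.save('w16.npy',c);snap('scene','s16',(180,90,340,210),4.8)"
```

```text
time: 25.85
position: [0.5775, -0.012, 0.221]
ee_rot: [[0.021, 1.0, -0.004], [1.0, -0.021, 0.0], [0.0, -0.004, -1.0]]
wrist_force: [1.6, -0.9, -3.5]
finger_gap: 0.0138
time: 26.35
position: [0.6818, 0.0914, 0.2369]
ee_rot: [[0.157, 0.988, -0.003], [0.988, -0.157, 0.0], [-0.0, -0.003, -1.0]]
wrist_force: [-0.7, -0.2, -4.7]
finger_gap: 0.0138
time: 26.85
position: [0.6799, 0.0882, 0.1344]
ee_rot: [[0.158, 0.987, -0.002], [0.987, -0.158, -0.0], [-0.001, -0.002, -1.0]]
wrist_force: [0.9, 0.1, -3.3]
finger_gap: 0.014
t 26.85 pos [0.6799 0.0882 0.1344] yaw(x) 80.88 z [-0.002 -0.    -1.   ] gap 0.014 F [ 0.94  0.13 -3.31] q6 0.19
```

View pics/s16.png

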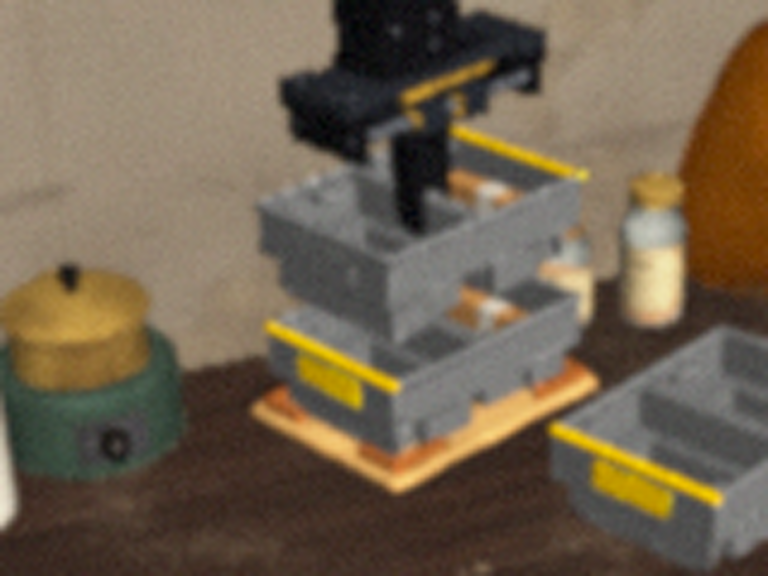

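View pics/w16.png

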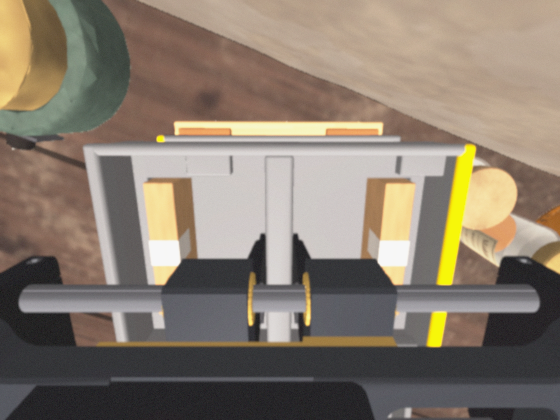

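Run:
```python
from h import *
s=telemetry.observe(); c=calibration('wrist');p=np.array(s['position']);R=np.array(s['ee_rot'])
e=np.array([.0018,-.0014,0])
for u,v,z in [(175,122,.008),(382,122,.008),(158,136.5,.074),(401,136.5,.074),(278,144,p[2]+.0285),(85,148,p[2]+.0285),(475,148,p[2]+.0285)]:
    q=at(c,u,v,z)+e; print(np.round(R.T@(q-p)*1000,1))
```

```text
[ 75.9 -99.2 128.4]
[ 76.   99.5 128.7]
[ 65.6 -91.1  62.4]
[65.6 93.  62.7]
[ 66.7  -0.2 -28.5]
[ 64.8 -90.1 -28.6]
[ 64.9  91.9 -28.3]
```

```bash
python3 -m creep '[{"dp":[0,0,14],"spin":0},{"dp":[0,0,8],"spin":0},{"dp":[0,0,0],"spin":0},{"dp":[0,0,0],"spin":0}]'
python3 -m creep '[{"dp":[0,0,3],"spin":0},{"dp":[0,0,1.5],"spin":0},{"dp":[0,0,0],"spin":0}]'
python3 -m creep '[{"dp":[0,0,1],"spin":0},{"dp":[0,0,0],"spin":0},{"dp":[0,0,0],"spin":0}]'
```

```text
time: 27.35
position: [0.6802, 0.0884, 0.1133]
ee_rot: [[0.158, 0.987, -0.0], [0.987, -0.158, -0.0], [-0.0, -0.0, -1.0]]
wrist_force: [0.4, -0.5, -3.6]
finger_gap: 0.0138
time: 27.65
position: [0.6802, 0.0884, 0.1088]
ee_rot: [[0.158, 0.987, -0.0], [0.987, -0.158, -0.0], [-0.0, -0.0, -1.0]]
wrist_force: [-0.3, -0.5, -3.8]
finger_gap: 0.0136
time: 27.95
position: [0.6803, 0.0884, 0.1079]
ee_rot: [[0.158, 0.987, 0.0], [0.987, -0.158, -0.0], [-0.0, 0.0, -1.0]]
wrist_force: [0.2, -0.3, -3.9]
finger_gap: 0.0138
```

```bash
python3 -m creep '[{"dp":[0,0,1],"spin":0},{"dp":[0,0,0],"spin":0},{"dp":[0,0,0],"spin":0}]'
python3 -m creep '[{"dp":[0,0,1],"spin":0},{"dp":[0,0,0],"spin":0},{"dp":[0,0,0],"spin":0}]'
```

```text
time: 28.25
position: [0.6802, 0.0884, 0.1069]
ee_rot: [[0.158, 0.987, -0.0], [0.987, -0.158, -0.0], [-0.0, -0.0, -1.0]]
wrist_force: [-1.0, -0.3, -3.4]
finger_gap: 0.0139
time: 28.55
position: [0.6802, 0.0884, 0.1058]
ee_rot: [[0.158, 0.987, -0.0], [0.987, -0.158, -0.0], [-0.0, -0.0, -1.0]]
wrist_force: [0.8, -0.6, -3.5]
finger_gap: 0.0137
```

```bash
python3 -m creep '[{"dp":[0,0,0.7],"spin":0},{"dp":[0,0,0],"spin":0},{"dp":[0,0,0],"spin":0}]'
python3 -m creep '[{"dp":[0,0,0],"spin":0},{"dp":[0,0,0],"spin":0},{"dp":[0,0,0],"spin":0},{"dp":[0,0,0],"spin":0}]' 105
python3 -m creep '[{"dp":[0,0,-20],"spin":0},{"dp":[0,0,-40],"spin":0},{"dp":[0,0,-45],"spin":0},{"dp":[0,0,-45],"spin":0},{"dp":[0,0,-25],"spin":0}]'
python3 -m creep '[{"dp":[0,0,0],"spin":0},{"dp":[0,0,0],"spin":0}]'
python3 -c "
from h import *
st();c=snap('wrist','w17');np.save('w17.npy',c);snap('scene','s17',(180,90,340,210),4.8)"
```

```text
time: 28.85
position: [0.6803, 0.0884, 0.1055]
ee_rot: [[0.158, 0.987, 0.0], [0.987, -0.158, -0.0], [-0.0, 0.0, -1.0]]
wrist_force: [-0.5, 0.0, 0.3]
finger_gap: 0.0136
time: 29.25
position: [0.6803, 0.0884, 0.1053]
ee_rot: [[0.158, 0.987, 0.0], [0.987, -0.158, -0.0], [-0.0, 0.0, -1.0]]
wrist_force: [-0.0, -0.8, 0.6]
finger_gap: 0.0406
time: 29.75
position: [0.6808, 0.0885, 0.2845]
ee_rot: [[0.158, 0.987, 0.005], [0.987, -0.158, 0.0], [0.001, 0.005, -1.0]]
wrist_force: [0.0, -0.3, -0.4]
finger_gap: 0.0559
time: 29.95
position: [0.6801, 0.0884, 0.2801]
ee_rot: [[0.158, 0.987, 0.0], [0.987, -0.158, -0.0], [-0.0, 0.0, -1.0]]
wrist_force: [-0.1, 0.2, -0.8]
finger_gap: 0.0561
t 29.95 pos [0.6801 0.0884 0.2801] yaw(x) 80.89 z [ 0. -0. -1.] gap 0.0561 F [-0.13  0.24 -0.75] q6 0.19
```

View pics/s17.png

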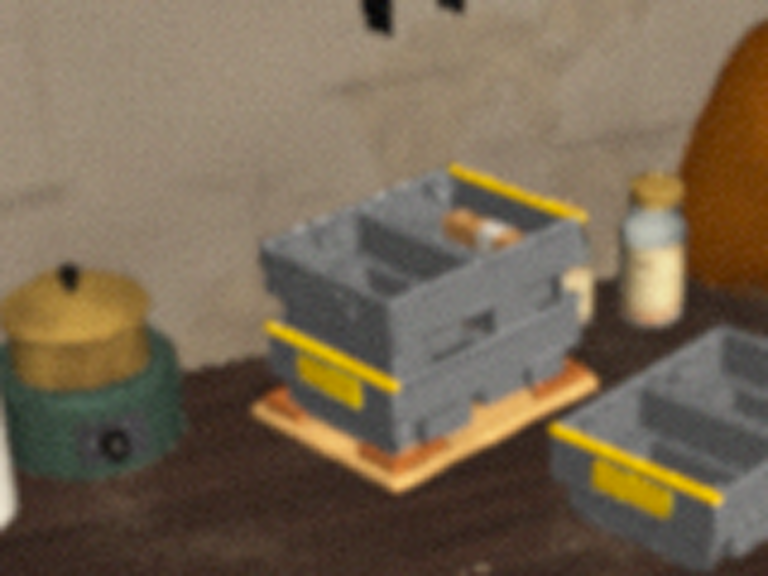

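View pics/w17.png

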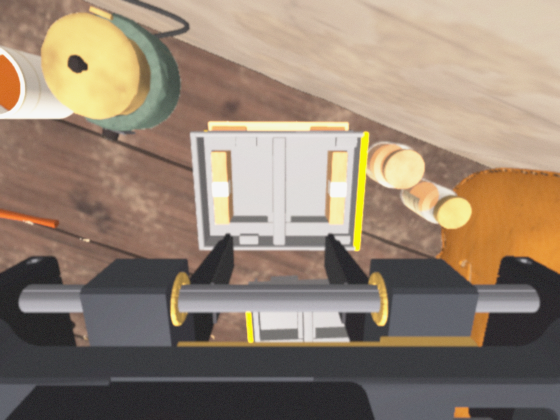

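```bash
python3 - <<'E'
from h import *
e=np.array([.0018,-.0014,0])
c=np.load('w17.npy',allow_pickle=True).item()
q=[(368,132),(191,132),(199,249),(360,249)]
p=np.array([at(c,u,v,.134) for u,v in q])+e; ax=p[0]+p[3]-p[1]-p[2]; print(np.round(p.mean(0),4),np.degrees(np.arctan2(ax[1],ax[0])))
E
python3 plan.py .689 -.142 .22 84 40
```

```text
[0.6815 0.0893 0.134 ] -9.113309647823478
[{"dp":[-38,8,10],"spin":-0.01},{"dp":[-37,7,10],"spin":-0.01},{"dp":[-38,7,9],"spin":-0.01},{"dp":[-38,6,10],"spin":-0.01},{"dp":[-38,6,10],"spin":-0.01}]
[{"dp":[-38.1,5.9,9.6],"spin":-0.004}]
```

```bash
python3 -m creep '[{"dp":[-38,8,10],"spin":-0.01},{"dp":[-37,7,10],"spin":-0.01},{"dp":[-38,7,9],"spin":-0.01},{"dp":[-38,6,10],"spin":-0.01},{"dp":[-38,6,10],"spin":-0.01}]'
python3 -m creep '[{"dp":[-38,6,10],"spin":-0.01},{"dp":[0,0,0],"spin":0},{"dp":[0,0,0],"spin":0}]'
python3 -c "
from h import *
st();c=snap('wrist','w18');np.save('w18.npy',c)"
```

```text
time: 30.55
position: [0.6872, -0.1049, 0.2291]
ee_rot: [[0.108, 0.994, -0.002], [0.994, -0.108, 0.001], [0.0, -0.002, -1.0]]
wrist_force: [0.6, 1.0, -0.6]
finger_gap: 0.0557
time: 30.85
position: [0.6891, -0.1425, 0.2194]
ee_rot: [[0.101, 0.995, -0.003], [0.995, -0.101, 0.001], [0.001, -0.003, -1.0]]
wrist_force: [-0.6, 0.5, 0.6]
finger_gap: 0.056
t 30.85 pos [ 0.6891 -0.1425  0.2194] yaw(x) 84.23 z [-0.003  0.001 -1.   ] gap 0.056 F [-0.58  0.53  0.6 ] q6 -0.2
```

View pics/w18.png

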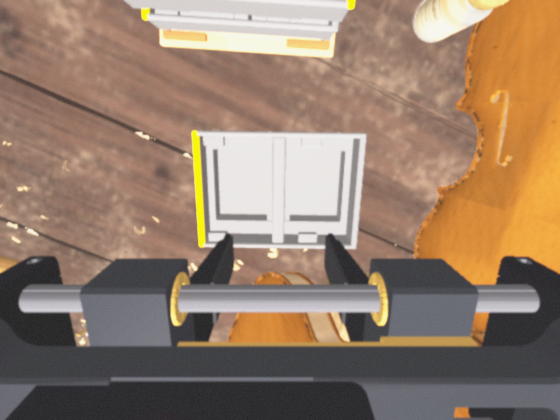

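Run:
```python
from h import *
e=np.array([.0018,-.0014,0])
c=np.load('w18.npy',allow_pickle=True).item()
q=[(366,134),(192,132),(200,247),(356,248)]
p=np.array([at(c,u,v,.066) for u,v in q])+e; ax=p[0]+p[3]-p[1]-p[2]; m=p.mean(0); print(np.round(m,4),np.degrees(np.arctan2(ax[1],ax[0])))
s=telemetry.observe();print(np.array(s['ee_rot']).T@(m-s['position'])*1000)
```

```text
[ 0.6887 -0.1427  0.066 ] -6.255369758044758
[ -1.25680764  -0.22006845 154.1702056 ]
```

```bash
python3 -m creep '[{"dp":[-0.5,0,38],"spin":0.008},{"dp":[0,0,38],"spin":0.0},{"dp":[0,0,38],"spin":0.0},{"dp":[0,0,36],"spin":0},{"dp":[0,0,20],"spin":0}]' 105
python3 -m creep '[{"dp":[0,0,11],"spin":0.0},{"dp":[0,0,0],"spin":0.0},{"dp":[0,0,0],"spin":0.0}]'
python3 -m creep '[{"dp":[0,0,0],"spin":0},{"dp":[0,0,0],"spin":0},{"dp":[0,0,0],"spin":0},{"dp":[0,0,0],"spin":0},{"dp":[0,0,0],"spin":0}]' 255
python3 -m creep '[{"dp":[0,0,0],"spin":0},{"dp":[0,0,0],"spin":0}]'
python3 -c "
from h import *
st()"
python3 -m creep '[{"dp":[0,0,-5],"spin":0},{"dp":[0,0,-35],"spin":0},{"dp":[0,0,-45],"spin":0},{"dp":[0,0,-45],"spin":0},{"dp":[0,0,-45],"spin":0}]'
python3 -m creep '[{"dp":[0,0,-45],"spin":0},{"dp":[0,0,-20],"spin":0},{"dp":[0,0,0],"spin":0},{"dp":[0,0,0],"spin":0}]'
python3 -c "
from h import *
st();snap('wrist','w19')"
python3 plan.py .6808 .0895 .28 80.9 40
```

```text
time: 31.4
position: [0.6885, -0.1403, 0.0483]
ee_rot: [[0.105, 0.994, -0.003], [0.994, -0.105, 0.001], [0.001, -0.003, -1.0]]
wrist_force: [0.7, 0.1, -0.1]
finger_gap: 0.0557
time: 31.7
position: [0.6902, -0.1419, 0.0413]
ee_rot: [[0.106, 0.994, 0.001], [0.994, -0.106, -0.0], [-0.0, 0.001, -1.0]]
wrist_force: [0.1, -0.6, -0.5]
finger_gap: 0.056
time: 32.2
position: [0.6895, -0.1425, 0.0404]
ee_rot: [[0.107, 0.994, 0.0], [0.994, -0.107, -0.0], [-0.0, 0.0, -1.0]]
wrist_force: [-0.1, 0.4, 0.1]
finger_gap: 0.0217
time: 32.4
position: [0.6894, -0.1424, 0.0403]
ee_rot: [[0.107, 0.994, -0.0], [0.994, -0.107, -0.0], [-0.0, -0.0, -1.0]]
wrist_force: [-1.5, 1.1, 0.4]
finger_gap: 0.0139
t 32.4 pos [ 0.6894 -0.1424  0.0403] yaw(x) 83.87 z [-0. -0. -1.] gap 0.0139 F [-1.48  1.09  0.41] q6 -0.19
time: 32.9
position: [0.6892, -0.1423, 0.217]
ee_rot: [[0.107, 0.994, -0.0], [0.994, -0.107, 0.0], [0.0, -0.0, -1.0]]
wrist_force: [0.4, -0.4, -2.5]
finger_gap: 0.0137
time: 33.3
position: [0.6891, -0.1423, 0.2791]
ee_rot: [[0.107, 0.994, -0.001], [0.994, -0.107, 0.0], [0.0, -0.001, -1.0]]
wrist_force: [-0.6, -0.2, -3.3]
finger_gap: 0.0136
t 33.3 pos [ 0.6891 -0.1423  0.2791] yaw(x) 83.87 z [-0.001  0.    -1.   ] gap 0.0136 F [-0.59 -0.18 -3.31] q6 -0.19
[{"dp":[38,-5,0],"spin":0.01},{"dp":[38,-6,-1],"spin":0.01},{"dp":[39,-7,0],"spin":0.01},{"dp":[38,-6,0],"spin":0.0},{"dp":[38,-7,-1],"spin":0.01}]
[{"dp":[37.8,-6.8,0.2],"spin":0.012}]
```

View pics/w19.png

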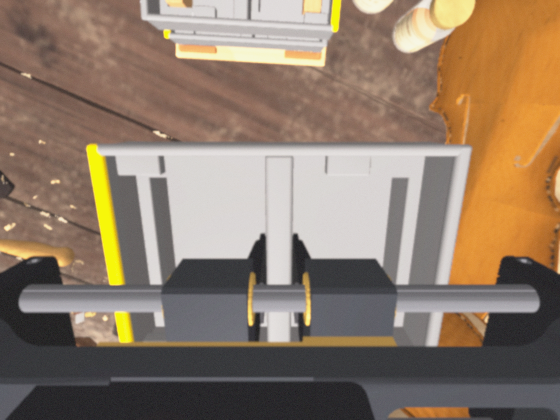

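```bash
python3 -m creep '[{"dp":[38,-5,0],"spin":0.01},{"dp":[38,-6,-1],"spin":0.01},{"dp":[39,-7,0],"spin":0.01},{"dp":[38,-6,0],"spin":0.0},{"dp":[38,-7,-1],"spin":0.01}]'
python3 -m creep '[{"dp":[38,-7,0],"spin":0.01},{"dp":[0,0,0],"spin":0},{"dp":[0,0,40],"spin":0},{"dp":[0,0,40],"spin":0},{"dp":[0,0,0],"spin":0}]'
python3 -m creep '[{"dp":[0,0,0],"spin":0},{"dp":[0,0,0],"spin":0}]'
python3 -c "
from h import *
st();c=snap('wrist','w20');snap('scene','s20',(180,80,340,200),4.8)"
```

```text
time: 33.85
position: [0.6819, 0.0525, 0.2796]
ee_rot: [[0.147, 0.989, -0.004], [0.989, -0.147, -0.0], [-0.001, -0.004, -1.0]]
wrist_force: [0.0, -0.7, -2.8]
finger_gap: 0.0135
time: 34.35
position: [0.6784, 0.0889, 0.1952]
ee_rot: [[0.156, 0.988, -0.012], [0.988, -0.157, -0.001], [-0.003, -0.012, -1.0]]
wrist_force: [-0.4, 0.1, -2.8]
finger_gap: 0.0138
time: 34.55
position: [0.6821, 0.0893, 0.204]
ee_rot: [[0.157, 0.988, 0.002], [0.988, -0.157, -0.0], [0.0, 0.002, -1.0]]
wrist_force: [0.7, -0.7, -2.4]
finger_gap: 0.0139
t 34.55 pos [0.6821 0.0893 0.204 ] yaw(x) 80.99 z [ 0.002 -0.    -1.   ] gap 0.0139 F [ 0.72 -0.72 -2.38] q6 0.19
```

View pics/s20.png

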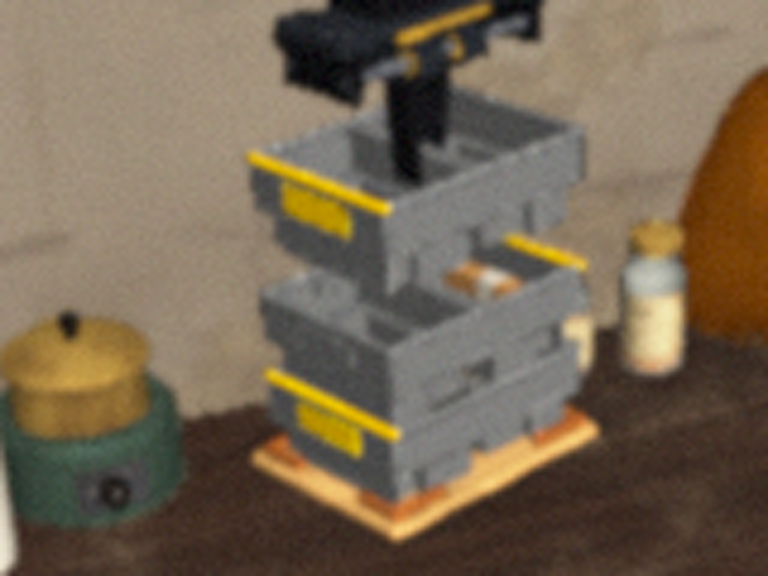

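View pics/w20.png

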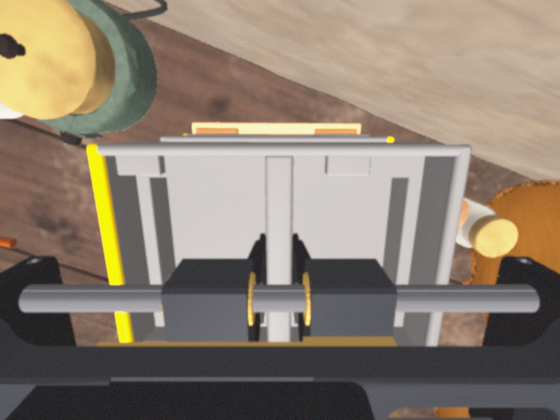

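```bash
python3 -m creep '[{"dp":[0,0,0],"spin":0},{"dp":[0,0,0],"spin":0}]'
python3 - <<'E'
from h import *
s=st(); c=calibration('wrist');p=np.array(s['position']);R=np.array(s['ee_rot'])
e=np.array([.0018,-.0014,0])
for u,v,z in [(161,136.5,.134),(395,136.5,.134),(278,145,p[2]+.0257),(86,150,p[2]+.0257),(471,150,p[2]+.0257)]:
    q=at(c,u,v,z)+e; print(np.round(R.T@(q-p)*1000,1))
E
```

```text
time: 34.85
position: [0.6814, 0.0896, 0.2031]
ee_rot: [[0.156, 0.988, 0.001], [0.988, -0.156, -0.0], [0.0, 0.001, -1.0]]
wrist_force: [0.4, -0.3, -2.7]
finger_gap: 0.0142
t 34.85 pos [0.6814 0.0896 0.2031] yaw(x) 81.01 z [ 0.001 -0.    -1.   ] gap 0.0142 F [ 0.35 -0.33 -2.68] q6 0.19
[ 65.3 -91.3  69. ]
[65.3 90.9 69.2]
[ 66.   -0.1 -25.7]
[ 63.7 -91.5 -25.8]
[ 63.6  92.  -25.6]
```

Aligned within about 1 mm. Lowering 31 mm to about .172, then creeping.

```bash
python3 -m creep '[{"dp":[-0.3,-0.3,16],"spin":0.002},{"dp":[0,0,10],"spin":0},{"dp":[0,0,0],"spin":0},{"dp":[0,0,0],"spin":0}]'
python3 -m creep '[{"dp":[0,0,4],"spin":0},{"dp":[0,0,2],"spin":0},{"dp":[0,0,0],"spin":0},{"dp":[0,0,0],"spin":0}]'
```

```text
time: 35.25
position: [0.681, 0.0894, 0.1764]
ee_rot: [[0.158, 0.987, -0.0], [0.987, -0.158, -0.0], [-0.0, -0.0, -1.0]]
wrist_force: [-0.2, -0.1, -2.0]
finger_gap: 0.0137
time: 35.65
position: [0.6809, 0.0894, 0.1703]
ee_rot: [[0.158, 0.987, 0.0], [0.987, -0.158, -0.0], [-0.0, 0.0, -1.0]]
wrist_force: [-0.4, -0.4, -2.1]
finger_gap: 0.0138
```

```bash
python3 -m creep '[{"dp":[0,0,1],"spin":0},{"dp":[0,0,0.5],"spin":0},{"dp":[0,0,0],"spin":0},{"dp":[0,0,0],"spin":0}]'
python3 -m creep '[{"dp":[0,0,0.7],"spin":0},{"dp":[0,0,0],"spin":0},{"dp":[0,0,0],"spin":0}]'
```

```text
time: 36.05
position: [0.6809, 0.0894, 0.1687]
ee_rot: [[0.158, 0.987, 0.0], [0.987, -0.158, -0.0], [-0.0, 0.0, -1.0]]
wrist_force: [0.0, -0.5, -1.6]
finger_gap: 0.0137
time: 36.35
position: [0.681, 0.0894, 0.1682]
ee_rot: [[0.158, 0.987, 0.0], [0.987, -0.158, -0.0], [-0.0, 0.0, -1.0]]
wrist_force: [0.4, 0.4, -0.5]
finger_gap: 0.014
```

```bash
python3 -m creep '[{"dp":[0,0,0],"spin":0},{"dp":[0,0,0],"spin":0},{"dp":[0,0,0],"spin":0},{"dp":[0,0,0],"spin":0}]' 105
python3 -m creep '[{"dp":[0,0,-20],"spin":0},{"dp":[0,0,-40],"spin":0},{"dp":[0,0,-45],"spin":0},{"dp":[0,0,-45],"spin":0},{"dp":[0,0,0],"spin":0}]'
python3 -m creep '[{"dp":[0,0,0],"spin":0},{"dp":[0,0,0],"spin":0}]'
python3 -c "
from h import *
st();c=snap('wrist','w21');np.save('w21.npy',c);snap('scene','s21',(180,80,340,200),4.8);snap('top','t21',(130,60,420,300),2.7)"
```

```text
time: 36.75
position: [0.6809, 0.0894, 0.1681]
ee_rot: [[0.158, 0.987, 0.0], [0.987, -0.158, -0.0], [-0.0, 0.0, -1.0]]
wrist_force: [0.3, 0.3, -0.2]
finger_gap: 0.0407
time: 37.25
position: [0.6823, 0.0895, 0.325]
ee_rot: [[0.158, 0.987, 0.01], [0.987, -0.158, 0.0], [0.002, 0.01, -1.0]]
wrist_force: [-0.8, 0.2, -0.6]
finger_gap: 0.0561
time: 37.45
position: [0.6805, 0.0893, 0.3167]
ee_rot: [[0.158, 0.987, -0.002], [0.987, -0.158, -0.0], [-0.0, -0.002, -1.0]]
wrist_force: [-0.0, -0.1, -0.0]
finger_gap: 0.0562
t 37.45 pos [0.6805 0.0893 0.3167] yaw(x) 80.89 z [-0.002 -0.    -1.   ] gap 0.0562 F [-0.04 -0.11 -0.04] q6 0.19
```

View pics/s21.png

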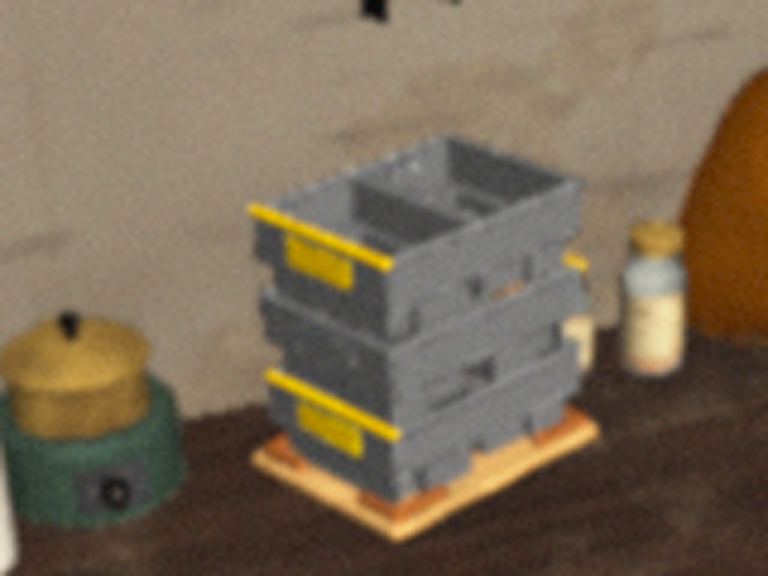

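View pics/w21.png

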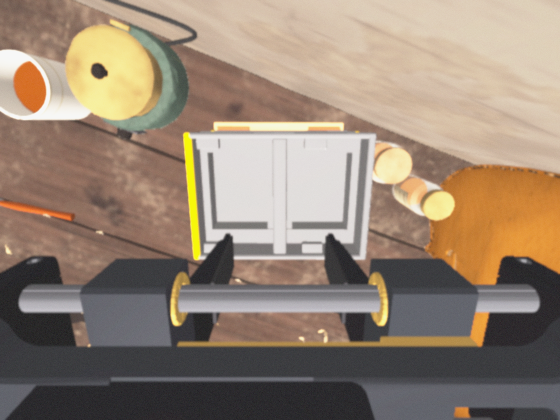

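View pics/t21.png

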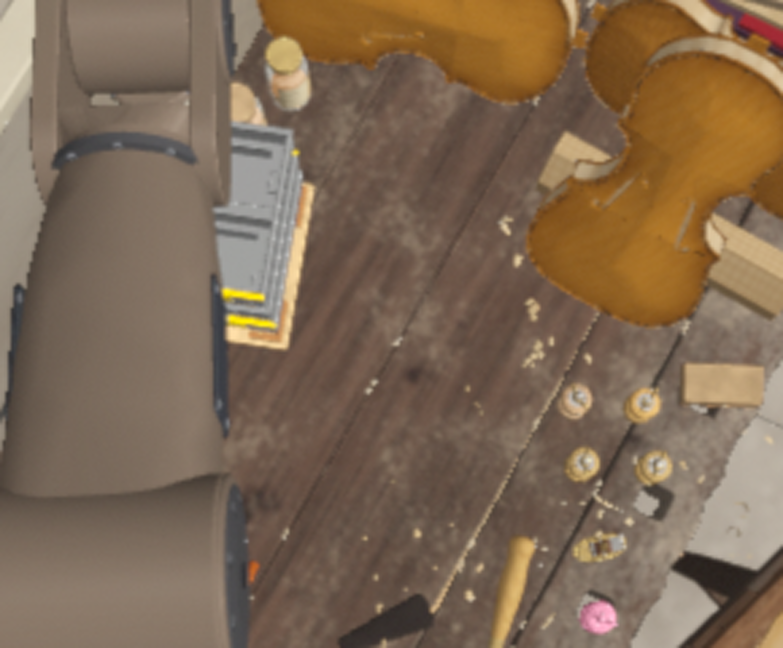

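```bash
python3 - <<'E'
from h import *
e=np.array([.0018,-.0014,0])
c=np.load('w21.npy',allow_pickle=True).item()
q=[(376,134),(184,134),(194,259),(367,259)]
p=np.array([at(c,u,v,.194) for u,v in q])+e; ax=p[0]+p[3]-p[1]-p[2]; print(np.round(p.mean(0),4),np.degrees(np.arctan2(ax[1],ax[0])))
E
python3 plan.py .46 -.42 .25 81 45
```

```text
[0.6821 0.089  0.194 ] -9.083000976133576
[{"dp":[-41,-11,5],"spin":-0.0},{"dp":[-42,-10,5],"spin":-0.0},{"dp":[-41,-11,5],"spin":-0.0},{"dp":[-41,-10,5],"spin":-0.0},{"dp":[-42,-11,6],"spin":-0.0}]
[{"dp":[-41,-10,5],"spin":-0.0},{"dp":[-42,-11,5],"spin":-0.0},{"dp":[-41,-10,5],"spin":-0.0},{"dp":[-41,-11,5],"spin":-0.0},{"dp":[-42,-11,5],"spin":-0.0}]
[{"dp":[-41,-10,5],"spin":-0.0},{"dp":[-41,-11,5],"spin":-0.0},{"dp":[-41.9,-10.2,5.6],"spin":-0.002}]
```

```bash
python3 -m creep '[{"dp":[-41,-11,5],"spin":0},{"dp":[-42,-10,5],"spin":0},{"dp":[-41,-11,5],"spin":0},{"dp":[-41,-10,5],"spin":0},{"dp":[-42,-11,6],"spin":0}]' 110
python3 -m creep '[{"dp":[-41,-10,5],"spin":0},{"dp":[-42,-11,5],"spin":0},{"dp":[-41,-10,5],"spin":0},{"dp":[-41,-11,5],"spin":0},{"dp":[-42,-11,5],"spin":0}]'
python3 -m creep '[{"dp":[-41,-10,5],"spin":0},{"dp":[-41,-11,5],"spin":0},{"dp":[-42,-10,6],"spin":0},{"dp":[0,0,0],"spin":0},{"dp":[0,0,0],"spin":0}]'
python3 -c "
from h import *
st();c=snap('wrist','w22');np.save('w22.npy',c)"
```

```text
time: 38.1
position: [0.5949, -0.1079, 0.2912]
ee_rot: [[0.158, 0.987, -0.001], [0.987, -0.158, 0.0], [-0.0, -0.001, -1.0]]
wrist_force: [0.9, -1.1, -1.0]
finger_gap: 0.0541
time: 38.6
position: [0.5097, -0.304, 0.2662]
ee_rot: [[0.158, 0.987, -0.001], [0.987, -0.158, 0.001], [0.0, -0.001, -1.0]]
wrist_force: [0.7, -0.6, 0.0]
finger_gap: 0.0542
time: 39.1
position: [0.4598, -0.4206, 0.2501]
ee_rot: [[0.16, 0.987, -0.001], [0.987, -0.16, 0.001], [0.001, -0.001, -1.0]]
wrist_force: [-0.9, -0.3, -0.2]
finger_gap: 0.0542
t 39.1 pos [ 0.4598 -0.4206  0.2501] yaw(x) 80.78 z [-0.001  0.001 -1.   ] gap 0.0542 F [-0.93 -0.28 -0.19] q6 -0.69
```

View pics/w22.png

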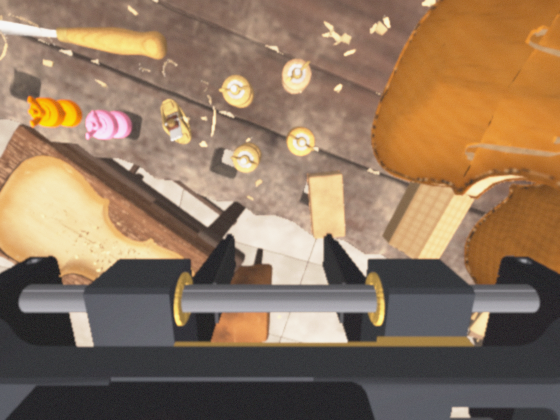

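```bash
python3 -c "
import cv2
im=cv2.imread('pics/w22.png')[40:190,20:340]
cv2.imwrite('pics/w22c.png',cv2.resize(im,None,fx=2.5,fy=2.5,interpolation=cv2.INTER_CUBIC))"
```

```text
(no output)
```

View pics/w22c.png

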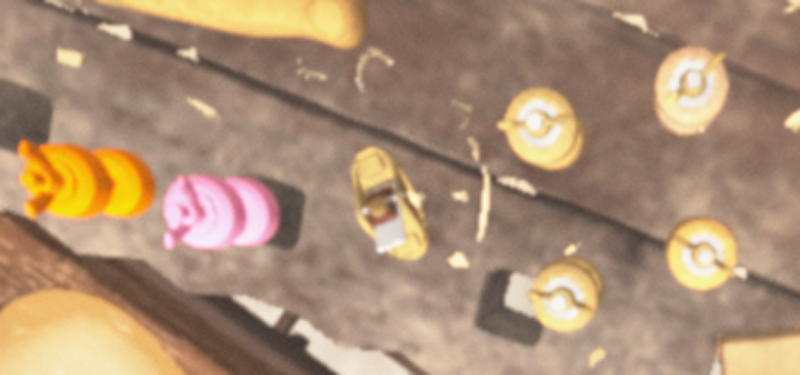

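Run:
```python
from h import *
e=np.array([.0018,-.0014,0])
c=np.load('w22.npy',allow_pickle=True).item()
for n,(u,v) in dict(A=(542,125),B=(692,88),C=(565,295),D=(702,254)).items(): print(n,np.round(at(c,20+u/2.5,40+v/2.5,.049)+e,4))
```

```text
A [ 0.4298 -0.3026  0.049 ]
B [ 0.5008 -0.2981  0.049 ]
C [ 0.4255 -0.3814  0.049 ]
D [ 0.4949 -0.3726  0.049 ]
```

```bash
python3 plan.py .4949 -.3726 .15 80.9 45
```

```text
[{"dp":[17,9,33],"spin":-0.0},{"dp":[18,9,34],"spin":-0.0},{"dp":[17.2,8.6,33.5],"spin":-0.001}]
```

```bash
python3 -m creep '[{"dp":[17,9,33],"spin":0},{"dp":[18,9,34],"spin":0},{"dp":[17,9,33],"spin":0},{"dp":[0,0,0],"spin":0},{"dp":[0,0,0],"spin":0}]'
python3 -c "
from h import *
st();c=snap('wrist','w23');np.save('w23.npy',c)"
```

```text
time: 39.65
position: [0.496, -0.3723, 0.1516]
ee_rot: [[0.156, 0.988, -0.0], [0.988, -0.156, -0.0], [-0.0, -0.0, -1.0]]
wrist_force: [-0.6, 0.5, 0.7]
finger_gap: 0.054
t 39.65 pos [ 0.496  -0.3723  0.1516] yaw(x) 81.02 z [-0. -0. -1.] gap 0.054 F [-0.59  0.48  0.66] q6 -0.59
```

View pics/w23.png

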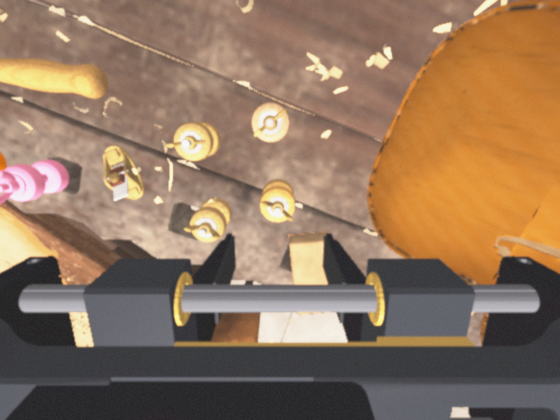

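Run:
```python
from h import *
e=np.array([.0018,-.0014,0])
c=np.load('w23.npy',allow_pickle=True).item()
s=telemetry.observe();R=np.array(s['ee_rot']);p=np.array(s['position'])
for n,(u,v) in dict(D=(278,204),A=(194,142),B=(270,122),C=(209,223)).items():
    q=at(c,u,v,.049)+e; print(n,np.round(q,4),np.round(R.T@(q-p)*1000,1))
print(at(c,290,236,.027),at(c,325,236,.027))
```

```text
D [ 0.4959 -0.3708  0.049 ] [  2.4  -0.7 103.4]
A [ 0.4308 -0.3024  0.049 ] [ 59.7 -75.6 103.3]
B [ 0.5006 -0.296   0.049 ] [ 77.   -7.7 103.3]
C [ 0.4274 -0.3792  0.049 ] [-16.6 -67.  103.4]
[ 0.50008099 -0.41187565  0.027     ] [ 0.53646324 -0.4176291   0.027     ]
```

```bash
python3 -m creep '[{"dp":[2,-0.5,35],"spin":0},{"dp":[0,0,35],"spin":0},{"dp":[0,0,28],"spin":0},{"dp":[0,0,20],"spin":0},{"dp":[0,0,0],"spin":0}]'
python3 -c "
from h import *
st();c=snap('wrist','w24')"
```

```text
time: 40.2
position: [0.4946, -0.3714, 0.0324]
ee_rot: [[0.159, 0.987, -0.001], [0.987, -0.159, 0.001], [0.001, -0.001, -1.0]]
wrist_force: [-0.2, 0.3, -0.1]
finger_gap: 0.054
t 40.2 pos [ 0.4946 -0.3714  0.0324] yaw(x) 80.85 z [-0.001  0.001 -1.   ] gap 0.054 F [-0.17  0.26 -0.1 ] q6 -0.59
```

View pics/w24.png

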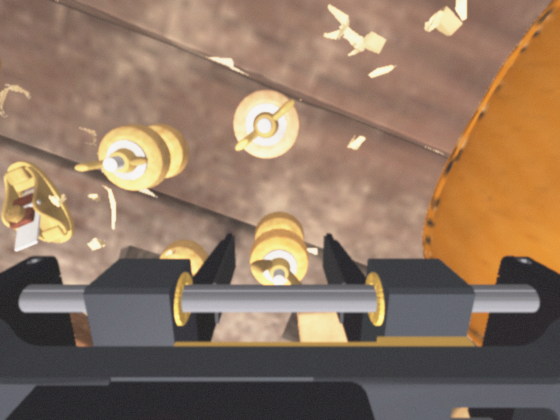

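```bash
python3 -m creep '[{"dp":[0,0,0],"spin":0},{"dp":[0,0,0],"spin":0},{"dp":[0,0,0],"spin":0},{"dp":[0,0,0],"spin":0},{"dp":[0,0,0],"spin":0}]' 255
python3 -m creep '[{"dp":[0,0,-20],"spin":0},{"dp":[0,0,-35],"spin":0},{"dp":[0,0,-40],"spin":0},{"dp":[0,0,-40],"spin":0},{"dp":[0,0,-40],"spin":0}]'
python3 -c "
from h import *
st();c=snap('wrist','w25')"
```

```text
time: 40.75
position: [0.4955, -0.3715, 0.0343]
ee_rot: [[0.158, 0.987, 0.001], [0.987, -0.158, -0.001], [-0.001, 0.002, -1.0]]
wrist_force: [-0.7, 0.6, 8.0]
finger_gap: 0.0341
time: 41.25
position: [0.495, -0.3708, 0.2101]
ee_rot: [[0.158, 0.987, 0.0], [0.987, -0.158, -0.0], [-0.0, 0.0, -1.0]]
wrist_force: [-0.6, -0.6, -0.4]
finger_gap: 0.0342
t 41.25 pos [ 0.495  -0.3708  0.2101] yaw(x) 80.89 z [ 0. -0. -1.] gap 0.0342 F [-0.55 -0.6  -0.44] q6 -0.59
```

View pics/w25.png

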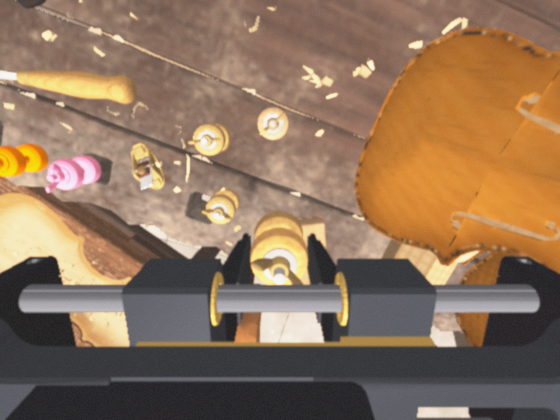

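```bash
python3 plan.py .7299 .1037 .29 80.9 45
```

```text
[{"dp":[42,13,-6],"spin":0.0},{"dp":[42,13,-6],"spin":0.0},{"dp":[43,13,-6],"spin":0.0},{"dp":[42,13,-6],"spin":0.0},{"dp":[42,13,-6],"spin":0.0}]
[{"dp":[42,13,-7],"spin":0.0},{"dp":[43,12,-6],"spin":0.0},{"dp":[42,13,-6],"spin":0.0},{"dp":[42,13,-6],"spin":0.0},{"dp":[42,13,-6],"spin":0.0}]
[{"dp":[43,13,-6],"spin":0.0},{"dp":[41.9,13,-6.1],"spin":0.0}]
```

```bash
python3 -m creep '[{"dp":[42,13,-8],"spin":0.0},{"dp":[42,13,-8],"spin":0.0},{"dp":[43,13,-8],"spin":0.0},{"dp":[42,13,-8],"spin":0.0},{"dp":[42,13,-8],"spin":0.0}]'
python3 -m creep '[{"dp":[42,13,-8],"spin":0.0},{"dp":[43,12,-8],"spin":0.0},{"dp":[42,13,-8],"spin":0.0},{"dp":[42,13,-8],"spin":0.0},{"dp":[42,13,-6],"spin":0.0}]'
python3 -m creep '[{"dp":[43,13,0],"spin":0.0},{"dp":[42,13,0],"spin":0.0},{"dp":[0,0,0],"spin":0},{"dp":[0,0,0],"spin":0}]'
python3 -c "
from h import *
st();c=snap('wrist','w26');np.save('w26.npy',c)"
```

```text
time: 41.8
position: [0.5932, -0.1713, 0.2486]
ee_rot: [[0.158, 0.987, 0.0], [0.987, -0.158, -0.0], [-0.0, 0.0, -1.0]]
wrist_force: [0.8, -0.6, -0.8]
finger_gap: 0.0343
time: 42.3
position: [0.6899, 0.0271, 0.2867]
ee_rot: [[0.158, 0.987, 0.001], [0.987, -0.158, -0.0], [-0.0, 0.001, -1.0]]
wrist_force: [1.1, 1.1, 0.0]
finger_gap: 0.0343
time: 42.7
position: [0.7283, 0.1059, 0.2853]
ee_rot: [[0.157, 0.988, -0.001], [0.988, -0.157, -0.0], [-0.0, -0.001, -1.0]]
wrist_force: [-0.7, 0.4, 0.2]
finger_gap: 0.0343
t 42.7 pos [0.7283 0.1059 0.2853] yaw(x) 80.99 z [-0.001 -0.    -1.   ] gap 0.0343 F [-0.68  0.4   0.21] q6 0.21
```

View pics/w26.png

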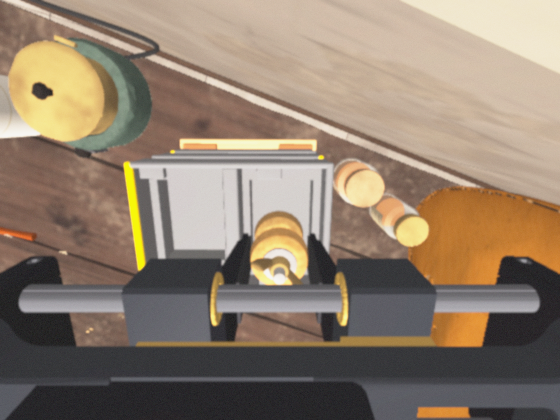

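```bash
python3 -m creep '[{"dp":[-2,2,20],"spin":0.002},{"dp":[0,0,30],"spin":0},{"dp":[0,0,28],"spin":0},{"dp":[0,0,0],"spin":0},{"dp":[0,0,0],"spin":0}]'
python3 -c "
from h import *
st();c=snap('wrist','w27')"
```

```text
time: 43.25
position: [0.7302, 0.1016, 0.209]
ee_rot: [[0.162, 0.987, 0.0], [0.987, -0.162, -0.0], [-0.0, 0.0, -1.0]]
wrist_force: [0.1, -0.4, 0.7]
finger_gap: 0.0343
t 43.25 pos [0.7302 0.1016 0.209 ] yaw(x) 80.71 z [ 0. -0. -1.] gap 0.0343 F [ 0.12 -0.36  0.7 ] q6 0.21
```

View pics/w27.png

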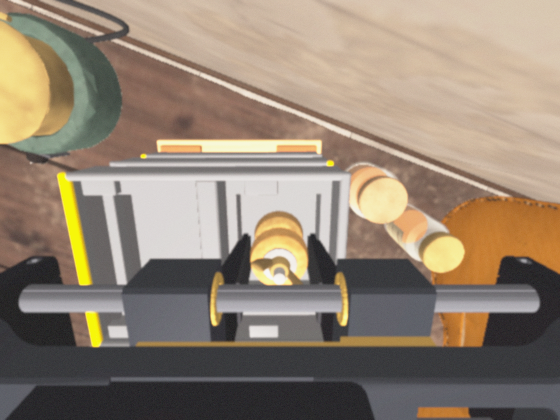

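```bash
python3 -m creep '[{"dp":[1.5,-0.5,15],"spin":0},{"dp":[0,0,15],"spin":0},{"dp":[0,0,5],"spin":0},{"dp":[0,0,0],"spin":0}]'
python3 -m creep '[{"dp":[0,0,2],"spin":0},{"dp":[0,0,1],"spin":0},{"dp":[0,0,0],"spin":0}]'
```

```text
time: 43.7
position: [0.7294, 0.1043, 0.1715]
ee_rot: [[0.16, 0.987, -0.002], [0.987, -0.16, -0.0], [-0.001, -0.002, -1.0]]
wrist_force: [-0.5, -0.0, 0.2]
finger_gap: 0.0341
time: 44.0
position: [0.73, 0.1043, 0.1702]
ee_rot: [[0.16, 0.987, 0.0], [0.987, -0.16, -0.0], [-0.0, 0.0, -1.0]]
wrist_force: [-0.5, -0.4, -0.9]
finger_gap: 0.0344
```

```bash
python3 -m creep '[{"dp":[0,0,1.5],"spin":0},{"dp":[0,0,1],"spin":0},{"dp":[0,0,0],"spin":0}]'
```

```text
time: 44.3
position: [0.7298, 0.1043, 0.1674]
ee_rot: [[0.16, 0.987, -0.0], [0.987, -0.16, -0.0], [-0.0, -0.0, -1.0]]
wrist_force: [-0.4, 0.2, -0.1]
finger_gap: 0.0346
```

```bash
python3 -m creep '[{"dp":[0,0,1],"spin":0},{"dp":[0,0,0],"spin":0},{"dp":[0,0,0],"spin":0}]'
python3 -m creep '[{"dp":[0,0,0],"spin":0},{"dp":[0,0,0],"spin":0},{"dp":[0,0,0],"spin":0}]' 124
python3 -m creep '[{"dp":[0,0,-15],"spin":0},{"dp":[0,0,-30],"spin":0},{"dp":[0,0,-40],"spin":0},{"dp":[0,0,-40],"spin":0},{"dp":[0,0,0],"spin":0}]'
python3 -c "
from h import *
st();c=snap('wrist','w28');snap('top','t28',(130,60,420,300),2.7)"
```

```text
time: 44.6
position: [0.7299, 0.1043, 0.1665]
ee_rot: [[0.16, 0.987, -0.0], [0.987, -0.16, -0.0], [-0.0, -0.0, -1.0]]
wrist_force: [-0.8, 0.5, 0.3]
finger_gap: 0.0341
time: 44.9
position: [0.7299, 0.1043, 0.1666]
ee_rot: [[0.16, 0.987, 0.0], [0.987, -0.16, -0.0], [-0.0, 0.0, -1.0]]
wrist_force: [-0.2, 0.3, 0.1]
finger_gap: 0.0478
time: 45.4
position: [0.7313, 0.1045, 0.2995]
ee_rot: [[0.16, 0.987, 0.011], [0.987, -0.16, 0.0], [0.002, 0.01, -1.0]]
wrist_force: [0.4, 0.1, -0.6]
finger_gap: 0.0489
t 45.4 pos [0.7313 0.1045 0.2995] yaw(x) 80.78 z [ 0.011  0.    -1.   ] gap 0.0489 F [ 0.38  0.07 -0.56] q6 0.21
```

View pics/w28.png

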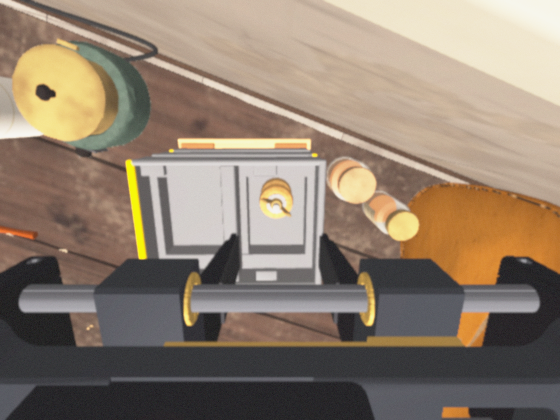

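View pics/t28.png

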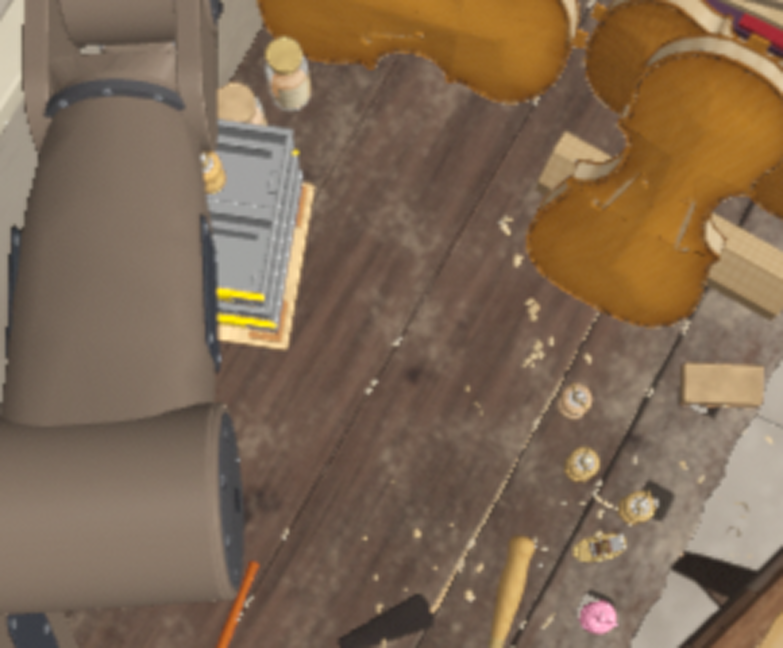

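```bash
python3 - <<'E'
from h import *
c=calibration('top')
for n,u,v,z in [('C',637,505,.049),('A',582,463,.049),('B',575,400,.049),('plane',600,547,.02),('plane R',626,540,.02),('blk',655,500,0),('pink',598,615,.049)]: print(n,np.round(at(c,130+u/2.7,60+v/2.7,z)+[.003,.003,0],4))
E
python3 plan.py .40 -.42 .2 81 45
```

```text
C [ 0.3839 -0.3588  0.049 ]
A [ 0.431  -0.2997  0.049 ]
B [ 0.5017 -0.2942  0.049 ]
plane [ 0.3397 -0.3211  0.02  ]
plane R [ 0.3471 -0.3505  0.02  ]
blk [ 0.3933 -0.3891  0.    ]
pink [ 0.2648 -0.3116  0.049 ]
[{"dp":[-41,-17,7],"spin":-0.0},{"dp":[-40,-18,6],"spin":-0.0},{"dp":[-41,-17,7],"spin":-0.0},{"dp":[-41,-17,7],"spin":-0.0},{"dp":[-41,-17,6],"spin":-0.0}]
[{"dp":[-40,-18,7],"spin":-0.0},{"dp":[-41,-17,7],"spin":-0.0},{"dp":[-41,-17,6],"spin":-0.0},{"dp":[-41,-17,7],"spin":-0.0},{"dp":[-40,-18,7],"spin":-0.0}]
[{"dp":[-41,-17,6],"spin":-0.0},{"dp":[-41,-17,7],"spin":-0.0},{"dp":[-41,-17,7],"spin":-0.0},{"dp":[-40.4,-17.6,6.4],"spin":-0.004}]
```

```bash
python3 plan.py .384 -.361 .17 120 45
```

```text
[{"dp":[-37,-19,9],"spin":-0.05},{"dp":[-36,-21,9],"spin":-0.05},{"dp":[-34,-23,8],"spin":-0.05},{"dp":[-34,-24,9],"spin":-0.05},{"dp":[-32,-26,9],"spin":-0.04}]
[{"dp":[-31,-27,9],"spin":-0.05},{"dp":[-30,-29,9],"spin":-0.05},{"dp":[-28,-30,8],"spin":-0.05},{"dp":[-27,-32,9],"spin":-0.05},{"dp":[-25,-33,9],"spin":-0.05}]
[{"dp":[-24,-34,9],"spin":-0.05},{"dp":[-21,-35,9],"spin":-0.05},{"dp":[-20,-36,9],"spin":-0.05},{"dp":[-18.5,-37.6,8.4],"spin":-0.045}]
```

```bash
python3 -m creep '[{"dp":[-37,-19,4],"spin":-0.05},{"dp":[-36,-21,4],"spin":-0.05},{"dp":[-34,-23,8],"spin":-0.05},{"dp":[-34,-24,9],"spin":-0.05},{"dp":[-32,-26,9],"spin":-0.04}]' 110
python3 -m creep '[{"dp":[-31,-27,9],"spin":-0.05},{"dp":[-30,-29,9],"spin":-0.05},{"dp":[-28,-30,8],"spin":-0.05},{"dp":[-27,-32,9],"spin":-0.05},{"dp":[-25,-33,9],"spin":-0.05}]'
python3 -m creep '[{"dp":[-24,-34,9],"spin":-0.05},{"dp":[-21,-35,9],"spin":-0.05},{"dp":[-20,-36,9],"spin":-0.05},{"dp":[-18,-38,18],"spin":-0.05},{"dp":[0,0,0],"spin":0}]'
python3 -m creep '[{"dp":[0,0,0],"spin":0},{"dp":[0,0,0],"spin":0}]'
python3 -c "
from h import *
st();c=snap('wrist','w29');np.save('w29.npy',c)"
```

```text
time: 46.0
position: [0.6045, -0.0629, 0.2562]
ee_rot: [[-0.081, 0.997, -0.002], [0.997, 0.081, 0.0], [0.0, -0.002, -1.0]]
wrist_force: [1.1, -0.5, -0.3]
finger_gap: 0.0541
time: 46.5
position: [0.4807, -0.2288, 0.2124]
ee_rot: [[-0.325, 0.946, -0.001], [0.946, 0.325, 0.001], [0.001, -0.001, -1.0]]
wrist_force: [1.1, 0.3, 0.3]
finger_gap: 0.054
time: 47.0
position: [0.3801, -0.3628, 0.1659]
ee_rot: [[-0.503, 0.865, -0.003], [0.865, 0.503, 0.003], [0.004, -0.001, -1.0]]
wrist_force: [-0.7, 0.8, -0.2]
finger_gap: 0.0543
time: 47.2
position: [0.3838, -0.3601, 0.1685]
ee_rot: [[-0.505, 0.863, -0.0], [0.863, 0.505, 0.0], [0.001, 0.0, -1.0]]
wrist_force: [-0.0, 0.2, 0.0]
finger_gap: 0.0542
t 47.2 pos [ 0.3838 -0.3601  0.1685] yaw(x) 120.31 z [-0.  0. -1.] gap 0.0542 F [-0.03  0.15  0.03] q6 -1.41
```

View pics/w29.png

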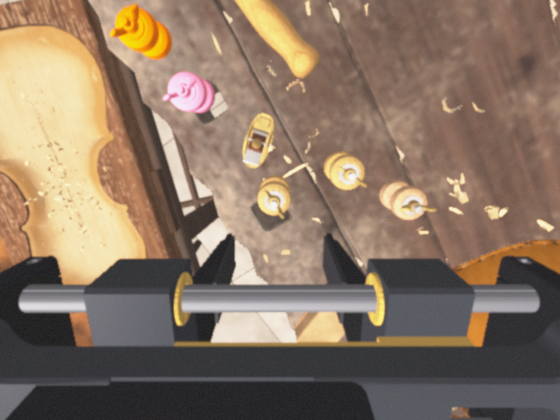

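```bash
cat > loc.py <<'E'
import sys
from h import *
e=np.array([.0018,-.0014,0])
c=np.load(sys.argv[1]+'.npy',allow_pickle=True).item()
s=telemetry.observe();R=np.array(s['ee_rot']);p=np.array(s['position'])
q=at(c,float(sys.argv[2]),float(sys.argv[3]),.049)+e; print(np.round(q,4),np.round(R.T@(q-p)*1000,1))
E
python3 loc.py w29 274 201
python3 -c "
import cv2
im=cv2.imread('pics/w29.png')[160:240,220:330]
cv2.imwrite('pics/w29c.png',cv2.resize(im,None,fx=5,fy=5,interpolation=cv2.INTER_CUBIC))"
```

```text
[ 0.3801 -0.3625  0.049 ] [ -0.2  -4.7 119.7]
```

View pics/w29c.png

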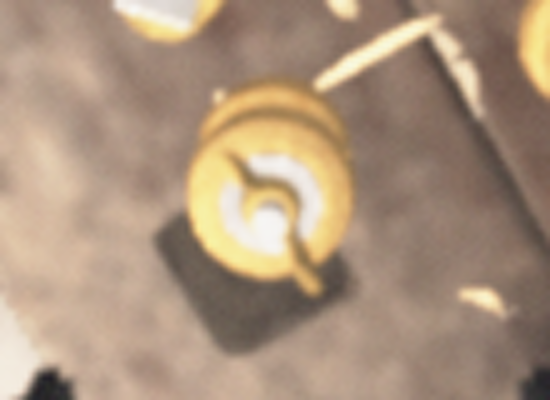

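```bash
python3 -m creep '[{"dp":[0.5,-4,35],"spin":0},{"dp":[0,0,35],"spin":0},{"dp":[0,0,30],"spin":0},{"dp":[0,0,20],"spin":0},{"dp":[0,0,13],"spin":0}]'
python3 -m creep '[{"dp":[0,0,0],"spin":0},{"dp":[0,0,0],"spin":0}]'
python3 -c "
from h import *
st();c=snap('wrist','w30')"
```

```text
time: 47.75
position: [0.3803, -0.3613, 0.0344]
ee_rot: [[-0.506, 0.863, -0.001], [0.863, 0.506, 0.001], [0.001, -0.0, -1.0]]
wrist_force: [0.3, -0.2, 0.9]
finger_gap: 0.0541
time: 47.95
position: [0.3803, -0.3623, 0.0362]
ee_rot: [[-0.505, 0.863, 0.0], [0.863, 0.505, -0.001], [-0.001, 0.0, -1.0]]
wrist_force: [0.2, -0.4, -0.1]
finger_gap: 0.0543
t 47.95 pos [ 0.3803 -0.3623  0.0362] yaw(x) 120.35 z [ 0.    -0.001 -1.   ] gap 0.0543 F [ 0.24 -0.43 -0.12] q6 -1.42
```

View pics/w30.png

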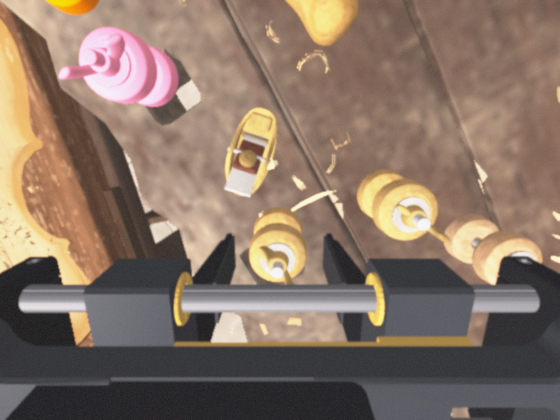

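```bash
python3 -m creep '[{"dp":[2,0,2],"spin":0},{"dp":[0,0,0],"spin":0}]'
python3 -m creep '[{"dp":[0,0,0],"spin":0},{"dp":[0,0,0],"spin":0},{"dp":[0,0,0],"spin":0},{"dp":[0,0,0],"spin":0},{"dp":[0,0,0],"spin":0}]' 255
python3 -m creep '[{"dp":[0,0,-20],"spin":0},{"dp":[0,0,-35],"spin":0},{"dp":[0,0,-40],"spin":0},{"dp":[0,0,-40],"spin":0},{"dp":[0,0,-40],"spin":0}]'
python3 -c "
from h import *
st();c=snap('wrist','w31')"
python3 plan.py .7229 .0603 .285 80.9 45
```

```text
time: 48.2
position: [0.3787, -0.3606, 0.0341]
ee_rot: [[-0.505, 0.863, 0.001], [0.863, 0.505, -0.001], [-0.001, 0.0, -1.0]]
wrist_force: [-0.8, 0.2, 0.2]
finger_gap: 0.0542
time: 48.7
position: [0.3787, -0.3608, 0.0336]
ee_rot: [[-0.505, 0.863, 0.0], [0.863, 0.505, -0.0], [-0.0, -0.0, -1.0]]
wrist_force: [-0.2, 0.4, 2.2]
finger_gap: 0.0341
time: 49.2
position: [0.3784, -0.3604, 0.2101]
ee_rot: [[-0.505, 0.863, -0.0], [0.863, 0.505, 0.0], [0.0, -0.0, -1.0]]
wrist_force: [0.1, -0.6, -0.8]
finger_gap: 0.0342
t 49.2 pos [ 0.3784 -0.3604  0.2101] yaw(x) 120.31 z [-0.  0. -1.] gap 0.0342 F [ 0.14 -0.65 -0.76] q6 -1.42
[{"dp":[15,39,-5],"spin":0.05},{"dp":[16,39,-6],"spin":0.06},{"dp":[19,37,-5],"spin":0.05},{"dp":[21,36,-5],"spin":0.05},{"dp":[23,35,-5],"spin":0.05}]
[{"dp":[24,35,-6],"spin":0.06},{"dp":[26,32,-5],"spin":0.05},{"dp":[28,31,-5],"spin":0.05},{"dp":[30,30,-6],"spin":0.06},{"dp":[31,28,-5],"spin":0.05}]
[{"dp":[32,26,-5],"spin":0.05},{"dp":[34,25,-6],"spin":0.06},{"dp":[35.2,22.7,-4.9],"spin":0.048}]
```

View pics/w31.png

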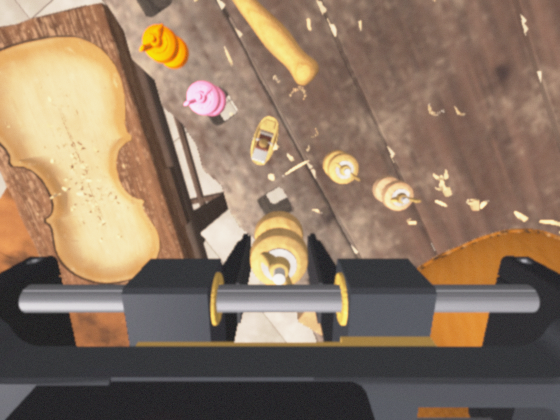

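```bash
python3 -m creep '[{"dp":[15,39,-8],"spin":0.05},{"dp":[16,39,-8],"spin":0.06},{"dp":[19,37,-8],"spin":0.05},{"dp":[21,36,-8],"spin":0.05},{"dp":[23,35,-8],"spin":0.05}]'
python3 -m creep '[{"dp":[24,35,-8],"spin":0.06},{"dp":[26,32,-8],"spin":0.05},{"dp":[28,31,-8],"spin":0.05},{"dp":[30,30,-8],"spin":0.06},{"dp":[31,28,-2],"spin":0.05}]'
python3 -m creep '[{"dp":[32,26,0],"spin":0.05},{"dp":[34,25,0],"spin":0.06},{"dp":[35,23,0],"spin":0.05},{"dp":[0,0,0],"spin":0},{"dp":[0,0,0],"spin":0}]'
python3 -c "
from h import *
st();c=snap('wrist','w32')"
python3 plan.py .7229 .0603 .19 80.9 35
```

```text
time: 49.75
position: [0.5109, -0.1965, 0.2486]
ee_rot: [[-0.264, 0.965, -0.0], [0.965, 0.264, -0.0], [0.0, -0.0, -1.0]]
wrist_force: [0.8, -0.6, -0.5]
finger_gap: 0.0345
time: 50.25
position: [0.6436, -0.0339, 0.283]
ee_rot: [[0.003, 1.0, 0.001], [1.0, -0.003, -0.0], [-0.0, 0.001, -1.0]]
wrist_force: [0.5, -0.8, -1.0]
finger_gap: 0.0342
time: 50.75
position: [0.722, 0.062, 0.2812]
ee_rot: [[0.159, 0.987, -0.002], [0.987, -0.159, -0.0], [-0.001, -0.002, -1.0]]
wrist_force: [-0.4, -0.0, 0.3]
finger_gap: 0.0341
t 50.75 pos [0.722  0.062  0.2812] yaw(x) 80.88 z [-0.002 -0.    -1.   ] gap 0.0341 F [-0.4  -0.04  0.31] q6 0.15
[{"dp":[0,0,31],"spin":-0.0},{"dp":[0,1,30],"spin":-0.0},{"dp":[-0.7,0.3,30.7],"spin":-0.001}]
```

View pics/w32.png

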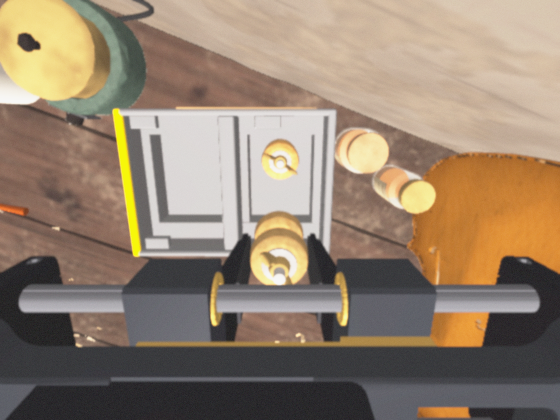

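```bash
python3 -m creep '[{"dp":[-1,0.5,31],"spin":0},{"dp":[0,0,31],"spin":0},{"dp":[0,0,25],"spin":0},{"dp":[0,0,10],"spin":0},{"dp":[0,0,0],"spin":0}]'
python3 -m creep '[{"dp":[0,0,8],"spin":0},{"dp":[0,0,3],"spin":0},{"dp":[0,0,0],"spin":0},{"dp":[0,0,0],"spin":0}]'
```

```text
time: 51.3
position: [0.7218, 0.0593, 0.1848]
ee_rot: [[0.161, 0.987, -0.002], [0.987, -0.161, -0.0], [-0.0, -0.002, -1.0]]
wrist_force: [-0.2, 0.9, -0.5]
finger_gap: 0.0339
time: 51.7
position: [0.7225, 0.0603, 0.1751]
ee_rot: [[0.16, 0.987, 0.001], [0.987, -0.16, -0.0], [0.0, 0.001, -1.0]]
wrist_force: [0.1, 0.6, -0.9]
finger_gap: 0.034
```

```bash
python3 -m creep '[{"dp":[0,0,5],"spin":0},{"dp":[0,0,2],"spin":0},{"dp":[0,0,0],"spin":0}]'
python3 -m creep '[{"dp":[0,0,1.5],"spin":0},{"dp":[0,0,0],"spin":0},{"dp":[0,0,0],"spin":0}]'
```

```text
time: 52.0
position: [0.7222, 0.0603, 0.167]
ee_rot: [[0.16, 0.987, -0.001], [0.987, -0.16, -0.0], [-0.0, -0.001, -1.0]]
wrist_force: [0.7, 0.4, -0.6]
finger_gap: 0.0347
time: 52.3
position: [0.7224, 0.0603, 0.166]
ee_rot: [[0.16, 0.987, 0.0], [0.987, -0.16, -0.0], [-0.0, 0.0, -1.0]]
wrist_force: [0.1, 0.0, -1.1]
finger_gap: 0.0346
```

```bash
python3 -m creep '[{"dp":[0,0,0],"spin":0},{"dp":[0,0,0],"spin":0},{"dp":[0,0,0],"spin":0}]' 124
python3 -m creep '[{"dp":[0,0,-15],"spin":0},{"dp":[0,0,-30],"spin":0},{"dp":[0,0,-40],"spin":0},{"dp":[0,0,-40],"spin":0},{"dp":[0,0,0],"spin":0}]'
python3 -c "
from h import *
st();c=snap('wrist','w33');snap('top','t33',(130,60,420,300),2.7)"
python3 plan.py .431 -.302 .16 81 45
```

```text
time: 52.6
position: [0.7224, 0.0602, 0.1661]
ee_rot: [[0.16, 0.987, 0.0], [0.987, -0.16, -0.0], [-0.0, 0.0, -1.0]]
wrist_force: [0.3, -0.7, 0.6]
finger_gap: 0.0476
time: 53.1
position: [0.7238, 0.0603, 0.2989]
ee_rot: [[0.16, 0.987, 0.011], [0.987, -0.16, -0.0], [0.002, 0.01, -1.0]]
wrist_force: [0.1, -0.2, 0.5]
finger_gap: 0.0488
t 53.1 pos [0.7238 0.0603 0.2989] yaw(x) 80.78 z [ 0.011 -0.    -1.   ] gap 0.0488 F [ 0.07 -0.24  0.49] q6 0.15
[{"dp":[-37,-21,12],"spin":-0.0},{"dp":[-37,-21,12],"spin":-0.0},{"dp":[-36,-21,12],"spin":-0.0},{"dp":[-37,-20,12],"spin":-0.0},{"dp":[-37,-21,12],"spin":-0.0}]
[{"dp":[-37,-21,12],"spin":-0.0},{"dp":[-36,-21,13],"spin":-0.0},{"dp":[-37,-21,12],"spin":-0.0},{"dp":[-37,-21,12],"spin":-0.0},{"dp":[-37,-21,12],"spin":-0.0}]
[{"dp":[-36.3,-20.6,11.8],"spin":-0.004}]
```

View pics/w33.png

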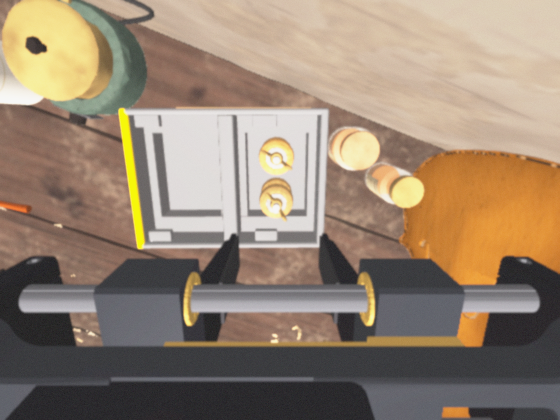

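View pics/t33.png

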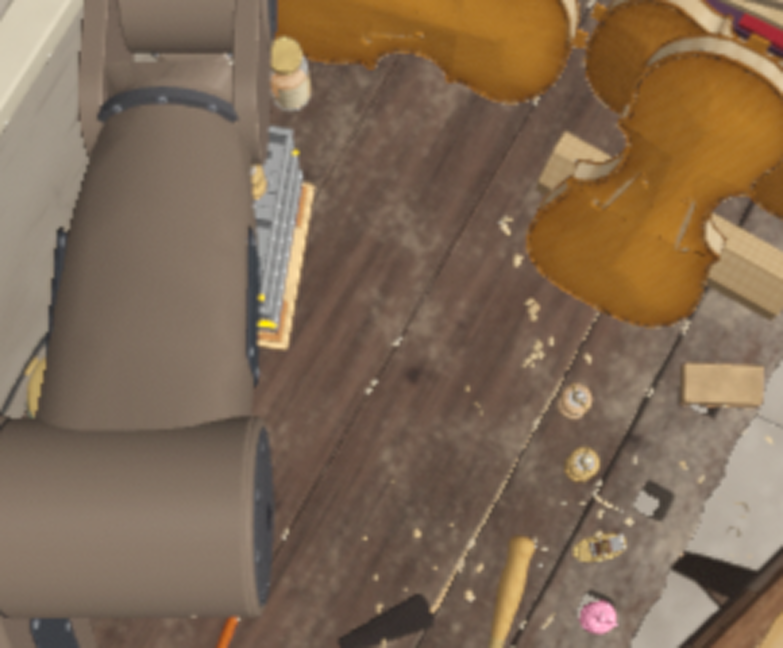

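```bash
python3 -m creep '[{"dp":[-37,-21,2],"spin":0},{"dp":[-37,-21,4],"spin":0},{"dp":[-36,-21,10],"spin":0},{"dp":[-37,-20,14],"spin":0},{"dp":[-37,-21,16],"spin":0}]' 110
python3 -m creep '[{"dp":[-37,-21,16],"spin":0},{"dp":[-36,-21,16],"spin":0},{"dp":[-37,-21,16],"spin":0},{"dp":[-37,-21,16],"spin":0},{"dp":[-37,-21,16],"spin":0}]'
python3 -m creep '[{"dp":[-36,-21,10],"spin":0},{"dp":[0,0,0],"spin":0},{"dp":[0,0,0],"spin":0}]'
python3 -c "
from h import *
st();c=snap('wrist','w34');np.save('w34.npy',c)"
```

```text
time: 53.7
position: [0.5886, -0.1056, 0.2439]
ee_rot: [[0.16, 0.987, -0.001], [0.987, -0.16, 0.0], [0.0, -0.001, -1.0]]
wrist_force: [0.3, -0.3, -0.1]
finger_gap: 0.0543
time: 54.2
position: [0.4553, -0.2702, 0.1638]
ee_rot: [[0.16, 0.987, -0.001], [0.987, -0.16, 0.001], [0.001, -0.001, -1.0]]
wrist_force: [0.6, -0.8, 0.5]
finger_gap: 0.0536
time: 54.5
position: [0.4298, -0.3018, 0.1543]
ee_rot: [[0.162, 0.987, -0.001], [0.987, -0.162, 0.001], [0.001, -0.001, -1.0]]
wrist_force: [0.6, -0.1, 0.1]
finger_gap: 0.0544
t 54.5 pos [ 0.4298 -0.3018  0.1543] yaw(x) 80.65 z [-0.001  0.001 -1.   ] gap 0.0544 F [ 0.64 -0.12  0.09] q6 -0.57
```

View pics/w34.png

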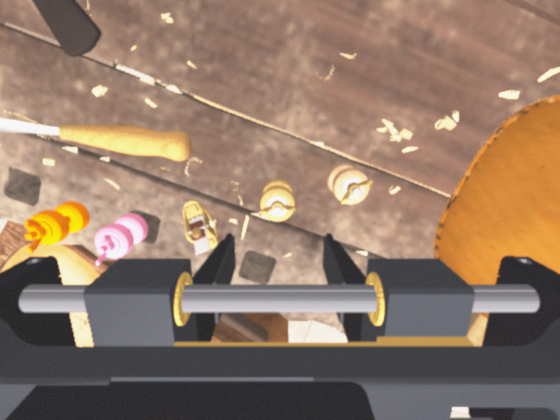

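```bash
python3 loc.py w34 277 203
```

```text
[ 0.4286 -0.2998  0.049 ] [  1.1  -2.  105.7]
```

```bash
python3 -m creep '[{"dp":[2,-1,35],"spin":0},{"dp":[0,0,35],"spin":0},{"dp":[0,0,28],"spin":0},{"dp":[0,0,22],"spin":0},{"dp":[0,0,0],"spin":0}]'
python3 -m creep '[{"dp":[0,0,0],"spin":0}]'
python3 -c "
from h import *
st();c=snap('wrist','w35')"
```

```text
time: 55.05
position: [0.4298, -0.2976, 0.033]
ee_rot: [[0.158, 0.987, -0.003], [0.987, -0.158, 0.003], [0.002, -0.004, -1.0]]
wrist_force: [-0.5, 0.5, 0.6]
finger_gap: 0.0539
time: 55.15
position: [0.4306, -0.2988, 0.0355]
ee_rot: [[0.159, 0.987, -0.0], [0.987, -0.159, 0.0], [0.0, -0.0, -1.0]]
wrist_force: [0.5, 0.5, 0.7]
finger_gap: 0.0546
t 55.15 pos [ 0.4306 -0.2988  0.0355] yaw(x) 80.86 z [-0.  0. -1.] gap 0.0546 F [0.53 0.46 0.71] q6 -0.57
```

View pics/w35.png

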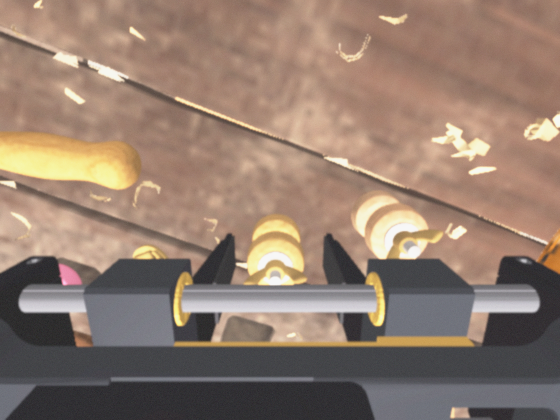

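```bash
python3 -m creep '[{"dp":[0,0,1.5],"spin":0},{"dp":[0,0,0],"spin":0},{"dp":[0,0,0],"spin":0},{"dp":[0,0,0],"spin":0},{"dp":[0,0,0],"spin":0}]' 255
python3 -m creep '[{"dp":[0,0,-20],"spin":0},{"dp":[0,0,-35],"spin":0},{"dp":[0,0,-40],"spin":0},{"dp":[0,0,-40],"spin":0},{"dp":[0,0,-40],"spin":0}]'
python3 -c "
from h import *
st();c=snap('wrist','w36')"
python3 plan.py .6391 .1183 .285 80.9 45
```

```text
time: 55.7
position: [0.4301, -0.2997, 0.0341]
ee_rot: [[0.16, 0.987, 0.001], [0.987, -0.16, -0.001], [-0.001, 0.001, -1.0]]
wrist_force: [-0.5, 1.4, 7.1]
finger_gap: 0.0343
time: 56.2
position: [0.4296, -0.2993, 0.2103]
ee_rot: [[0.16, 0.987, -0.0], [0.987, -0.16, 0.0], [-0.0, -0.0, -1.0]]
wrist_force: [0.5, -0.6, -0.7]
finger_gap: 0.0342
t 56.2 pos [ 0.4296 -0.2993  0.2103] yaw(x) 80.77 z [-0.  0. -1.] gap 0.0342 F [ 0.48 -0.55 -0.71] q6 -0.57
[{"dp":[41,13,-6],"spin":-0.0},{"dp":[40,12,-6],"spin":-0.0},{"dp":[41,13,-7],"spin":-0.0},{"dp":[41,12,-6],"spin":-0.0},{"dp":[40,13,-6],"spin":-0.0}]
[{"dp":[41,12,-6],"spin":-0.0},{"dp":[40,13,-7],"spin":-0.0},{"dp":[41,12,-6],"spin":-0.0},{"dp":[41,13,-6],"spin":-0.0},{"dp":[40,12,-6],"spin":-0.0}]
[{"dp":[40.9,13,-6.7],"spin":-0.002}]
```

View pics/w36.png

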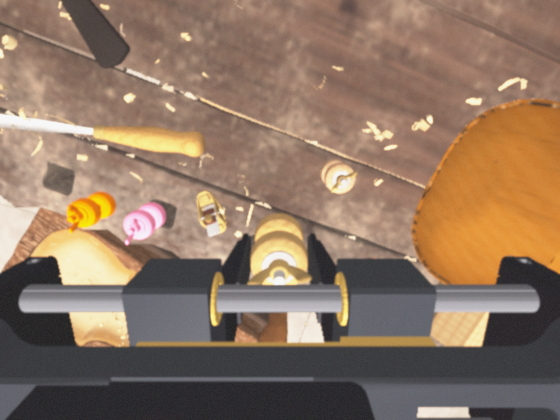

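```bash
python3 -m creep '[{"dp":[41,13,-9],"spin":0},{"dp":[40,12,-9],"spin":0},{"dp":[41,13,-9],"spin":0},{"dp":[41,12,-9],"spin":0},{"dp":[40,13,-9],"spin":0}]'
python3 -m creep '[{"dp":[41,12,-9],"spin":0},{"dp":[40,13,-9],"spin":0},{"dp":[41,12,-8],"spin":0},{"dp":[41,13,-2],"spin":0},{"dp":[40,12,0],"spin":0}]'
python3 -m creep '[{"dp":[41,13,0],"spin":0},{"dp":[0,0,0],"spin":0},{"dp":[0,0,0],"spin":0}]'
python3 -c "
from h import *
st();c=snap('wrist','w37')"
python3 plan.py .6391 .1183 .18 80.9 35
```

```text
time: 56.75
position: [0.525, -0.1075, 0.2538]
ee_rot: [[0.16, 0.987, 0.0], [0.987, -0.16, -0.0], [-0.0, 0.0, -1.0]]
wrist_force: [0.1, -0.3, 0.3]
finger_gap: 0.0342
time: 57.25
position: [0.619, 0.083, 0.2817]
ee_rot: [[0.16, 0.987, 0.001], [0.987, -0.16, -0.0], [0.0, 0.001, -1.0]]
wrist_force: [0.6, -0.5, -0.5]
finger_gap: 0.0341
time: 57.55
position: [0.6376, 0.1202, 0.2807]
ee_rot: [[0.159, 0.987, -0.001], [0.987, -0.159, -0.0], [-0.001, -0.001, -1.0]]
wrist_force: [0.9, -0.6, -0.8]
finger_gap: 0.0345
t 57.55 pos [0.6376 0.1202 0.2807] yaw(x) 80.86 z [-0.001 -0.    -1.   ] gap 0.0345 F [ 0.92 -0.64 -0.76] q6 0.24
[{"dp":[0,1,34],"spin":-0.0},{"dp":[-1,0,33],"spin":-0.0},{"dp":[0.2,0.8,34],"spin":-0.002}]
```

View pics/w37.png

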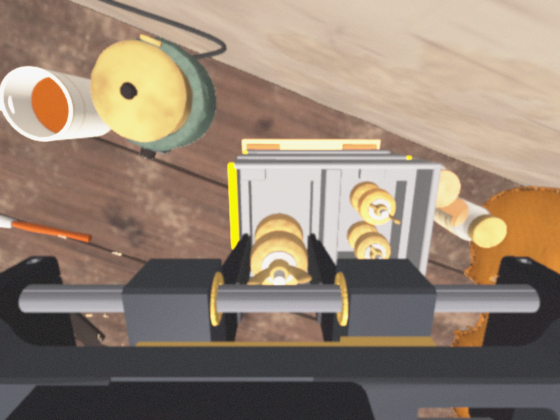

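```bash
python3 -m creep '[{"dp":[-1,1.5,33],"spin":0},{"dp":[0,0,33],"spin":0},{"dp":[0,0,25],"spin":0},{"dp":[0,0,8],"spin":0},{"dp":[0,0,0],"spin":0}]'
python3 -m creep '[{"dp":[0,0,5],"spin":0},{"dp":[0,0,2],"spin":0},{"dp":[0,0,0],"spin":0},{"dp":[0,0,0],"spin":0}]'
python3 -c "
from h import *
snap('wrist','w38')"
```

```text
time: 58.1
position: [0.6388, 0.1174, 0.1821]
ee_rot: [[0.162, 0.987, -0.001], [0.987, -0.162, -0.0], [-0.0, -0.001, -1.0]]
wrist_force: [0.3, -0.5, 0.5]
finger_gap: 0.0342
time: 58.5
position: [0.6393, 0.1184, 0.1761]
ee_rot: [[0.16, 0.987, 0.001], [0.987, -0.16, -0.0], [0.0, 0.001, -1.0]]
wrist_force: [0.1, -0.2, -0.6]
finger_gap: 0.0343
```

View pics/w38.png

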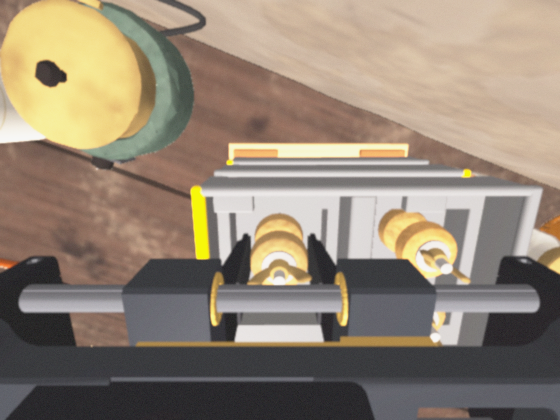

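```bash
python3 -m creep '[{"dp":[0,0,6],"spin":0},{"dp":[0,0,2],"spin":0},{"dp":[0,0,0],"spin":0}]'
python3 -m creep '[{"dp":[0,0,1.5],"spin":0},{"dp":[0,0,0],"spin":0},{"dp":[0,0,0],"spin":0}]'
python3 -m creep '[{"dp":[0,0,0],"spin":0},{"dp":[0,0,0],"spin":0},{"dp":[0,0,0],"spin":0}]' 124
python3 -m creep '[{"dp":[0,0,-15],"spin":0},{"dp":[0,0,-30],"spin":0},{"dp":[0,0,-40],"spin":0},{"dp":[0,0,-40],"spin":0},{"dp":[0,0,0],"spin":0}]'
python3 -c "
from h import *
st();c=snap('wrist','w39');snap('top','t39',(130,60,420,300),2.7)"
python3 plan.py .5005 -.298 .16 81 45
```

```text
time: 58.85
position: [0.6389, 0.1184, 0.1669]
ee_rot: [[0.16, 0.987, -0.001], [0.987, -0.16, -0.0], [-0.0, -0.001, -1.0]]
wrist_force: [0.2, -0.1, -0.2]
finger_gap: 0.0343
time: 59.15
position: [0.6392, 0.1184, 0.1661]
ee_rot: [[0.16, 0.987, 0.0], [0.987, -0.16, -0.0], [-0.0, 0.0, -1.0]]
wrist_force: [-0.5, 0.7, 0.5]
finger_gap: 0.0342
time: 59.45
position: [0.6391, 0.1184, 0.1659]
ee_rot: [[0.16, 0.987, -0.0], [0.987, -0.16, -0.0], [-0.0, -0.0, -1.0]]
wrist_force: [-0.7, 0.1, -0.1]
finger_gap: 0.0482
time: 59.95
position: [0.6406, 0.1185, 0.2968]
ee_rot: [[0.16, 0.987, 0.009], [0.987, -0.16, 0.001], [0.002, 0.009, -1.0]]
wrist_force: [0.2, -0.8, -0.0]
finger_gap: 0.049
t 59.95 pos [0.6406 0.1185 0.2968] yaw(x) 80.78 z [ 0.009  0.001 -1.   ] gap 0.049 F [ 0.23 -0.82 -0.02] q6 0.24
[{"dp":[-39,-6,12],"spin":-0.0},{"dp":[-40,-7,12],"spin":-0.0},{"dp":[-39,-6,12],"spin":-0.0},{"dp":[-40,-6,12],"spin":-0.0},{"dp":[-39,-7,12],"spin":-0.0}]
[{"dp":[-39,-6,12],"spin":-0.0},{"dp":[-40,-7,12],"spin":-0.0},{"dp":[-39,-6,12],"spin":-0.0},{"dp":[-39,-6,12],"spin":-0.0},{"dp":[-40,-7,12],"spin":-0.0}]
[{"dp":[-39.2,-6.1,11.6],"spin":-0.004}]
```

View pics/w39.png

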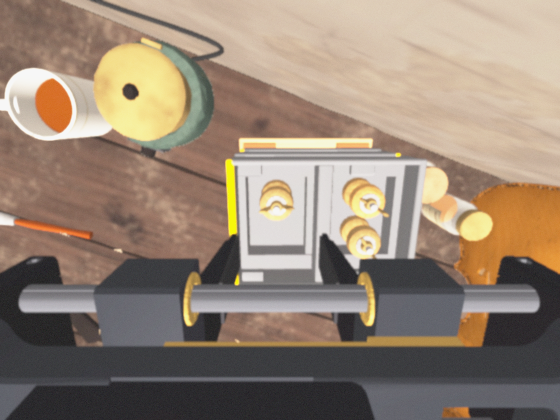

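View pics/t39.png

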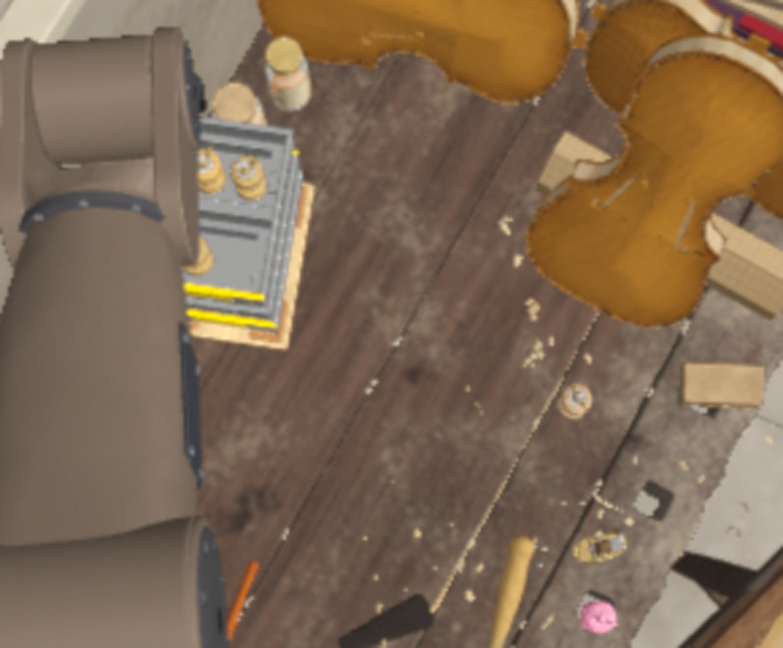

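```bash
python3 -m creep '[{"dp":[-39,-6,0],"spin":0},{"dp":[-40,-7,2],"spin":0},{"dp":[-39,-6,6],"spin":0},{"dp":[-40,-6,14],"spin":0},{"dp":[-39,-7,17],"spin":0}]' 110
python3 -m creep '[{"dp":[-39,-6,17],"spin":0},{"dp":[-40,-7,17],"spin":0},{"dp":[-39,-6,17],"spin":0},{"dp":[-39,-6,17],"spin":0},{"dp":[-40,-7,17],"spin":0}]'
python3 -m creep '[{"dp":[-39,-6,12],"spin":0},{"dp":[0,0,0],"spin":0},{"dp":[0,0,0],"spin":0}]'
python3 -c "
from h import *
st();c=snap('wrist','w40');np.save('w40.npy',c)
im=cv2.imread('pics/w40.png')[150:250,200:340]
cv2.imwrite('pics/w40c.png',cv2.resize(im,None,fx=5,fy=5,interpolation=cv2.INTER_CUBIC))"
```

```text
time: 60.55
position: [0.5749, -0.0723, 0.2505]
ee_rot: [[0.16, 0.987, -0.001], [0.987, -0.16, 0.0], [-0.0, -0.001, -1.0]]
wrist_force: [0.0, -0.8, -0.1]
finger_gap: 0.054
time: 61.05
position: [0.5115, -0.2613, 0.165]
ee_rot: [[0.16, 0.987, -0.002], [0.987, -0.16, 0.001], [0.001, -0.002, -1.0]]
wrist_force: [-0.2, -0.1, 0.2]
finger_gap: 0.054
time: 61.35
position: [0.4997, -0.2979, 0.1535]
ee_rot: [[0.162, 0.987, -0.002], [0.987, -0.162, 0.002], [0.001, -0.002, -1.0]]
wrist_force: [0.9, -0.1, 0.7]
finger_gap: 0.0542
t 61.35 pos [ 0.4997 -0.2979  0.1535] yaw(x) 80.67 z [-0.002  0.002 -1.   ] gap 0.0542 F [ 0.9  -0.15  0.68] q6 -0.49
```

View pics/w40c.png

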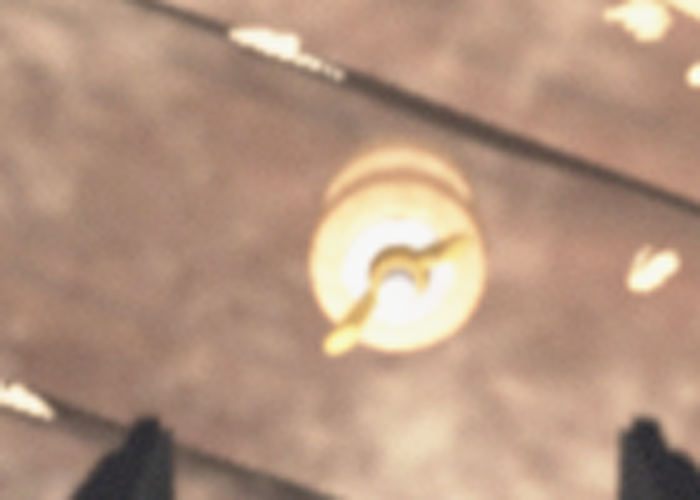

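```bash
python3 loc.py w40 279.6 203
python3 -m creep '[{"dp":[2,0,35],"spin":0},{"dp":[0,0,35],"spin":0},{"dp":[0,0,28],"spin":0},{"dp":[0,0,20],"spin":0},{"dp":[0,0,0],"spin":0}]'
python3 -m creep '[{"dp":[0,0,0],"spin":0}]'
python3 -c "
from h import *
st();c=snap('wrist','w41')"
```

```text
[ 0.5009 -0.296   0.049 ] [  1.2   0.6 105.2]
time: 61.9
position: [0.5004, -0.2938, 0.0349]
ee_rot: [[0.159, 0.987, -0.003], [0.987, -0.159, 0.002], [0.002, -0.004, -1.0]]
wrist_force: [-0.3, -0.4, 0.3]
finger_gap: 0.0542
time: 62.0
position: [0.5015, -0.295, 0.0376]
ee_rot: [[0.159, 0.987, 0.0], [0.987, -0.159, -0.0], [-0.0, 0.0, -1.0]]
wrist_force: [0.5, -1.0, 1.0]
finger_gap: 0.0542
t 62.0 pos [ 0.5015 -0.295   0.0376] yaw(x) 80.85 z [ 0. -0. -1.] gap 0.0542 F [ 0.5  -0.98  1.01] q6 -0.49
```

View pics/w41.png

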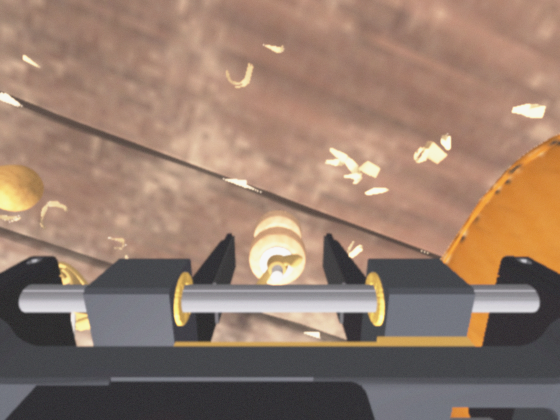

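```bash
python3 -m creep '[{"dp":[0,0,3.5],"spin":0},{"dp":[0,0,0],"spin":0}]'
python3 -m creep '[{"dp":[0,0,0],"spin":0},{"dp":[0,0,0],"spin":0},{"dp":[0,0,0],"spin":0},{"dp":[0,0,0],"spin":0},{"dp":[0,0,0],"spin":0}]' 255
python3 -m creep '[{"dp":[0,0,-20],"spin":0},{"dp":[0,0,-35],"spin":0},{"dp":[0,0,-40],"spin":0},{"dp":[0,0,-40],"spin":0},{"dp":[0,0,-40],"spin":0}]'
python3 -c "
from h import *
st();c=snap('wrist','w42')"
python3 plan.py .6321 .0749 .285 80.9 45
```

```text
time: 62.25
position: [0.5012, -0.2959, 0.0342]
ee_rot: [[0.16, 0.987, 0.001], [0.987, -0.16, -0.001], [-0.001, 0.001, -1.0]]
wrist_force: [-0.3, -0.3, -0.6]
finger_gap: 0.0544
time: 62.75
position: [0.501, -0.2959, 0.0337]
ee_rot: [[0.16, 0.987, 0.0], [0.987, -0.16, -0.0], [-0.0, 0.0, -1.0]]
wrist_force: [-0.4, 0.1, 2.0]
finger_gap: 0.0342
time: 63.25
position: [0.5006, -0.2956, 0.2101]
ee_rot: [[0.16, 0.987, -0.0], [0.987, -0.16, 0.0], [0.0, -0.0, -1.0]]
wrist_force: [0.7, -0.5, -0.3]
finger_gap: 0.0341
t 63.25 pos [ 0.5006 -0.2956  0.2101] yaw(x) 80.77 z [-0.  0. -1.] gap 0.0341 F [ 0.73 -0.51 -0.32] q6 -0.49
[{"dp":[43,8,-8],"spin":-0.0},{"dp":[43,7,-7],"spin":-0.0},{"dp":[43,8,-8],"spin":-0.0},{"dp":[43,7,-7],"spin":-0.0},{"dp":[43,8,-8],"spin":-0.0}]
[{"dp":[44,8,-8],"spin":-0.0},{"dp":[43,7,-7],"spin":-0.0},{"dp":[43,8,-8],"spin":-0.0},{"dp":[42.8,7.4,-7.4],"spin":-0.002}]
```

View pics/w42.png

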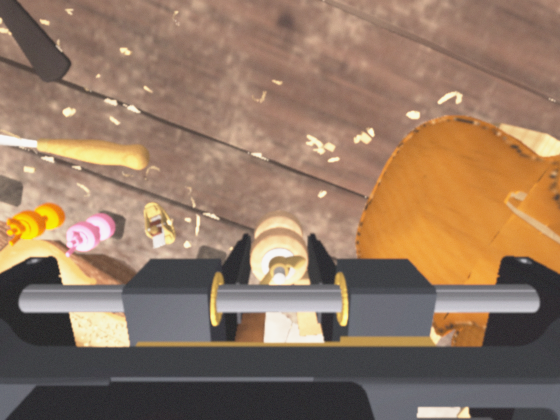

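```bash
python3 -m creep '[{"dp":[43,8,-12],"spin":0},{"dp":[43,7,-12],"spin":0},{"dp":[43,8,-12],"spin":0},{"dp":[43,7,-12],"spin":0},{"dp":[43,8,-12],"spin":0}]'
python3 -m creep '[{"dp":[43,8,-10],"spin":0},{"dp":[43,7,0],"spin":0},{"dp":[43,8,0],"spin":0},{"dp":[42,7,0],"spin":0},{"dp":[0,0,0],"spin":0}]'
python3 -m creep '[{"dp":[0,0,0],"spin":0},{"dp":[0,0,0],"spin":0}]'
python3 -c "
from h import *
st();c=snap('wrist','w43')"
python3 plan.py .6321 .0749 .18 80.9 35
```

```text
time: 63.8
position: [0.5731, -0.088, 0.2688]
ee_rot: [[0.16, 0.987, -0.0], [0.987, -0.16, -0.0], [-0.0, -0.0, -1.0]]
wrist_force: [0.3, -0.7, -0.0]
finger_gap: 0.0346
time: 64.3
position: [0.6306, 0.0786, 0.2777]
ee_rot: [[0.156, 0.988, -0.0], [0.988, -0.156, 0.001], [0.001, -0.0, -1.0]]
wrist_force: [-0.2, -1.3, -1.2]
finger_gap: 0.0341
time: 64.5
position: [0.6297, 0.0735, 0.2782]
ee_rot: [[0.161, 0.987, -0.001], [0.987, -0.161, -0.0], [-0.0, -0.0, -1.0]]
wrist_force: [-0.5, -0.0, -0.2]
finger_gap: 0.0344
t 64.5 pos [0.6297 0.0735 0.2782] yaw(x) 80.75 z [-0.001 -0.    -1.   ] gap 0.0344 F [-0.54 -0.02 -0.2 ] q6 0.17
[{"dp":[1,1,33],"spin":-0.0},{"dp":[0,0,33],"spin":-0.0},{"dp":[1,1.1,32.4],"spin":-0.003}]
```

View pics/w43.png

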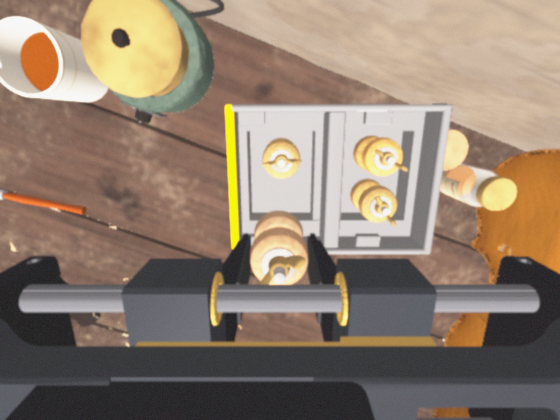

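```bash
python3 -m creep '[{"dp":[1.5,2,33],"spin":0},{"dp":[0,0,33],"spin":0},{"dp":[0,0,22],"spin":0},{"dp":[0,0,8],"spin":0},{"dp":[0,0,0],"spin":0}]'
python3 -m creep '[{"dp":[0,0,5],"spin":0},{"dp":[0,0,2],"spin":0},{"dp":[0,0,0],"spin":0},{"dp":[0,0,0],"spin":0}]'
```

```text
time: 65.05
position: [0.6319, 0.0745, 0.182]
ee_rot: [[0.161, 0.987, -0.001], [0.987, -0.161, -0.0], [-0.0, -0.001, -1.0]]
wrist_force: [0.2, -0.1, -0.4]
finger_gap: 0.0345
time: 65.45
position: [0.6323, 0.0754, 0.176]
ee_rot: [[0.16, 0.987, 0.001], [0.987, -0.16, -0.0], [0.0, 0.001, -1.0]]
wrist_force: [-0.4, 0.5, 0.8]
finger_gap: 0.034
```

```bash
python3 -m creep '[{"dp":[0,0,6],"spin":0},{"dp":[0,0,2],"spin":0},{"dp":[0,0,0],"spin":0}]'
python3 -m creep '[{"dp":[0,0,1.5],"spin":0},{"dp":[0,0,0],"spin":0},{"dp":[0,0,0],"spin":0}]'
python3 -m creep '[{"dp":[0,0,0],"spin":0},{"dp":[0,0,0],"spin":0},{"dp":[0,0,0],"spin":0}]' 124
python3 -m creep '[{"dp":[0,0,-15],"spin":0},{"dp":[0,0,-30],"spin":0},{"dp":[0,0,-40],"spin":0},{"dp":[0,0,-40],"spin":0},{"dp":[0,0,0],"spin":0}]'
python3 -m creep '[{"dp":[-50,0,0],"spin":0},{"dp":[-50,0,0],"spin":0},{"dp":[-50,0,0],"spin":0},{"dp":[-50,0,0],"spin":0},{"dp":[-50,0,0],"spin":0}]'
python3 -m creep '[{"dp":[0,0,0],"spin":0},{"dp":[0,0,0],"spin":0},{"dp":[0,0,0],"spin":0}]'
python3 -c "
from h import *
st();snap('scene','s44',(150,70,380,240),3.3);snap('top','t44',(130,60,420,300),2.7);snap('wrist','w44')"
```

```text
time: 65.75
position: [0.6319, 0.0754, 0.167]
ee_rot: [[0.16, 0.987, -0.001], [0.987, -0.16, -0.0], [-0.0, -0.001, -1.0]]
wrist_force: [0.3, -0.3, -0.3]
finger_gap: 0.0343
time: 66.05
position: [0.6322, 0.0754, 0.166]
ee_rot: [[0.16, 0.987, 0.0], [0.987, -0.16, -0.0], [-0.0, 0.0, -1.0]]
wrist_force: [0.9, 0.8, 0.1]
finger_gap: 0.0341
time: 66.35
position: [0.6322, 0.0755, 0.1661]
ee_rot: [[0.16, 0.987, 0.0], [0.987, -0.16, -0.0], [-0.0, 0.0, -1.0]]
wrist_force: [-0.4, 1.1, -0.4]
finger_gap: 0.0476
time: 66.85
position: [0.6337, 0.0755, 0.2968]
ee_rot: [[0.16, 0.987, 0.009], [0.987, -0.16, 0.0], [0.002, 0.009, -1.0]]
wrist_force: [-0.1, -0.9, -0.2]
finger_gap: 0.0486
time: 67.35
position: [0.5913, -0.1731, 0.2907]
ee_rot: [[0.16, 0.987, -0.0], [0.987, -0.16, 0.0], [0.0, -0.0, -1.0]]
wrist_force: [0.7, 0.3, 0.4]
finger_gap: 0.0491
time: 67.65
position: [0.5921, -0.1704, 0.2908]
ee_rot: [[0.16, 0.987, -0.0], [0.987, -0.16, 0.0], [0.0, -0.0, -1.0]]
wrist_force: [0.7, 0.4, 0.5]
finger_gap: 0.0488
t 67.65 pos [ 0.5921 -0.1704  0.2908] yaw(x) 80.81 z [-0.  0. -1.] gap 0.0488 F [0.7  0.42 0.51] q6 -0.23
```

View pics/s44.png

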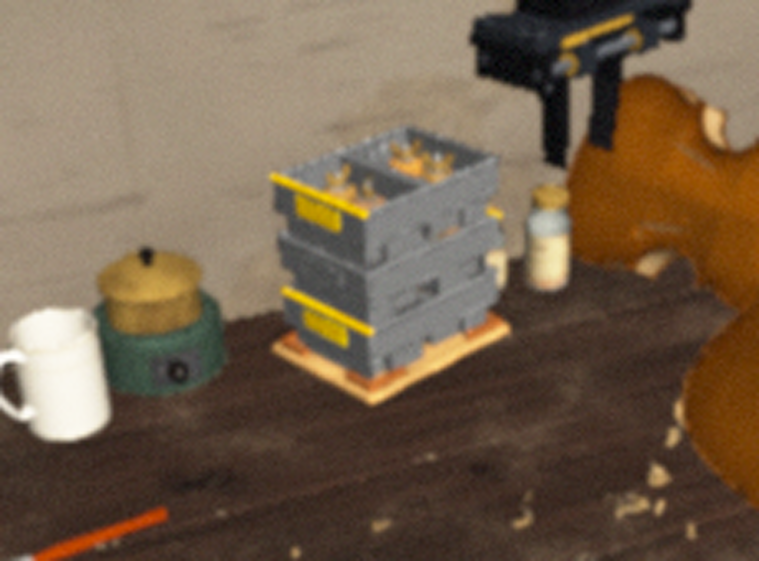

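View pics/t44.png

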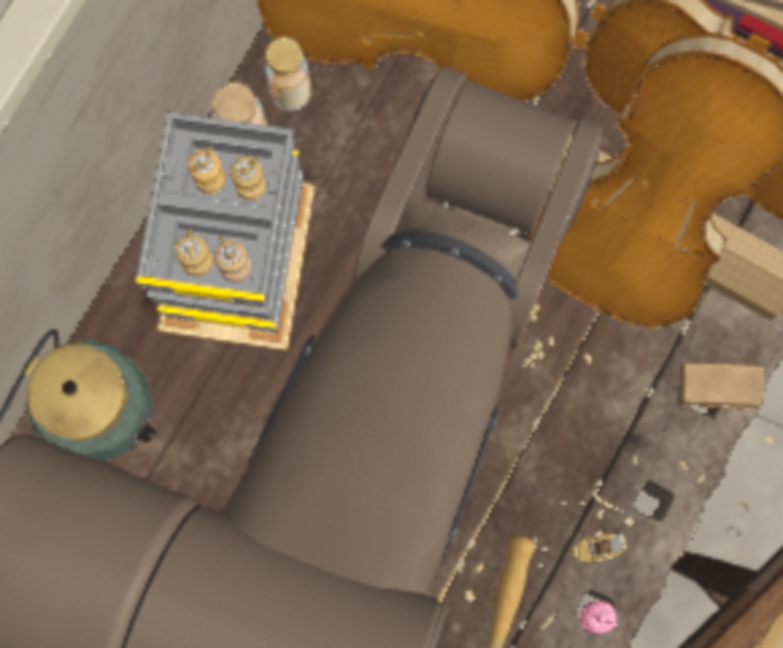

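The stack is interlocked, with yellow at the near, far and near end from the bottom up. All four clamps stand in the top tote, at top-crop pixels (206,170), (248,177), (193,252) and (233,258). The bystanders have not moved and the arm is clear, so I am handing in.

```bash
python3 -c "
from cell import workorder
print(workorder.job_done())"
```

```text
the job is handed in; nothing more can be done
None
```

The stack is built, all four wooden spool clamps are in the top tote, and I handed the job in at about 68 s; it reports no verdict.

- **Weights:** the tote that stood at the left weighed about 7.5 N and the middle one about 3.7 N, so the left one is the heavier.
- **Stack:** I turned the heavy tote end for end by setting it down and regrasping, then seated it in the base. The lighter tote went on it and the empty tote on top, yellow end over grey end each time. Each tote measured within about 2 mm of centred, and the finger heights at release fitted 60 mm steps.
- **Clamps:** one was knocked aside during the run, and I found it again and picked it up. The last pictures show all four upright, two in each compartment of the top tote. One was paler than the others, but it is wood with a brass nut, so I counted it. I left the orange and pink look-alikes.
- **Bystanders:** the sanding block, finger plane and mug were where they started in the pictures. The gripper was clear of everything when I handed in.
- **Disagreements:** the top camera read y about 3–5 mm lower than the wrist camera. The wrist camera had a steady offset of about 2 mm, which I corrected.

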